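# Load the revolving wreath stand

### The arm

A 6-joint arm with a two-finger parallel gripper is mounted at the origin on the work surface. World frame = base frame: x ahead of the robot, y to its left, z up, the work surface at z = 0. Lengths are in m, angles in rad, forces in N, time in s.
With the tool pointing down it reaches from about 0.35 to 0.775 m from the base axis. Payload 5.5 kg.
Tool frame: the origin (TCP) lies on the centre line of the jaws, within the pads' length; the fingertips stand 11 mm ahead of it and the grasp point (between the pads) lies 8 mm behind it (env.tip_reach is the distance from the TCP to the fingertips, in m); z points along the fingers, x is the direction in which the jaws open and shut, and the axes are right-handed (so a half turn about z gives the same grasp; the last joint's range is limited). The gripper opens to 85 mm and grips with 20 to 120 N. Pads are 22 mm wide; open, the fingers measure 114 mm over their backs; the gripper's body (76 mm by 85 mm) begins 54 mm behind the grasp point. The pads swing forward as they close: fully open they stand 13 mm farther back than shut.
Start: joints at [1.095, 0.313, 0.046, 1.304, 0, 1.431], TCP at [0.19, 0.543, 0.207] pointing down, gripper open.
Joint ranges: [-2.76, 2.76], [-0.86, 1.69], [-1.03, 1.26], [-2.2, 2.34], [-1.47, 1.5], [-3.14, 3.14]. Speed limits (rad/s): [2.57, 2.57, 3.14, 3.14, 3.14, 3.14].

### API

Orientations are given as a unit quaternion [w, x, y, z].
In Python, from workcell import env gives the robot as it stands.
- The arm moves only by the tool carry_out, never from a script. Its argument "moves" is one flat list of numbers, 7 for each row, row after row: the gripper command: -1 is shut, 1 is fully open, values between are in proportion, then the shift along the tool's x, y, z in m, then the turn, a rotation vector about the tool's x, y, z in degrees. A call has exactly 5 rows; each row shifts and turns the pose as measured when the row begins, along the tool's axes as they then stand; what a row does not reach is not made up. A row lasts 1/8 s, in which the tool goes at most 62.5 mm and 10.7 degrees, less where a joint would pass 70% of its speed; a pose out of reach is approached as far as the arm can. A call is refused whole if a number of a shift passes 0.0625 or a number of a turn 10.7, either way. A call with a gripper value outside its range is refused whole. The fingers move at their own pace and stop on an object; "squeeze" is the grip in N (left out, the last holds). Time passes only in rows, so rows that do not move let the fingers close, or fill a call up. It gives the time, the measured TCP pose, the force and the opening at its end, in the units of the state.
- env.get_state(): the state, without advancing time (a new reading comes with each control period).
- env.read_camera(name): name is "scene" or "top"; returns the picture (420x560x3 uint8, red, green, blue); there is no depth.
- env.calibration(name): a dict with "camera_matrix" (3x3 intrinsics, pixels), "rvec" (rotation vector, rad) and "tvec" (3), from world to camera coordinates, as OpenCV has them. Camera axes: x right, y down, z forward; pixel columns grow to the right and rows downward; lengths in m; the calibration is good to about 2 mm. A picture is of the moment at which its call begins. calibration takes no time and is no camera call.
- env.hand_in(): hands the job in, once; it reports no verdict.
The state is a dict: "clock": time; "joint_pos": joint angles; "qvel": joint speeds; "tau": joint torques, N m; "tcp_pos": TCP position; "orientation": TCP orientation; "wrist_force": force on the tool from outside, world axes, zero at the start; "ft_torque": the same for the moment, N m; "finger_gap": finger opening in m.
Only numpy, scipy, OpenCV 4.12 (cv2) and the standard library are available. Lean on these libraries where they do the work, as an engineer would, in place of code of your own. Each camera call takes 0.05 s, during which the arm holds its last target. There are 200 camera calls.

### The job

First take both pillar candles away from the foot of the revolving wreath stand and set them upright in the low wooden tray, so that the stand can turn. Then hang every straw wreath that lies on the bench on the stand, one to a branch, resting in the dip of the branch: before each wreath, turn the stand so that an empty branch points towards you, and hang the wreath on that branch; at the end all hang still. Turn the stand by its bare branches, not by pushing or holding a hanging straw wreath, never tip a candle over, and leave the other things on the bench where they are.

Things in the scene. Friction and masses are not known exactly. Their poses are not given: they have to be found in the camera images.
- tree (a joint): The turning part of the wreath stand: a steel sleeve (28 mm thick) on a fixed upright rod, with four bare steel branches 90 degrees apart. It turns by hand without a stop, with light friction (about 0.1 N m), and stays where it is left. Value in rad, growing counter-clockwise seen from above. Push a branch sideways to turn it.
- stand: The fixed foot of the wreath stand, a dark round steel foot (170 mm across, 30 mm high) with an upright rod. Origin: the centre of its underside, on the axis about which the branches turn; z up. The black ball at the top of the axis reaches 301 mm above the origin.
- mat: Round cork mat under the stand, 380 mm across, 4 mm thick, fixed; the stand stands at its centre. Origin: the centre of its underside. Its x axis always points straight away from the robot's side of the bench, so a branch towards -x points towards the robot.
- dip0 (a point): The dip of the branch that is already taken: a bushy fir wreath (same size as the straw ones, part of the branch) is tied on it with wire and hangs there. Point on the rod's centre line in the middle of the dip, 125 mm from the turning axis, 225 mm above the stand's origin.
- dip1 (a point): The dip of the next branch, 90 degrees counter-clockwise (from above) from dip0; bare at the start. All branches are alike, round rod 10 mm thick: from the sleeve (250 mm above the stand's origin) it slopes down outwards to a level dip from 110 to 140 mm from the axis (centre line 225 mm above the stand's origin), then rises to a tip with a 14 mm black ball at 172 mm from the axis and 262 mm up.
- dip2 (a point): The dip of the bare branch across from dip0.
- dip3 (a point): The dip of the bare branch 90 degrees clockwise (from above) from dip0.
- tray: Low open wooden tray, fixed, 140 mm (its x) by 190 mm (its y) outside, 45 mm high, walls and floor 8 mm thick; both candles fit side by side along its y. Origin: the centre of its underside.
- candle_a: Cream pillar candle, 56 mm thick, 200 mm tall, about 0.4 kg, standing on the cork mat beside the foot of the stand, where a hanging wreath would strike it. Origin: the centre of its underside; z along the candle.
- candle_b: Cream pillar candle, 56 mm thick, 200 mm tall, about 0.4 kg, standing on the cork mat beside the foot of the stand, where a hanging wreath would strike it. Origin: the centre of its underside; z along the candle.
- wreath_a: Straw wreath, a stiff straw ring bound with twine: 170 mm outside, 110 mm inside, tube 30 mm thick, about 0.12 kg; it starts lying flat on the bench. May be absent. Origin: the centre of the ring; z is the ring's axis (vertical while it lies flat, level when it hangs on a branch; its centre then lies about 50 mm below the point of the dip).
- wreath_b: Straw wreath, a stiff straw ring bound with twine: 170 mm outside, 110 mm inside, tube 30 mm thick, about 0.12 kg; it starts lying flat on the bench. May be absent. Origin: the centre of the ring; z is the ring's axis (vertical while it lies flat, level when it hangs on a branch; its centre then lies about 50 mm below the point of the dip).
- wreath_c: Straw wreath, a stiff straw ring bound with twine: 170 mm outside, 110 mm inside, tube 30 mm thick, about 0.12 kg; it starts lying flat on the bench. May be absent. Origin: the centre of the ring; z is the ring's axis (vertical while it lies flat, level when it hangs on a branch; its centre then lies about 50 mm below the point of the dip).
- pliers: Pliers with black grips, 160 mm long, lying on the bench; to be left alone. Origin near the pivot, at the bench.
- spool: Spool of green binding wire, 64 mm across, 50 mm high, to be left alone. Origin: the centre of its underside.
- pot: Terracotta flower pot filled with soil, 118 mm across, 100 mm high, to be left alone. Origin: the centre of its underside.
- secateurs: Secateurs with red grips, 170 mm long, to be left alone. Origin near the pivot, at the bench.
Things that resemble listed ones, but are neither listed nor needed, are in the scene too. Leave any blue look-alike of the wreath_c alone.

How it is judged:
By the outcome, as a careful person would: the job done as asked, in the order asked, and still so for the second after the job is handed in, with the robot touching nothing.
Of wreath_a, wreath_b, wreath_c only 2 to 3 are there at a start; the rules pass over those that are not, and their reading is None.
At some moment in a run one of wreath_a, wreath_b, wreath_c may be knocked a few centimetres aside while the robot is not near it.
It also fails if it takes over 210 s, if anything falls off the work surface, if the arm or the gripper's body presses on something with over 40 N, if the wrist force passes 120 N, or if a joint passes its speed limit or range.

## Working session

There is one attempt and no reset: what is moved stays moved. The work goes in short steps, Python scripts to look and compute and a tool call to move; the robot and the scene stay as the last step left them, time stands still between calls to the robot, and variables do not carry over. Pictures are saved under pics/ and viewed, about 12 in all and at most 16, crops included, and the job is handed in when it is done.

Besides the shell and the picture viewer there is one more tool, called after "Request:" by a JSON object that holds its "method" and its "body". carry_out: Moves the arm, as the interface text tells. Its arguments: {"type":"object","properties":{"moves":{"type":"array"},"squeeze":{"type":"number"}},"required":["moves"]}

```bash
mkdir -p pics; ls; cat > h.py <<'E'
import numpy as np, cv2
from workcell import env
from scipy.spatial.transform import Rotation as R
def snap(n,f=None):
    im=env.read_camera(n)
    if f: cv2.imwrite('pics/'+f,im[:,:,::-1])
    return im
def cal(n):
    c=env.calibration(n); K=np.array(c['camera_matrix'],float); Rm=cv2.Rodrigues(np.array(c['rvec'],float))[0]; t=np.array(c['tvec'],float).ravel()
    return K,Rm,t
def ray(n,u,v):
    K,Rm,t=cal(n); d=Rm.T@np.linalg.solve(K,[u,v,1.]); return -Rm.T@t,d
def onz(n,u,v,z):
    o,d=ray(n,u,v); return o+d*(z-o[2])/d[2]
def proj(n,P):
    K,Rm,t=cal(n); p=(Rm@np.atleast_2d(P).T).T+t; q=(K@p.T).T; return q[:,:2]/q[:,2:]
def tri(a,b):
    # a,b=(name,u,v)
    o1,d1=ray(*a);o2,d2=ray(*b); A=np.c_[d1,-d2]; s=np.linalg.lstsq(A,o2-o1,rcond=None)[0]
    p,q=o1+s[0]*d1,o2+s[1]*d2; return (p+q)/2,np.linalg.norm(p-q)
def st():
    s=env.get_state(); w,x,y,z=s['orientation']; return s,R.from_quat([x,y,z,w])
E
python3 - <<'E'
from h import *
snap('scene','s0.png');snap('top','t0.png')
for n in('scene','top'):
    K,Rm,t=cal(n);print(n,K.tolist(),(-Rm.T@t).round(3),Rm.round(2).tolist())
s,r=st();print(s['clock'],s['tcp_pos'],r.as_matrix().round(3).tolist(),s['finger_gap'])
E
```

```text
pics
scene [[496.94473581734565, 0.0, 289.6476194807399], [0.0, 496.94473581734565, 206.6815134478622], [0.0, 0.0, 1.0]] [1.268 0.611 1.43 ] [[-0.6, 0.8, -0.01], [0.64, 0.47, -0.6], [-0.48, -0.36, -0.8]]
top [[407.0416212722698, 0.0, 275.77952683677694], [0.0, 407.0416212722698, 211.6600539297889], [0.0, 0.0, 1.0]] [0.445 0.04  1.289] [[0.03, -1.0, 0.01], [-1.0, -0.03, -0.05], [0.05, -0.01, -1.0]]
0.1 [0.18926745 0.54242055 0.20577368] [[0.33, 0.944, -0.001], [0.944, -0.33, -0.002], [-0.002, -0.0, -1.0]] 0.085406095250459
```

View pics/s0.png

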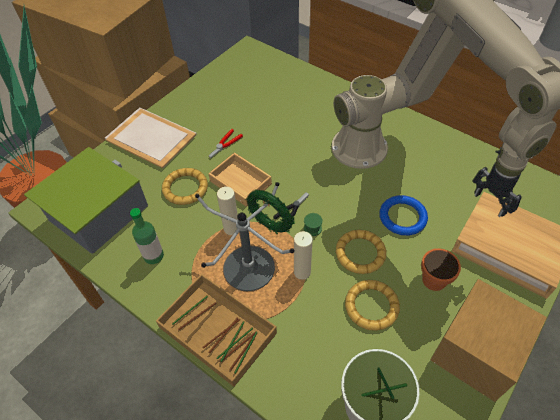

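View pics/t0.png

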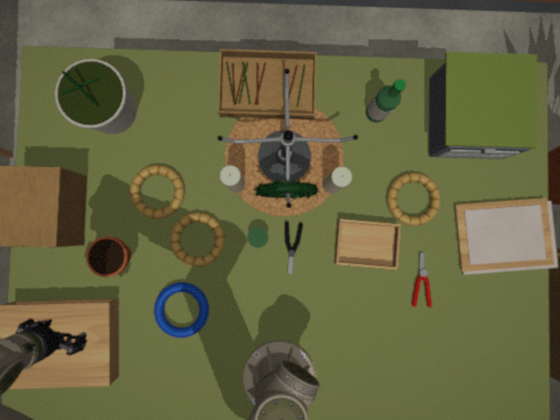

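The scene picture shows three straw wreaths (185,186), (361,251) and (371,305), with the blue look-alike at (404,214). The candle tops are at (226,195) and (304,241), the tray at (240,178), and the fir wreath on the branch towards the robot. The top view shows the wreaths at (157,192), (198,239) and (414,198), candles at (231,178) and (342,177), the tray at (368,244), and the hub ball at (288,136).

```bash
cat >> h.py <<'E'
def straw(n,im=None):
    im=snap(n) if im is None else im
    h=cv2.cvtColor(im,cv2.COLOR_RGB2HSV); m=cv2.inRange(h,(14,110,90),(28,255,255))
    m=cv2.morphologyEx(m,cv2.MORPH_CLOSE,np.ones((5,5)))
    out=[]
    for c in cv2.findContours(m,cv2.RETR_EXTERNAL,cv2.CHAIN_APPROX_NONE)[0]:
        if cv2.contourArea(c)>500: (x,y),a,_=cv2.fitEllipse(cv2.convexHull(c)); out.append((x,y,a))
    return out
E
python3 - <<'E'
from h import *
for n in('top','scene'):
    for x,y,a in straw(n): print(n,round(x,1),round(y,1),np.round(a,1),onz(n,x,y,.015).round(3))
a=cv2.resize(cv2.imread('pics/t0.png')[45:270,210:410],None,fx=2,fy=2,interpolation=2)
b=cv2.resize(cv2.imread('pics/s0.png')[140:300,150:350],None,fx=2,fy=2,interpolation=2)
c=np.zeros((450,800,3),np.uint8);c[:450,:400]=a;c[:320,400:]=b
cv2.imwrite('pics/z0.png',c)
for nm,p,q in(('candL',(231,178),(304,241)),('candR',(342,177),(226,195)),('ball',(288,136),(242,219))):
    print(nm,tri(('top',*p),('scene',*q)))
for uv in((337,220),(400,223),(396,269),(337,264)): print('tray',onz('top',*uv,.045).round(3))
E
```

```text
top 64.0 342.5 [100.6 164.4] [0.09  0.661 0.015]
top 196.8 239.1 [52.5 54.8] [0.417 0.266 0.015]
top 506.9 232.6 [ 72.8 170.4] [ 0.462 -0.707  0.015]
top 386.8 223.2 [ 80.3 124.3] [ 0.482 -0.327  0.015]
top 25.7 206.2 [90.7 95. ] [0.505 0.8   0.015]
top 156.8 190.8 [52.5 54.5] [0.564 0.397 0.015]
top 276.5 125.6 [132. 188.] [0.781 0.027 0.015]
scene 372.0 304.6 [49.8 55.7] [0.567 0.397 0.015]
scene 489.6 337.6 [101.5 127.9] [0.452 0.733 0.015]
scene 360.6 251.2 [43.8 51.2] [0.421 0.266 0.015]
scene 231.3 301.8 [125.  178.3] [0.819 0.038 0.015]
scene 508.9 245.8 [100.2 133. ] [0.108 0.655 0.015]
scene 215.9 183.3 [ 59.5 107.3] [ 0.486 -0.323  0.015]
scene 464.8 103.1 [ 66.8 134.5] [-0.469  0.232  0.015]
scene 350.8 45.5 [ 67.5 111.1] [-0.53  -0.375  0.015]
scene 102.0 64.8 [154.5 248.5] [ 0.265 -1.217  0.015]
candL (array([0.5891821 , 0.14995077, 0.17929913]), np.float64(0.00032931827564106314))
candR (array([ 0.59870568, -0.15196011,  0.18665966]), np.float64(0.0028069876461166935))
ball (array([6.86517043e-01, 2.90296762e-04, 2.78012287e-01]), np.float64(0.0005215047715789882))
tray [ 0.487 -0.165  0.045]
tray [ 0.482 -0.359  0.045]
tray [ 0.342 -0.348  0.045]
tray [ 0.352 -0.167  0.045]
```

View pics/z0.png

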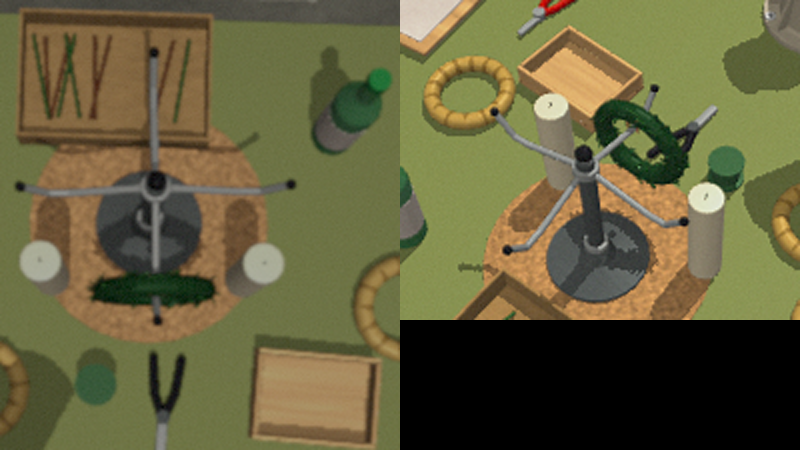

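```bash
cat >> h.py <<'E'
def tool(yaw,pitch=90,roll=0):
    # tool z at azimuth `yaw` pitched down by `pitch`; for pitch 90, tool x at azimuth yaw+90 (roll about tool z)
    y,p=np.radians([yaw,pitch]); z=np.array([np.cos(p)*np.cos(y),np.cos(p)*np.sin(y),-np.sin(p)])
    x=np.array([-np.sin(y),np.cos(y),0]); return R.from_matrix(np.c_[x,np.cross(z,x),z])*R.from_euler('z',roll,degrees=True)
def plan(way,p=None,r=None):
    """way: list of (pos,Rot or None,grip,nrows)"""
    if p is None: s,r=st(); p=np.array(s['tcp_pos'])
    rows=[]
    for q,Q,g,n in way:
        q=p if q is None else np.array(q,float); Q=r if Q is None else Q
        dv=(r.inv()*Q).as_rotvec()
        for i in range(n):
            ra=r*R.from_rotvec(dv*i/n); d=ra.inv().apply((q-p)/n)
            rows.append([g]+list(d.round(4))+list(np.degrees(dv/n).round(2)))
        p,r=q,Q
    while len(rows)%5: rows.append([rows[-1][0]]+[0]*6)
    for i in range(0,len(rows),5): print('['+', '.join('%g'%(v+0.) for x in rows[i:i+5] for v in x)+']')
    m=np.abs(np.array(rows)); print('max',m[:,1:4].max(),m[:,4:].max(),len(rows)/5)
E
python3 - <<'E'
from h import *
for nm,p,q in(('candL',(230,175.5),(303.5,238.5)),('candR',(341.5,176.5),(225.5,193)),('ball',(287,135.5),(242,217.5)),
 ('wR',(414,198.5),(185,186)),('traynear',(337,264),(239+0,0))):
    if nm!='traynear': print(nm,tri(('top',*p),('scene',*q)))
for n,uv in(('top',(230,175.5)),('scene',(303.5,238.5)),('top',(341.5,176.5)),('scene',(225.5,193))): print(n,onz(n,*uv,.204).round(4))
print('wR',onz('top',414,198.5,.015),onz('scene',185,186,.015))
print('tray',[onz('scene',*uv,.045).round(3) for uv in((239,155),(270.5,177),(242,201),(209.5,177))])
print('foot',onz('top',284,155,.034),onz('scene',249,268,.034))
print('balls',[onz('top',*u,.266).round(3) for u in((287,71),(220,138),(355.5,137),(289,205))])
print('jaw/pot',onz('top',291,245,.01),onz('top',257,236,.05))
# to above candle L
y0=0.
plan([([.19,.54,.33],None,1,3),([.589,.149,.33],tool(-90),1,12)])
E
```

```text
candL (array([0.59337702, 0.15084679, 0.19874857]), np.float64(0.000167486241220172))
candR (array([ 0.59923524, -0.14984792,  0.19851598]), np.float64(0.0003119994012155693))
ball (array([0.68627169, 0.00230557, 0.28646107]), np.float64(0.002532105677629154))
wR (array([ 0.56123486, -0.41208984,  0.00963242]), np.float64(0.003827628534120549))
top [0.5927 0.1502 0.204 ]
scene [0.5962 0.1529 0.204 ]
top [ 0.5984 -0.1488  0.204 ]
scene [ 0.6023 -0.1466  0.204 ]
wR [ 0.56175066 -0.41194751  0.015     ] [ 0.56327216 -0.40623889  0.015     ]
tray [array([ 0.345, -0.326,  0.045]), array([ 0.361, -0.161,  0.045]), array([ 0.509, -0.174,  0.045]), array([ 0.494, -0.342,  0.045])]
foot [0.68461832 0.00205633 0.034     ] [0.69987695 0.01405943 0.034     ]
balls [array([0.857, 0.007, 0.266]), array([0.679, 0.172, 0.266]), array([ 0.692, -0.172,  0.266]), array([ 0.514, -0.007,  0.266])]
jaw/pot [ 0.40550894 -0.02769898  0.01      ] [0.43134896 0.07832038 0.05      ]
[1, -0.0008, 0.0005, -0.0413, 0, 0, 0, 1, -0.0008, 0.0005, -0.0413, 0, 0, 0, 1, -0.0008, 0.0005, -0.0413, 0, 0, 0, 1, -0.0198, 0.0421, 0, 0, 0, 5.9, 1, -0.0154, 0.0439, 0, 0, 0, 5.9]
[1, -0.0108, 0.0453, 0, 0, 0, 5.9, 1, -0.0061, 0.0462, 0, 0, 0, 5.9, 1, -0.0013, 0.0465, 0, 0, 0, 5.9, 1, 0.0035, 0.0464, 0, 0, 0, 5.9, 1, 0.0082, 0.0458, 0, 0, 0, 5.9]
[1, 0.0129, 0.0447, 0, 0, 0, 5.9, 1, 0.0174, 0.0432, 0, 0, 0, 5.9, 1, 0.0218, 0.0411, 0, 0, 0, 5.9, 1, 0.0259, 0.0387, 0, 0, 0, 5.9, 1, 0.0297, 0.0358, 0, 0, 0, 5.9]
max 0.0465 5.9 3.0
```

Request:
{"method": "carry_out", "body": {"moves": [1, -0.0008, 0.0005, -0.0413, 0, 0, 0, 1, -0.0008, 0.0005, -0.0413, 0, 0, 0, 1, -0.0008, 0.0005, -0.0413, 0, 0, 0, 1, -0.0198, 0.0421, 0, 0, 0, 5.9, 1, -0.0154, 0.0439, 0, 0, 0, 5.9], "squeeze": 60}}

```text
clock: 0.82
tcp_pos: [0.2557, 0.4745, 0.3315]
orientation: [0.001, 0.871, 0.492, -0.002]
wrist_force: [-0.2, 0.2, -0.7]
finger_gap: 0.0851
```

Request:
{"method": "carry_out", "body": {"moves": [1, -0.0108, 0.0453, 0, 0, 0, 5.9, 1, -0.0061, 0.0462, 0, 0, 0, 5.9, 1, -0.0013, 0.0465, 0, 0, 0, 5.9, 1, 0.0035, 0.0464, 0, 0, 0, 5.9, 1, 0.0082, 0.0458, 0, 0, 0, 5.9]}}

```text
clock: 1.45
tcp_pos: [0.425, 0.3051, 0.3317]
orientation: [0.002, 0.969, 0.247, -0.001]
wrist_force: [-0.1, 1.3, 0.1]
finger_gap: 0.0853
```

Request:
{"method": "carry_out", "body": {"moves": [1, 0.0129, 0.0447, 0, 0, 0, 5.9, 1, 0.0174, 0.0432, 0, 0, 0, 5.9, 1, 0.0218, 0.0411, 0, 0, 0, 5.9, 1, 0.0259, 0.0387, 0, 0, 0, 5.9, 1, 0.0297, 0.0358, 0, 0, 0, 5.9]}}

```text
clock: 2.08
tcp_pos: [0.5918, 0.132, 0.3313]
orientation: [0.002, 1.0, -0.017, -0.001]
wrist_force: [1.1, 0.6, 0.4]
finger_gap: 0.0855
```

```bash
python3 - <<'E'
from h import *
s,r=st();print(s['clock'],np.round(s['tcp_pos'],4),r.as_matrix().round(3).tolist(),np.round(s['joint_pos'],3),np.round(s['wrist_force'],1))
plan([([.5935,.1505,.33],tool(-90),1,2),([.5935,.1505,.17],tool(-90),1,4),(None,None,-1,4)])
E
```

```text
2.075 [0.5918 0.132  0.3313] [[0.999, -0.034, -0.003], [-0.034, -0.999, -0.004], [-0.002, 0.004, -1.0]] [ 0.089  0.392  0.462  1.644 -0.003  1.694] [1.1 0.6 0.4]
[1, 0.0005, -0.0093, 0.0006, 0.11, 0.07, -0.98, 1, 0.0007, -0.0093, 0.0007, 0.11, 0.07, -0.98, 1, 0, 0, 0.04, 0, 0, 0, 1, 0, 0, 0.04, 0, 0, 0, 1, 0, 0, 0.04, 0, 0, 0]
[1, 0, 0, 0.04, 0, 0, 0, -1, 0, 0, 0, 0, 0, 0, -1, 0, 0, 0, 0, 0, 0, -1, 0, 0, 0, 0, 0, 0, -1, 0, 0, 0, 0, 0, 0]
max 0.04 0.98 2.0
```

Request:
{"method": "carry_out", "body": {"moves": [1, 0.0005, -0.0093, 0.0006, 0.11, 0.07, -0.98, 1, 0.0007, -0.0093, 0.0007, 0.11, 0.07, -0.98, 1, 0, 0, 0.04, 0, 0, 0, 1, 0, 0, 0.04, 0, 0, 0, 1, 0, 0, 0.02, 0, 0, 0]}}

```text
clock: 2.7
tcp_pos: [0.5942, 0.1535, 0.2281]
orientation: [-0.001, 1.0, 0.003, 0.002]
wrist_force: [-0.2, -0.4, 0.2]
finger_gap: 0.0853
```

```bash
python3 - <<'E'
from h import *
s,r=st();print(s['clock'],np.round(s['tcp_pos'],4),r.as_matrix().round(3).tolist(),np.round(s['joint_pos'],3),np.round(s['wrist_force'],1))
E
```

```text
2.7 [0.5942 0.1535 0.2281] [[1.0, 0.005, 0.003], [0.005, -1.0, 0.001], [0.003, -0.001, -1.0]] [1.220e-01 3.840e-01 1.990e-01 1.383e+00 1.000e-03 1.687e+00] [-0.2 -0.4  0.2]
```

Request:
{"method": "carry_out", "body": {"moves": [1, 0, 0.003, 0.03, 0, 0, 0, 1, 0, 0, 0.03, 0, 0, 0, -1, 0, 0, 0, 0, 0, 0, -1, 0, 0, 0, 0, 0, 0, -1, 0, 0, 0, 0, 0, 0]}}

```text
clock: 3.32
tcp_pos: [0.5908, 0.1579, 0.1693]
orientation: [-0.001, 1.0, 0.009, 0.002]
wrist_force: [0.3, -0.5, -5.1]
finger_gap: 0.0533
```

Request:
{"method": "carry_out", "body": {"moves": [-1, 0, 0, 0, 0, 0, 0, -1, 0, 0, 0, 0, 0, 0, -1, 0, 0, -0.02, 0, 0, 0, -1, 0, 0, -0.03, 0, 0, 0, -1, 0, 0, -0.03, 0, 0, 0]}}

```text
clock: 3.95
tcp_pos: [0.588, 0.1573, 0.2478]
orientation: [-0.001, 1.0, 0.009, -0.002]
wrist_force: [0.1, -0.2, -4.4]
finger_gap: 0.0531
```

```bash
python3 - <<'E'
from h import *
s,r=st();print(s['clock'],np.round(s['tcp_pos'],4),s['finger_gap'],np.round(s['joint_pos'],3),np.round(s['wrist_force'],1))
T=tool(-90)
plan([([.59,.15,.29],T,-1,1),([.42,.12,.29],T,-1,4),([.42,-.15,.29],T,-1,7),([.417,-.297,.29],T,-1,4),(None,None,-1,1)])
E
```

```text
3.95 [0.588  0.1573 0.2478] 0.05311148314185351 [0.128 0.379 0.24  1.435 0.002 1.681] [ 0.1 -0.2 -4.4]
[-1, 0.0017, 0.0073, -0.0422, -0.09, 0.22, 1.07, -1, -0.0425, 0.0075, 0, 0, 0, 0, -1, -0.0425, 0.0075, 0, 0, 0, 0, -1, -0.0425, 0.0075, 0, 0, 0, 0, -1, -0.0425, 0.0075, 0, 0, 0, 0]
[-1, 0, 0.0386, 0, 0, 0, 0, -1, 0, 0.0386, 0, 0, 0, 0, -1, 0, 0.0386, 0, 0, 0, 0, -1, 0, 0.0386, 0, 0, 0, 0, -1, 0, 0.0386, 0, 0, 0, 0]
[-1, 0, 0.0386, 0, 0, 0, 0, -1, 0, 0.0386, 0, 0, 0, 0, -1, -0.0008, 0.0368, 0, 0, 0, 0, -1, -0.0008, 0.0368, 0, 0, 0, 0, -1, -0.0008, 0.0368, 0, 0, 0, 0]
[-1, -0.0008, 0.0368, 0, 0, 0, 0, -1, 0, 0, 0, 0, 0, 0, -1, 0, 0, 0, 0, 0, 0, -1, 0, 0, 0, 0, 0, 0, -1, 0, 0, 0, 0, 0, 0]
max 0.0425 1.07 4.0
```

Request:
{"method": "carry_out", "body": {"moves": [-1, 0.0017, 0.0073, -0.0422, -0.09, 0.22, 1.07, -1, -0.0425, 0.0075, 0, 0, 0, 0, -1, -0.0425, 0.0075, 0, 0, 0, 0, -1, -0.0425, 0.0075, 0, 0, 0, 0, -1, -0.0425, 0.0075, 0, 0, 0, 0]}}

```text
clock: 4.58
tcp_pos: [0.4212, 0.1189, 0.2924]
orientation: [-0.0, 1.0, -0.001, 0.004]
wrist_force: [-0.4, -1.2, -3.0]
finger_gap: 0.053
```

Request:
{"method": "carry_out", "body": {"moves": [-1, 0, 0.0386, 0, 0, 0, 0, -1, 0, 0.0386, 0, 0, 0, 0, -1, 0, 0.0386, 0, 0, 0, 0, -1, 0, 0.0386, 0, 0, 0, 0, -1, 0, 0.0386, 0, 0, 0, 0]}}

```text
clock: 5.2
tcp_pos: [0.4165, -0.0772, 0.2938]
orientation: [-0.001, 1.0, 0.002, 0.005]
wrist_force: [0.1, -0.0, -3.7]
finger_gap: 0.0526
```

Request:
{"method": "carry_out", "body": {"moves": [-1, 0, 0.0386, 0, 0, 0, 0, -1, 0, 0.0386, 0, 0, 0, 0, -1, -0.0008, 0.0368, 0, 0, 0, 0, -1, -0.0008, 0.0368, 0, 0, 0, 0, -1, 0, 0.02, 0, 0, 0, 0]}}

```text
clock: 5.82
tcp_pos: [0.4137, -0.2553, 0.2939]
orientation: [-0.0, 1.0, -0.0, 0.005]
wrist_force: [0.4, 0.8, -4.5]
finger_gap: 0.0531
```

```bash
python3 - <<'E'
from h import *
s,r=st();print(s['clock'],np.round(s['tcp_pos'],4),s['finger_gap'],np.round(s['joint_pos'],3),np.round(s['wrist_force'],1),r.as_matrix().round(3).tolist())
T=tool(-90)
plan([([.417,-.297,.26],T,-1,2),([.417,-.297,.185],T,-1,3)])
E
```

```text
5.825 [ 0.4137 -0.2553  0.2939] 0.05308193704926692 [-0.723  0.121  0.014  1.456  0.007  0.848] [ 0.4  0.8 -4.5] [[1.0, -0.0, 0.01], [-0.0, -1.0, 0.001], [0.01, -0.001, -1.0]]
[-1, 0.0015, 0.0209, 0.017, -0.03, -0.29, 0, -1, 0.0015, 0.0209, 0.017, -0.03, -0.29, 0, -1, 0, 0, 0.025, 0, 0, 0, -1, 0, 0, 0.025, 0, 0, 0, -1, 0, 0, 0.025, 0, 0, 0]
max 0.025 0.29 1.0
```

Request:
{"method": "carry_out", "body": {"moves": [-1, 0.0015, 0.0209, 0.017, -0.03, -0.29, 0, -1, 0.0015, 0.0209, 0.017, -0.03, -0.29, 0, -1, 0, 0, 0, 0, 0, 0, -1, 0, 0, 0.02, 0, 0, 0, -1, 0, 0, 0.02, 0, 0, 0]}}

```text
clock: 6.45
tcp_pos: [0.4178, -0.2983, 0.2158]
orientation: [-0.001, 1.0, 0.0, -0.0]
wrist_force: [0.2, -0.5, -4.1]
finger_gap: 0.0533
```

```bash
python3 - <<'E'
from h import *
s,r=st();print(s['clock'],np.round(s['tcp_pos'],4),s['finger_gap'],np.round(s['wrist_force'],1))
a=snap('top')[180:320,280:460];b=snap('scene')[120:260,160:340]
cv2.imwrite('pics/p1.png',cv2.resize(np.hstack([a,b]),None,fx=2.2,fy=2.2)[:,:,::-1])
E
```

```text
6.45 [ 0.4178 -0.2983  0.2158] 0.05330402363946061 [ 0.2 -0.5 -4.1]
```

View pics/p1.png

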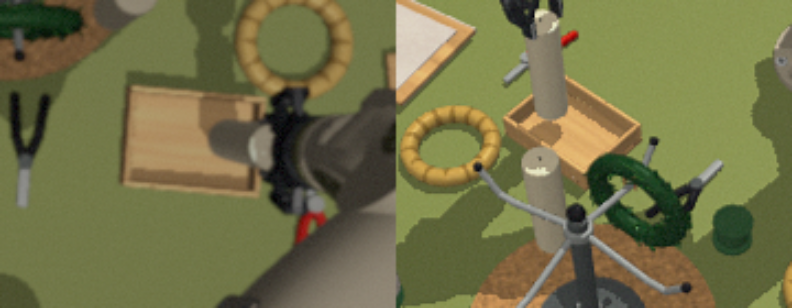

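The held candle is upright above the tray, near its -y wall, and the tray is clear. It sits about 7 mm off the TCP in y, so I shift it inward before lowering.

Request:
{"method": "carry_out", "body": {"moves": [-1, 0, -0.011, 0, 0, 0, 0, -1, 0, 0, 0.016, 0, 0, 0, -1, 0, 0, 0.014, 0, 0, 0, -1, 0, 0, 0.009, 0, 0, 0, -1, 0, 0, 0, 0, 0, 0]}}

```text
clock: 7.18
tcp_pos: [0.4173, -0.2843, 0.1745]
orientation: [-0.002, 1.0, 0.001, -0.001]
wrist_force: [0.1, -0.7, -4.4]
finger_gap: 0.0532
```

Request:
{"method": "carry_out", "body": {"moves": [-1, 0, 0, 0.003, 0, 0, 0, -1, 0, 0, 0, 0, 0, 0, 0.4, 0, 0, 0, 0, 0, 0, 0.7, 0, 0, 0, 0, 0, 0, 1, 0, 0, 0, 0, 0, 0]}}

```text
clock: 7.8
tcp_pos: [0.4191, -0.2864, 0.1741]
orientation: [0.0, 1.0, 0.001, 0.001]
wrist_force: [0.4, -0.8, 0.5]
finger_gap: 0.0853
```

Request:
{"method": "carry_out", "body": {"moves": [1, 0, 0, -0.02, 0, 0, 0, 1, 0, 0, -0.03, 0, 0, 0, 1, 0, 0, -0.05, 0, 0, 0, 1, 0, 0, -0.05, 0, 0, 0, 1, 0, 0, 0, 0, 0, 0]}}

```text
clock: 8.43
tcp_pos: [0.4184, -0.2862, 0.3289]
orientation: [0.0, 1.0, 0.001, 0.001]
wrist_force: [0.5, -0.2, -0.3]
finger_gap: 0.0853
```

```bash
python3 - <<'E'
from h import *
s,r=st();print(s['clock'],np.round(s['tcp_pos'],4),s['finger_gap'],np.round(s['joint_pos'],3),np.round(s['wrist_force'],1))
T=tool(-90)
plan([([.55,-.2,.33],T,1,4),([.599,-.149,.30],T,1,3),(None,None,1,3)])
E
```

```text
8.425 [ 0.4184 -0.2862  0.3289] 0.08530598568316455 [-0.759  0.173  0.16   1.556  0.002  0.809] [ 0.5 -0.2 -0.3]
[1, 0.0329, -0.0215, -0.0002, 0.01, -0.04, 0.03, 1, 0.0329, -0.0215, -0.0002, 0.01, -0.04, 0.03, 1, 0.0329, -0.0215, -0.0002, 0.01, -0.04, 0.03, 1, 0.0329, -0.0215, -0.0003, 0.01, -0.04, 0.03, 1, 0.0163, -0.017, 0.01, 0, 0, 0]
[1, 0.0163, -0.017, 0.01, 0, 0, 0, 1, 0.0163, -0.017, 0.01, 0, 0, 0, 1, 0, 0, 0, 0, 0, 0, 1, 0, 0, 0, 0, 0, 0, 1, 0, 0, 0, 0, 0, 0]
max 0.0329 0.04 2.0
```

Request:
{"method": "carry_out", "body": {"moves": [1, 0.0329, -0.0215, 0, 0, 0, 0, 1, 0.0329, -0.0215, 0, 0, 0, 0, 1, 0.0329, -0.0215, 0, 0, 0, 0, 1, 0.0329, -0.0215, 0, 0, 0, 0, 1, 0.0163, -0.017, 0.01, 0, 0, 0]}}

```text
clock: 9.05
tcp_pos: [0.5698, -0.1822, 0.3172]
orientation: [0.001, 1.0, -0.002, 0.001]
wrist_force: [-0.1, -0.7, 0.8]
finger_gap: 0.0854
```

Request:
{"method": "carry_out", "body": {"moves": [1, 0.0163, -0.017, 0.01, 0, 0, 0, 1, 0.0163, -0.017, 0.01, 0, 0, 0, 1, 0, 0, 0, 0, 0, 0, 1, 0, 0, 0, 0, 0, 0, 1, 0, 0, 0, 0, 0, 0]}}

```text
clock: 9.68
tcp_pos: [0.6028, -0.1459, 0.2917]
orientation: [-0.0, 1.0, -0.0, -0.002]
wrist_force: [-0.1, 0.3, 0.2]
finger_gap: 0.0854
```

```bash
python3 - <<'E'
from h import *
s,r=st();print(s['clock'],np.round(s['tcp_pos'],4),s['finger_gap'],np.round(s['joint_pos'],3),np.round(s['wrist_force'],1))
T=tool(-90)
plan([([.599,-.149,.25],T,1,2),([.599,-.149,.17],T,1,3),(None,None,-1,5),([.599,-.149,.2],T,-1,2),([.59,-.15,.29],T,-1,3)])
plan([([.48,-.2,.29],T,-1,4),([.423,-.212,.29],T,-1,2),(None,None,-1,1),([.423,-.212,.23],T,-1,3)],np.array([.59,-.15,.29]),T)
E
```

```text
9.675 [ 0.6028 -0.1459  0.2917] 0.08535347935728353 [-3.660e-01  4.090e-01  3.910e-01  1.556e+00 -1.000e-03  1.205e+00] [-0.1  0.3  0.2]
[1, -0.0018, 0.0015, 0.0209, -0.01, 0.1, -0.02, 1, -0.0019, 0.0015, 0.0209, -0.01, 0.1, -0.02, 1, 0, 0, 0.0267, 0, 0, 0, 1, 0, 0, 0.0267, 0, 0, 0, 1, 0, 0, 0.0267, 0, 0, 0]
[-1, 0, 0, 0, 0, 0, 0, -1, 0, 0, 0, 0, 0, 0, -1, 0, 0, 0, 0, 0, 0, -1, 0, 0, 0, 0, 0, 0, -1, 0, 0, 0, 0, 0, 0]
[-1, 0, 0, -0.015, 0, 0, 0, -1, 0, 0, -0.015, 0, 0, 0, -1, -0.003, 0.0003, -0.03, 0, 0, 0, -1, -0.003, 0.0003, -0.03, 0, 0, 0, -1, -0.003, 0.0003, -0.03, 0, 0, 0]
max 0.03 0.1 3.0
[-1, -0.0275, 0.0125, 0, 0, 0, 0, -1, -0.0275, 0.0125, 0, 0, 0, 0, -1, -0.0275, 0.0125, 0, 0, 0, 0, -1, -0.0275, 0.0125, 0, 0, 0, 0, -1, -0.0285, 0.006, 0, 0, 0, 0]
[-1, -0.0285, 0.006, 0, 0, 0, 0, -1, 0, 0, 0, 0, 0, 0, -1, 0, 0, 0.02, 0, 0, 0, -1, 0, 0, 0.02, 0, 0, 0, -1, 0, 0, 0.02, 0, 0, 0]
max 0.0285 0.0 2.0
```

Request:
{"method": "carry_out", "body": {"moves": [1, -0.0018, 0.0015, 0.0209, -0.01, 0.1, -0.02, 1, -0.0019, 0.0015, 0.0209, -0.01, 0.1, -0.02, 1, 0, 0, 0.0267, 0, 0, 0, 1, 0, 0, 0.0267, 0, 0, 0, 1, 0, 0, 0.0267, 0, 0, 0]}}

```text
clock: 10.3
tcp_pos: [0.5999, -0.1543, 0.1727]
orientation: [0.002, 1.0, -0.003, 0.005]
wrist_force: [-0.3, 0.6, 0.1]
finger_gap: 0.0854
```

Request:
{"method": "carry_out", "body": {"moves": [-1, 0, 0, 0, 0, 0, 0, -1, 0, 0, 0, 0, 0, 0, -1, 0, 0, 0, 0, 0, 0, -1, 0, 0, 0, 0, 0, 0, -1, 0, 0, 0, 0, 0, 0]}}

```text
clock: 10.92
tcp_pos: [0.5994, -0.156, 0.1751]
orientation: [0.003, 1.0, -0.004, 0.006]
wrist_force: [0.6, -0.1, -4.4]
finger_gap: 0.051
```

Request:
{"method": "carry_out", "body": {"moves": [-1, 0, 0, -0.015, 0, 0, 0, -1, 0, 0, -0.015, 0, 0, 0, -1, -0.003, 0.0003, -0.03, 0, 0, 0, -1, -0.003, 0.0003, -0.03, 0, 0, 0, -1, -0.003, 0.0003, -0.03, 0, 0, 0]}}

```text
clock: 11.55
tcp_pos: [0.5878, -0.1554, 0.2998]
orientation: [0.002, 1.0, -0.004, 0.004]
wrist_force: [1.5, -0.9, -4.6]
finger_gap: 0.0514
```

```bash
python3 - <<'E'
from h import *
s,r=st();print(s['clock'],np.round(s['tcp_pos'],4),s['finger_gap'],np.round(s['joint_pos'],3),np.round(s['wrist_force'],1))
T=tool(-90)
plan([([.48,-.19,.29],T,-1,4),([.42,-.209,.29],T,-1,3),(None,None,-1,1),([.42,-.209,.23],T,-1,2)])
E
```

```text
11.55 [ 0.5878 -0.1554  0.2998] 0.05139120772316207 [-3.900e-01  3.710e-01  3.540e-01  1.545e+00 -1.000e-03  1.189e+00] [ 1.5 -0.9 -4.6]
[-1, -0.0269, 0.0089, 0.0023, 0.06, -0.12, -0.11, -1, -0.0269, 0.0088, 0.0023, 0.06, -0.12, -0.11, -1, -0.0269, 0.0088, 0.0024, 0.06, -0.12, -0.11, -1, -0.0269, 0.0087, 0.0024, 0.06, -0.12, -0.11, -1, -0.02, 0.0063, 0, 0, 0, 0]
[-1, -0.02, 0.0063, 0, 0, 0, 0, -1, -0.02, 0.0063, 0, 0, 0, 0, -1, 0, 0, 0, 0, 0, 0, -1, 0, 0, 0.03, 0, 0, 0, -1, 0, 0, 0.03, 0, 0, 0]
max 0.03 0.12 2.0
```

Request:
{"method": "carry_out", "body": {"moves": [-1, -0.0269, 0.0089, 0.0023, 0.06, -0.12, -0.11, -1, -0.0269, 0.0088, 0.0023, 0.06, -0.12, -0.11, -1, -0.0269, 0.0088, 0.0024, 0.06, -0.12, -0.11, -1, -0.0269, 0.0087, 0.0024, 0.06, -0.12, -0.11, -1, -0.02, 0.0083, 0, 0, 0, 0]}}

```text
clock: 12.18
tcp_pos: [0.4604, -0.2001, 0.2994]
orientation: [0.004, 1.0, 0.002, 0.007]
wrist_force: [0.3, 0.0, -3.2]
finger_gap: 0.0511
```

Request:
{"method": "carry_out", "body": {"moves": [-1, -0.02, 0.0083, 0, 0, 0, 0, -1, -0.02, 0.0083, 0, 0, 0, 0, -1, 0, 0, 0, 0, 0, 0, -1, 0, 0, 0.02, 0, 0, 0, -1, 0, 0, 0.02, 0, 0, 0]}}

```text
clock: 12.8
tcp_pos: [0.4215, -0.2201, 0.2647]
orientation: [0.007, 1.0, 0.001, 0.012]
wrist_force: [-0.7, 0.0, -4.2]
finger_gap: 0.0508
```

```bash
python3 - <<'E'
from h import *
s,r=st();print(s['clock'],np.round(s['tcp_pos'],4),s['finger_gap'],np.round(s['joint_pos'],3),np.round(s['wrist_force'],1))
T=tool(-90)
plan([([.42,-.216,.235],T,-1,2),([.42,-.216,.182],T,-1,3)])
E
```

```text
12.8 [ 0.4215 -0.2201  0.2647] 0.05082375013248319 [-0.653  0.083 -0.101  1.36   0.004  0.917] [-0.7  0.  -4.2]
[-1, -0.0011, -0.0022, 0.0148, 0.39, -0.7, 0.03, -1, -0.0009, -0.0021, 0.0148, 0.39, -0.7, 0.03, -1, 0, 0, 0.0177, 0, 0, 0, -1, 0, 0, 0.0177, 0, 0, 0, -1, 0, 0, 0.0177, 0, 0, 0]
max 0.0177 0.7 1.0
```

Request:
{"method": "carry_out", "body": {"moves": [-1, -0.0011, -0.0022, 0.0148, 0.39, -0.7, 0.03, -1, -0.0009, -0.0021, 0.0148, 0.39, -0.7, 0.03, -1, 0, 0, 0.0177, 0, 0, 0, -1, 0, 0, 0.0177, 0, 0, 0, -1, 0, 0, 0.0177, 0, 0, 0]}}

```text
clock: 13.42
tcp_pos: [0.4225, -0.2156, 0.1791]
orientation: [-0.001, 1.0, 0.001, -0.0]
wrist_force: [0.5, -0.1, -4.2]
finger_gap: 0.0512
```

Request:
{"method": "carry_out", "body": {"moves": [-1, 0, 0, 0.003, 0, 0, 0, -1, 0, 0, 0.002, 0, 0, 0, -1, 0, 0, 0, 0, 0, 0, -1, 0, 0, 0, 0, 0, 0, -1, 0, 0, 0, 0, 0, 0]}}

```text
clock: 14.05
tcp_pos: [0.4236, -0.2158, 0.1752]
orientation: [-0.0, 1.0, 0.001, 0.0]
wrist_force: [0.2, -0.2, -3.8]
finger_gap: 0.0512
```

Still carrying the full weight, so I lower gently until contact, then release and rise.

Request:
{"method": "carry_out", "body": {"moves": [-1, 0, 0, 0.002, 0, 0, 0, -1, 0, 0, 0.002, 0, 0, 0, 0.3, 0, 0, 0, 0, 0, 0, 0.7, 0, 0, 0, 0, 0, 0, 1, 0, 0, 0, 0, 0, 0]}}

```text
clock: 14.68
tcp_pos: [0.4251, -0.2172, 0.175]
orientation: [0.002, 1.0, 0.001, 0.003]
wrist_force: [-0.1, -0.4, -0.0]
finger_gap: 0.0852
```

Request:
{"method": "carry_out", "body": {"moves": [1, 0, 0, -0.02, 0, 0, 0, 1, 0, 0, -0.04, 0, 0, 0, 1, 0, 0, -0.05, 0, 0, 0, 1, 0, 0, -0.05, 0, 0, 0, 1, 0, 0, 0, 0, 0, 0]}}

```text
clock: 15.3
tcp_pos: [0.4243, -0.2165, 0.3392]
orientation: [0.002, 1.0, 0.001, 0.003]
wrist_force: [0.7, 0.2, -1.3]
finger_gap: 0.0856
```

```bash
python3 - <<'E'
from h import *
s,r=st();print(s['clock'],np.round(s['tcp_pos'],4),s['finger_gap'],np.round(s['joint_pos'],3),np.round(s['wrist_force'],1))
A=np.array([.6855,.001]);a=np.radians(92.3);P=A+.115*np.array([np.cos(a),np.sin(a)]);print(P)
# straddle: jaws along x (tangential) ; route round in front: to (.45,.1) then above branch
T=tool(-90)
plan([([.45,-.05,.36],T,.2,5),([.55,.16,.36],T,.2,5),([P[0],P[1],.36],T,.2,5)])
E
```

```text
15.3 [ 0.4243 -0.2165  0.3392] 0.08563105415386597 [-0.641  0.111  0.112  1.566  0.     0.928] [ 0.7  0.2 -1.3]
[0.68088484 0.11590736]
[0.2, 0.0052, -0.0333, -0.0042, 0.04, -0.06, 0.03, 0.2, 0.0052, -0.0333, -0.0042, 0.04, -0.06, 0.03, 0.2, 0.0052, -0.0333, -0.0042, 0.04, -0.06, 0.03, 0.2, 0.0052, -0.0333, -0.0042, 0.04, -0.06, 0.03, 0.2, 0.0052, -0.0333, -0.0042, 0.04, -0.06, 0.03]
[0.2, 0.02, -0.042, 0, 0, 0, 0, 0.2, 0.02, -0.042, 0, 0, 0, 0, 0.2, 0.02, -0.042, 0, 0, 0, 0, 0.2, 0.02, -0.042, 0, 0, 0, 0, 0.2, 0.02, -0.042, 0, 0, 0, 0]
[0.2, 0.0262, 0.0088, 0, 0, 0, 0, 0.2, 0.0262, 0.0088, 0, 0, 0, 0, 0.2, 0.0262, 0.0088, 0, 0, 0, 0, 0.2, 0.0262, 0.0088, 0, 0, 0, 0, 0.2, 0.0262, 0.0088, 0, 0, 0, 0]
max 0.042 0.06 3.0
```

Request:
{"method": "carry_out", "body": {"moves": [0.2, 0.0052, -0.0333, -0.0042, 0, 0, 0, 0.2, 0.0052, -0.0333, -0.0042, 0, 0, 0, 0.2, 0.0052, -0.0333, -0.0042, 0, 0, 0, 0.2, 0.0052, -0.0333, -0.0042, 0, 0, 0, 0.2, 0.0052, -0.0333, -0.0042, 0, 0, 0]}}

```text
clock: 15.92
tcp_pos: [0.4503, -0.0475, 0.3558]
orientation: [0.001, 1.0, -0.002, 0.0]
wrist_force: [-0.2, 0.4, 0.4]
finger_gap: 0.0511
```

Request:
{"method": "carry_out", "body": {"moves": [0.2, 0.02, -0.042, 0, 0, 0, 0, 0.2, 0.02, -0.042, 0, 0, 0, 0, 0.2, 0.02, -0.042, 0, 0, 0, 0, 0.2, 0.02, -0.042, 0, 0, 0, 0, 0.2, 0.02, -0.042, 0, 0, 0, 0]}}

```text
clock: 16.55
tcp_pos: [0.5525, 0.1685, 0.3511]
orientation: [0.001, 1.0, -0.003, -0.002]
wrist_force: [0.4, -1.0, -0.5]
finger_gap: 0.0511
```

Request:
{"method": "carry_out", "body": {"moves": [0.2, 0.0262, 0.0088, 0, 0, 0, 0, 0.2, 0.0262, 0.0088, 0, 0, 0, 0, 0.2, 0.0262, 0.0088, 0, 0, 0, 0, 0.2, 0.0262, 0.0088, 0, 0, 0, 0, 0.2, 0.0262, 0.0088, 0, 0, 0, 0]}}

```text
clock: 17.18
tcp_pos: [0.686, 0.1295, 0.3433]
orientation: [0.001, 1.0, 0.002, -0.006]
wrist_force: [1.2, -0.0, -0.4]
finger_gap: 0.0515
```

```bash
cat >> h.py <<'E'
AX=np.array([.6855,.001])
def arc(a0,a1,n,rad=.115,z=.226,g=.2):
    """waypoints straddling the branch from angle a0 to a1 (deg)"""
    return [([*(AX+rad*np.array([np.cos(np.radians(a)),np.sin(np.radians(a))])),z],tool(a+180),g,1) for a in np.linspace(a0,a1,n+1)[1:]]
E
python3 - <<'E'
from h import *
s,r=st();print(s['clock'],np.round(s['tcp_pos'],4),s['finger_gap'],np.round(s['joint_pos'],3),np.round(s['wrist_force'],1))
t=snap('top','t2.png');b=snap('scene','s2.png')
cv2.imwrite('pics/p2.png',np.hstack([cv2.resize(t[40:280,200:420],(400,436)),cv2.resize(b[140:360,160:360],(400,436))])[:,:,::-1])
plan([([.6809,.1159,.30],tool(-90),.2,3),([.6809,.1159,.226],tool(-90),.2,2)])
E
```

```text
17.175 [0.686  0.1295 0.3433] 0.05152104626142229 [ 7.200e-02  6.700e-01  9.570e-01  1.869e+00 -1.000e-03  1.639e+00] [ 1.2 -0.  -0.4]
[0.2, -0.002, 0.0041, 0.0133, 0.05, 0.29, 0.04, 0.2, -0.0021, 0.0041, 0.0133, 0.05, 0.29, 0.04, 0.2, -0.0021, 0.0041, 0.0133, 0.05, 0.29, 0.04, 0.2, 0, 0, 0.037, 0, 0, 0, 0.2, 0, 0, 0.037, 0, 0, 0]
max 0.037 0.29 1.0
```

View pics/p2.png

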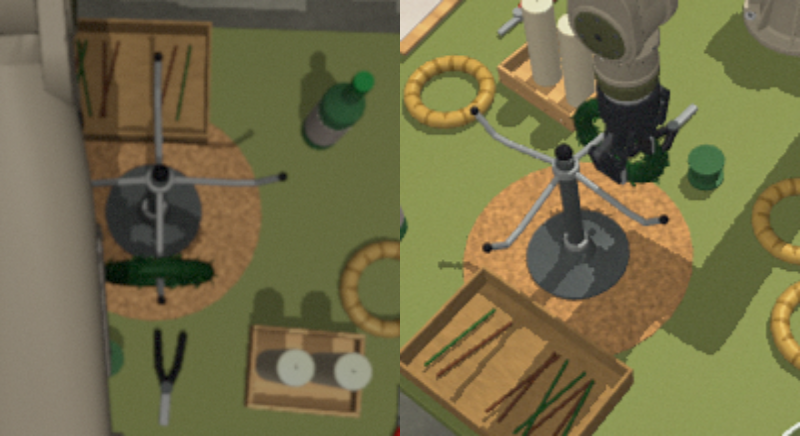

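The two candles stand upright in the tray. The gripper is above the +y branch and ready to straddle it.

Request:
{"method": "carry_out", "body": {"moves": [0.2, -0.002, 0.0041, 0.0133, 0.05, 0.29, 0.04, 0.2, -0.0021, 0.0041, 0.0133, 0.05, 0.29, 0.04, 0.2, -0.0021, 0.0041, 0.0133, 0.05, 0.29, 0.04, 0.2, 0, 0, 0.035, 0, 0, 0, 0.2, 0, 0, 0.032, 0, 0, 0]}}

```text
clock: 17.9
tcp_pos: [0.6793, 0.1168, 0.2283]
orientation: [-0.001, 1.0, 0.0, 0.0]
wrist_force: [0.6, 0.3, 0.0]
finger_gap: 0.0514
```

```bash
python3 - <<'E'
from h import *
s,r=st();print(s['clock'],np.round(s['tcp_pos'],4),s['finger_gap'],np.round(s['joint_pos'],3),np.round(s['wrist_force'],1))
plan(arc(92.3,180,15))
E
```

```text
17.9 [0.6793 0.1168 0.2283] 0.0514008981252181 [5.400e-02 5.510e-01 4.620e-01 1.481e+00 1.000e-03 1.624e+00] [0.6 0.3 0. ]
[0.2, -0.0101, 0.002, 0.0023, -0.06, -0.03, -8.13, 0.2, -0.0117, 0.0006, 0, 0, 0, -5.85, 0.2, -0.0117, 0.0006, 0, 0, 0, -5.85, 0.2, -0.0117, 0.0006, 0, 0, 0, -5.85, 0.2, -0.0117, 0.0006, 0, 0, 0, -5.85]
[0.2, -0.0117, 0.0006, 0, 0, 0, -5.85, 0.2, -0.0117, 0.0006, 0, 0, 0, -5.85, 0.2, -0.0117, 0.0006, 0, 0, 0, -5.85, 0.2, -0.0117, 0.0006, 0, 0, 0, -5.85, 0.2, -0.0117, 0.0006, 0, 0, 0, -5.85]
[0.2, -0.0117, 0.0006, 0, 0, 0, -5.85, 0.2, -0.0117, 0.0006, 0, 0, 0, -5.85, 0.2, -0.0117, 0.0006, 0, 0, 0, -5.85, 0.2, -0.0117, 0.0006, 0, 0, 0, -5.85, 0.2, -0.0117, 0.0006, 0, 0, 0, -5.85]
max 0.0117 8.13 3.0
```

Request:
{"method": "carry_out", "body": {"moves": [0.2, -0.0101, 0.002, 0.0023, 0, 0, -8.13, 0.2, -0.0117, 0.0006, 0, 0, 0, -5.85, 0.2, -0.0117, 0.0006, 0, 0, 0, -5.85, 0.2, -0.0117, 0.0006, 0, 0, 0, -5.85, 0.2, -0.0117, 0.0006, 0, 0, 0, -5.85]}}

```text
clock: 18.52
tcp_pos: [0.6164, 0.1001, 0.2184]
orientation: [-0.002, 0.96, 0.281, -0.005]
wrist_force: [-0.3, -0.7, -0.5]
finger_gap: 0.0515
```

Request:
{"method": "carry_out", "body": {"moves": [0.2, -0.0117, 0.0006, 0, 0, 0, -5.85, 0.2, -0.0117, 0.0006, 0, 0, 0, -5.85, 0.2, -0.0117, 0.0006, 0, 0, 0, -5.85, 0.2, -0.0117, 0.0006, 0, 0, 0, -5.85, 0.2, 0, 0, 0, 0, 0, 0]}}

```text
clock: 19.15
tcp_pos: [0.5764, 0.0684, 0.217]
orientation: [-0.004, 0.879, 0.477, -0.005]
wrist_force: [-0.2, -0.4, 0.9]
finger_gap: 0.0512
```

```bash
cat >> h.py <<'E'
def where():
    s,r=st(); d=np.array(s['tcp_pos'])[:2]-AX; a=np.degrees(np.arctan2(d[1],d[0]))%360
    print(s['clock'],np.round(s['tcp_pos'],4),'gap',round(s['finger_gap'],4),'j',np.round(s['joint_pos'],3),'F',np.round(s['wrist_force'],1),'rad',np.hypot(*d).round(4),'ang',a.round(1)); print(r.as_matrix().round(3).tolist()); return a
E
python3 - <<'E'
from h import *
a=where(); plan(arc(a,180,7))
E
```

```text
19.15 [0.5764 0.0684 0.217 ] gap 0.0512 j [-0.021  0.334  0.101  1.351  0.002  0.555] F [-0.2 -0.4  0.9] rad 0.1282 ang 148.3
[[0.545, 0.838, -0.014], [0.838, -0.545, 0.003], [-0.005, -0.013, -1.0]]
[0.2, -0.0088, 0.0137, -0.0091, -0.76, 0.26, -5.86, 0.2, -0.0091, 0.0004, 0, 0, 0, -4.53, 0.2, -0.0091, 0.0004, 0, 0, 0, -4.53, 0.2, -0.0091, 0.0004, 0, 0, 0, -4.53, 0.2, -0.0091, 0.0004, 0, 0, 0, -4.53]
[0.2, -0.0091, 0.0004, 0, 0, 0, -4.53, 0.2, -0.0091, 0.0004, 0, 0, 0, -4.53, 0.2, 0, 0, 0, 0, 0, 0, 0.2, 0, 0, 0, 0, 0, 0, 0.2, 0, 0, 0, 0, 0, 0]
max 0.0137 5.86 2.0
```

Request:
{"method": "carry_out", "body": {"moves": [0.2, -0.0088, 0.0137, -0.0091, -0.76, 0.26, -5.86, 0.2, -0.0091, 0.0004, 0, 0, 0, -4.53, 0.2, -0.0091, 0.0004, 0, 0, 0, -4.53, 0.2, -0.0091, 0.0004, 0, 0, 0, -4.53, 0.2, -0.0091, 0.0004, 0, 0, 0, -4.53]}}

```text
clock: 19.77
tcp_pos: [0.5701, 0.022, 0.2252]
orientation: [-0.001, 0.759, 0.651, 0.001]
wrist_force: [-0.5, 1.0, 2.7]
finger_gap: 0.051
```

Request:
{"method": "carry_out", "body": {"moves": [0.2, -0.0091, 0.0004, 0, 0, 0, -4.53, 0.2, -0.0091, 0.0004, 0, 0, 0, -4.53, 0.2, 0, 0, 0, 0, 0, 0, 0.2, 0, 0, 0, 0, 0, 0, 0.2, 0, 0, 0, 0, 0, 0]}}

```text
clock: 20.4
tcp_pos: [0.5672, 0.0061, 0.2244]
orientation: [-0.002, 0.706, 0.708, 0.001]
wrist_force: [0.5, -0.1, -0.3]
finger_gap: 0.0513
```

```bash
python3 - <<'E'
from h import *
a=where(); plan(arc(a,180,3)+[(None,None,-.5,2)])
E
```

```text
20.4 [0.5672 0.0061 0.2244] gap 0.0513 j [-0.133  0.296  0.065  1.343  0.004 -0.135] F [ 0.5 -0.1 -0.3] rad 0.1184 ang 177.5
[[-0.002, 1.0, -0.002], [1.0, 0.002, 0.004], [0.004, -0.002, -1.0]]
[0.2, -0.0018, 0.0033, -0.0016, -0.11, -0.25, 1.78, 0.2, -0.0017, 0, 0, 0, 0, -0.82, 0.2, -0.0017, 0, 0, 0, 0, -0.82, -0.5, 0, 0, 0, 0, 0, 0, -0.5, 0, 0, 0, 0, 0, 0]
max 0.0033 1.78 1.0
```

Request:
{"method": "carry_out", "body": {"moves": [0.2, -0.005, 0.003, 0, 0, 0, 0, -0.6, 0, 0, 0, 0, 0, 0, -0.6, 0, 0, 0, 0, 0, 0, -0.6, 0, 0, 0, 0, 0, 0, -0.6, 0, 0, 0, 0, 0, 0], "squeeze": 20}}

```text
clock: 21.02
tcp_pos: [0.5704, 0.0013, 0.224]
orientation: [-0.003, 0.707, 0.708, 0.001]
wrist_force: [-0.2, -0.1, 0.4]
finger_gap: 0.017
```

Request:
{"method": "carry_out", "body": {"moves": [0.2, 0, 0, 0, 0, 0, 0, 0.2, 0, 0, 0, 0, 0, 0, 0.2, 0, 0, -0.04, 0, 0, 0, 0.2, 0, 0, -0.05, 0, 0, 0, 0.2, 0, 0, -0.05, 0, 0, 0]}}

```text
clock: 21.65
tcp_pos: [0.5684, 0.0011, 0.3626]
orientation: [-0.007, 0.707, 0.708, -0.002]
wrist_force: [1.7, 0.8, -0.2]
finger_gap: 0.0516
```

```bash
cat > kin.py <<'E'
from h import *
from scipy.optimize import least_squares
D=np.array([[.313,.046,.18927,.54242,.2058],[.392,.462,.5918,.132,.3313],[.384,.199,.5942,.1535,.2281],[.379,.240,.588,.1573,.2478],[.121,.014,.4137,-.2553,.2939],[.173,.160,.4184,-.2862,.3289],[.409,.391,.6028,-.1459,.2917],[.371,.354,.5878,-.1554,.2998],[.083,-.101,.4215,-.2201,.2647],[.111,.112,.4243,-.2165,.3392],[.670,.957,.686,.1295,.3433],[.551,.462,.6793,.1168,.2283],[.334,.101,.5764,.0684,.217],[.296,.065,.5672,.0061,.2244]])
def res(q):
    r=np.sqrt(D[:,2]**2+D[:,3]**2-q[6]**2); a,b=D[:,0],D[:,0]-D[:,1]
    return np.r_[q[0]+q[2]*np.sin(a+q[3])+q[4]*np.cos(b+q[5])-r, q[1]+q[2]*np.cos(a+q[3])-q[4]*np.sin(b+q[5])-D[:,4]]
f=least_squares(res,[0,.1,.35,0,.35,0,.08]); 
if __name__=='__main__':
    print(f.x.round(4),np.abs(f.fun).max()); where()
E
python3 kin.py; python3 -c "
from h import *
t=snap('top');b=snap('scene')
cv2.imwrite('pics/p3.png',np.hstack([cv2.resize(t[40:280,130:410],(420,360)),cv2.resize(b[140:360,160:400],(380,348))[:348].repeat(1,0) if 0 else cv2.resize(b[140:360,160:400],(380,360))])[:,:,::-1])
for x,y,a in straw('top',t): print(round(x,1),round(y,1),np.round(a),onz('top',x,y,.015).round(3))
for x,y,a in straw('scene',b): print(round(x,1),round(y,1),np.round(a),onz('scene',x,y,.015).round(3))
"
```

```text
[-0.0059 -0.2181  0.5057  0.009   0.413  -0.1331  0.1171] 0.007818087361730452
21.65 [0.5684 0.0011 0.3626] gap 0.0516 j [-0.142  0.331  0.452  1.704  0.005 -0.144] F [ 1.7  0.8 -0.2] rad 0.1171 ang 179.9
[[-0.002, 1.0, -0.012], [1.0, 0.002, 0.007], [0.007, -0.012, -1.0]]
58.9 344.4 [ 89. 359.] [0.084 0.676 0.015]
196.1 239.2 [53. 54.] [0.416 0.268 0.015]
506.2 234.2 [ 80. 133.] [ 0.457 -0.705  0.015]
386.5 224.9 [ 79. 127.] [ 0.476 -0.326  0.015]
156.4 191.7 [54. 55.] [0.561 0.398 0.015]
26.4 206.2 [80. 98.] [0.505 0.798 0.015]
245.6 113.5 [ 60. 172.] [0.817 0.127 0.015]
488.0 339.0 [ 98. 138.] [0.459 0.731 0.015]
372.0 304.7 [50. 56.] [0.567 0.397 0.015]
360.6 251.3 [44. 51.] [0.421 0.266 0.015]
230.4 304.1 [124. 187.] [0.827 0.041 0.015]
508.2 246.9 [102. 132.] [0.114 0.655 0.015]
201.8 182.4 [41. 86.] [ 0.514 -0.368  0.015]
492.9 107.3 [ 86. 193.] [-0.514  0.338  0.015]
348.2 53.0 [56. 82.] [-0.473 -0.353  0.015]
102.8 65.6 [156. 248.] [ 0.266 -1.21   0.015]
```

View pics/p3.png

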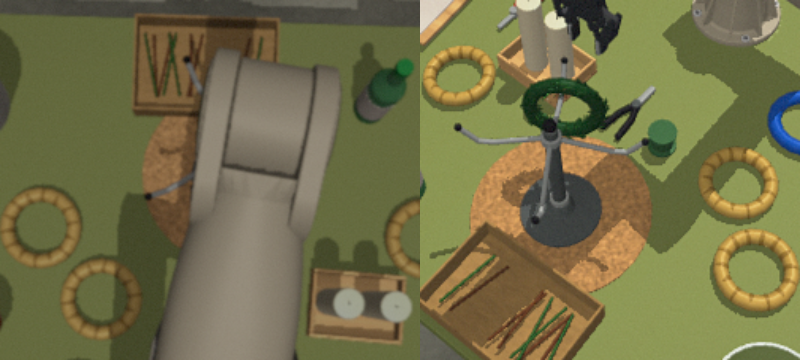

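The scene shows that the stand turned only about 27°. The rod slipped under the fingertips, because the open tips sit further back. I'll redo it lower and with a narrower gap.

```bash
python3 - <<'E'
from h import *
for uv in((229,171.5),(254,80)):
    p=onz('top',*uv,.266);d=p[:2]-AX;print(p.round(3),np.hypot(*d).round(3),np.degrees(np.arctan2(d[1],d[0])).round(1))
a=119.;P=AX+.108*np.array([np.cos(np.radians(a)),np.sin(np.radians(a))])
T=tool(a-180)
plan([([*P,.33],T,-.3,7),([*P,.26],T,-.3,3)])
E
```

```text
[0.594 0.147 0.266] 0.172 122.0
[0.831 0.09  0.266] 0.171 31.5
[-0.3, 0.0135, 0.009, 0.0054, -0.04, -0.03, 8.73, -0.3, 0.0147, 0.0068, 0.0054, -0.04, -0.03, 8.73, -0.3, 0.0156, 0.0045, 0.0054, -0.04, -0.03, 8.73, -0.3, 0.0161, 0.0021, 0.0054, -0.04, -0.03, 8.73, -0.3, 0.0162, -0.0003, 0.0054, -0.04, -0.03, 8.73]
[-0.3, 0.016, -0.0028, 0.0054, -0.04, -0.03, 8.73, -0.3, 0.0154, -0.0052, 0.0054, -0.04, -0.03, 8.73, -0.3, 0, 0, 0.0233, 0, 0, 0, -0.3, 0, 0, 0.0233, 0, 0, 0, -0.3, 0, 0, 0.0233, 0, 0, 0]
max 0.0233 8.73 2.0
```

Request:
{"method": "carry_out", "body": {"moves": [-0.3, 0.0135, 0.009, 0.0054, 0, 0, 8.73, -0.3, 0.0147, 0.0068, 0.0054, 0, 0, 8.73, -0.3, 0.0156, 0.0045, 0.0054, 0, 0, 8.73, -0.3, 0.0161, 0.0021, 0.0054, 0, 0, 8.73, -0.3, 0.0162, -0.0003, 0.0054, 0, 0, 8.73]}}

```text
clock: 22.38
tcp_pos: [0.6176, 0.0687, 0.3407]
orientation: [-0.002, 0.924, 0.382, 0.001]
wrist_force: [0.1, -0.3, -0.2]
finger_gap: 0.0298
```

Request:
{"method": "carry_out", "body": {"moves": [-0.3, 0.014, -0.0028, 0.0054, 0, 0, 8.73, -0.3, 0.014, -0.0052, 0.0054, 0, 0, 7, -0.3, 0, 0, 0.02, 0, 0, 0, -0.3, 0, 0, 0.02, 0, 0, 0, -0.3, 0, 0, 0, 0, 0, 0]}}

```text
clock: 23.0
tcp_pos: [0.6343, 0.0954, 0.2849]
orientation: [-0.002, 0.969, 0.248, -0.001]
wrist_force: [-0.7, 0.6, 0.7]
finger_gap: 0.0298
```

```bash
python3 - <<'E'
from h import *
where();a=121.8;P=AX+.108*np.array([np.cos(np.radians(a)),np.sin(np.radians(a))])
T=tool(a-180)
plan([([*P,.27],T,-.3,2),([*P,.21],T,-.3,3)])
E
```

```text
23.0 [0.6343 0.0954 0.2849] gap 0.0298 j [0.022 0.455 0.444 1.564 0.004 1.093] F [-0.7  0.6  0.7] rad 0.1074 ang 118.5
[[0.877, 0.48, -0.004], [0.48, -0.877, 0.004], [-0.001, -0.005, -1.0]]
[-0.3, -0.0031, -0.0002, 0.0074, -0.15, 0.03, -1.57, -0.3, -0.0031, -0.0003, 0.0074, -0.15, 0.03, -1.57, -0.3, 0, 0, 0.02, 0, 0, 0, -0.3, 0, 0, 0.02, 0, 0, 0, -0.3, 0, 0, 0.02, 0, 0, 0]
max 0.02 1.57 1.0
```

Request:
{"method": "carry_out", "body": {"moves": [-0.3, -0.0031, 0, 0.0074, 0, 0, -1.57, -0.3, -0.0031, 0, 0.0074, 0, 0, -1.57, -0.3, 0, 0, 0.018, 0, 0, 0, -0.3, 0, 0, 0.018, 0, 0, 0, -0.3, 0, 0, 0.018, 0, 0, 0]}}

```text
clock: 23.62
tcp_pos: [0.6299, 0.0916, 0.2177]
orientation: [-0.001, 0.961, 0.277, 0.002]
wrist_force: [0.6, -0.7, -0.4]
finger_gap: 0.0298
```

```bash
python3 - <<'E'
from h import *
a=where();plan(arc(a,180,10,.108,.208,-.3))
E
```

```text
23.625 [0.6299 0.0916 0.2177] gap 0.0298 j [0.016 0.431 0.245 1.381 0.004 1.026] F [ 0.6 -0.7 -0.4] rad 0.1063 ang 121.5
[[0.847, 0.532, 0.004], [0.532, -0.847, 0.004], [0.005, -0.001, -1.0]]
[-0.3, -0.011, -0.0012, 0.0097, -0.05, -0.32, -5.2, -0.3, -0.011, 0.0006, 0, 0, 0, -5.85, -0.3, -0.011, 0.0006, 0, 0, 0, -5.85, -0.3, -0.011, 0.0006, 0, 0, 0, -5.85, -0.3, -0.011, 0.0006, 0, 0, 0, -5.85]
[-0.3, -0.011, 0.0006, 0, 0, 0, -5.85, -0.3, -0.011, 0.0006, 0, 0, 0, -5.85, -0.3, -0.011, 0.0006, 0, 0, 0, -5.85, -0.3, -0.011, 0.0006, 0, 0, 0, -5.85, -0.3, -0.011, 0.0006, 0, 0, 0, -5.85]
max 0.011 5.85 2.0
```

Request:
{"method": "carry_out", "body": {"moves": [-0.3, 0, 0, 0.009, 0, 0, 0, -0.3, -0.011, 0.0006, 0, 0, 0, -5.85, -0.3, -0.011, 0.001, 0, 0, 0, -5.85, -0.3, -0.011, 0.001, 0, 0, 0, -5.85, -0.3, -0.011, 0.001, 0, 0, 0, -5.85]}}

```text
clock: 24.25
tcp_pos: [0.5999, 0.0608, 0.2087]
orientation: [-0.001, 0.881, 0.474, 0.005]
wrist_force: [1.0, 0.7, -0.0]
finger_gap: 0.0297
```

```bash
python3 - <<'E'
from h import *
a=where();plan(arc(a,182,8,.108,.208,-.3))
E
```

```text
24.25 [0.5999 0.0608 0.2087] gap 0.0297 j [-0.036  0.361  0.118  1.321  0.007  0.547] F [ 1.   0.7 -0. ] rad 0.1044 ang 145.1
[[0.551, 0.835, 0.008], [0.835, -0.551, 0.007], [0.01, 0.003, -1.0]]
[-0.3, -0.0086, -0.0035, 0.0006, 0.18, -0.58, -3.1, -0.3, -0.0087, 0.0004, 0, 0, 0, -4.62, -0.3, -0.0087, 0.0004, 0, 0, 0, -4.62, -0.3, -0.0087, 0.0004, 0, 0, 0, -4.62, -0.3, -0.0087, 0.0004, 0, 0, 0, -4.62]
[-0.3, -0.0087, 0.0004, 0, 0, 0, -4.62, -0.3, -0.0087, 0.0004, 0, 0, 0, -4.62, -0.3, -0.0087, 0.0004, 0, 0, 0, -4.62, -0.3, 0, 0, 0, 0, 0, 0, -0.3, 0, 0, 0, 0, 0, 0]
max 0.0087 4.62 2.0
```

Request:
{"method": "carry_out", "body": {"moves": [-0.3, -0.0086, -0.0035, 0.0006, 0, -0.5, -3.1, -0.3, -0.0087, 0.0004, 0, 0, 0, -4.62, -0.3, -0.0087, 0.0004, 0, 0, 0, -4.62, -0.3, -0.0087, 0.0004, 0, 0, 0, -4.62, -0.3, -0.0087, 0.0004, 0, 0, 0, -4.62]}}

```text
clock: 24.88
tcp_pos: [0.5814, 0.0221, 0.212]
orientation: [0.004, 0.771, 0.637, 0.005]
wrist_force: [-0.3, -0.4, -0.0]
finger_gap: 0.0298
```

Request:
{"method": "carry_out", "body": {"moves": [-0.3, -0.0087, 0.0004, 0, 0, 0, -4.62, -0.3, -0.0087, 0.0004, 0, 0, 0, -4.62, -0.3, -0.0087, 0.0004, 0, 0, 0, -4.62, -0.3, 0, 0, 0, 0, 0, 0, -0.3, 0, 0, 0, 0, 0, 0]}}

```text
clock: 25.5
tcp_pos: [0.5807, -0.0056, 0.215]
orientation: [0.007, 0.686, 0.728, 0.006]
wrist_force: [-0.2, -0.2, -0.4]
finger_gap: 0.0299
```

```bash
python3 - <<'E'
from h import *
a=where();plan(arc(a,182,2,.108,.208,-.3)+[(None,None,-.6,3)])
E
```

```text
25.5 [ 0.5807 -0.0056  0.215 ] gap 0.0299 j [-0.149  0.306  0.057  1.304  0.002 -0.208] F [-0.2 -0.2 -0.4] rad 0.105 ang 183.6
[[-0.059, 0.998, 0.018], [0.998, 0.059, -0.0], [-0.001, 0.018, -1.0]]
[-0.3, 0.0015, -0.0031, 0.007, 1, 0.07, 0.57, -0.3, 0.0015, 0, 0, 0, 0, 0.81, -0.6, 0, 0, 0, 0, 0, 0, -0.6, 0, 0, 0, 0, 0, 0, -0.6, 0, 0, 0, 0, 0, 0]
max 0.007 1.0 1.0
```

Request:
{"method": "carry_out", "body": {"moves": [-0.3, 0.006, 0, 0.006, 1, 0, 3, -0.3, 0, 0, 0, 0, 0, 0, -1, 0, 0, 0, 0, 0, 0, -1, 0, 0, 0, 0, 0, 0, -1, 0, 0, 0, 0, 0, 0], "squeeze": 20}}

```text
clock: 26.12
tcp_pos: [0.5807, 0.0011, 0.2101]
orientation: [0.001, 0.705, 0.709, 0.0]
wrist_force: [0.4, -0.5, -0.4]
finger_gap: 0.0001
```

```bash
python3 - <<'E'
from h import *
where()
E
```

```text
26.125 [0.5807 0.0011 0.2101] gap 0.0001 j [-1.360e-01  3.220e-01  6.600e-02  1.313e+00 -1.000e-03 -1.420e-01] F [ 0.4 -0.5 -0.4] rad 0.1048 ang 179.9
[[-0.006, 1.0, 0.002], [1.0, 0.006, -0.001], [-0.001, 0.002, -1.0]]
```

```bash
python3 - <<'E'
from h import *
t=snap('top');b=snap('scene')
cv2.imwrite('pics/p4.png',np.hstack([cv2.resize(t[50:230,190:390],(400,360)),cv2.resize(b[150:330,160:340],(360,360))])[:,:,::-1])
E
```

```text
(no output)
```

View pics/p4.png

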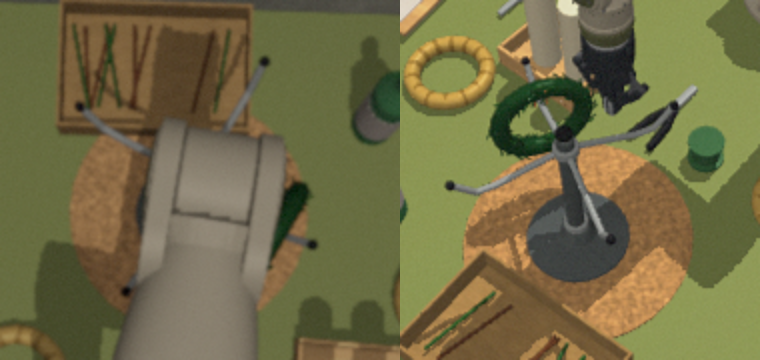

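```bash
python3 - <<'E'
from h import *
for t,s in(((253.5,195.5),(296,202.5)),((230,103),(265,270)),((322.5,80.5),(185,242.5)),((346,172),(223.5,181))):
    p,e=tri(('top',*t),('scene',*s));d=p[:2]-AX;print(p.round(3),e.round(4),np.hypot(*d).round(3),np.degrees(np.arctan2(d[1],d[0])).round(1))
print(proj('scene',[[.58,.001,.2],[.58,.001,.27]]), env.tip_reach)
K,Rm,t=cal('scene');a=snap('scene')[150:260,220:360];cv2.imwrite('pics/p5.png',cv2.resize(a,None,fx=5,fy=5,interpolation=2)[:,:,::-1])
E
```

```text
[0.536 0.083 0.261] 0.002 0.17 151.3
[0.771 0.15  0.261] 0.0004 0.172 60.1
[ 0.836 -0.085  0.263] 0.0008 0.173 -29.6
[ 0.601 -0.149  0.261] 0.0027 0.172 -119.3
[[266.53445098 211.33816698]
 [265.49842082 197.28402935]] 0.011
```

View pics/p5.png

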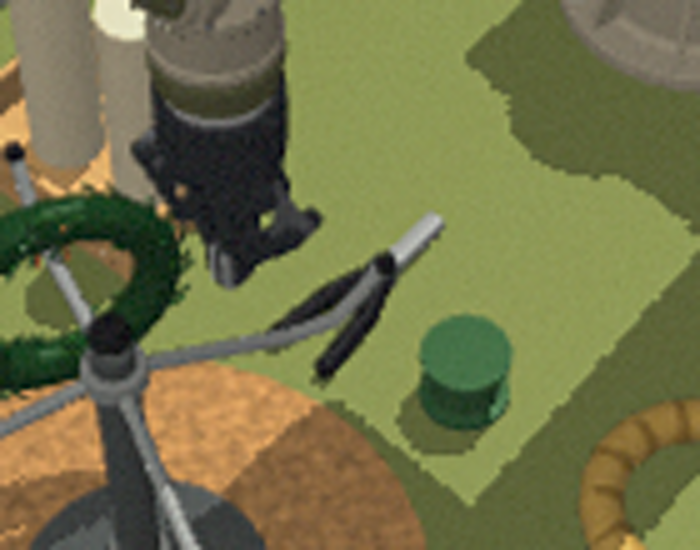

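```bash
cat >> h.py <<'E'
def tree(verbose=True):
    """tree angle mod 90 from the rods: black tip balls + grey rods in both views"""
    A=np.arange(0,90,.5); tot=np.zeros(len(A))
    rr=np.r_[np.linspace(.03,.11,15),np.linspace(.11,.14,6)]; zz=np.r_[np.linspace(.250,.229,15),np.full(6,.229)]
    for n in('top','scene'):
        im=snap(n); h=cv2.cvtColor(im,cv2.COLOR_RGB2HSV).astype(float); v=cv2.GaussianBlur(h[:,:,2],(3,3),0); s=cv2.GaussianBlur(h[:,:,1],(3,3),0)
        for i,a in enumerate(A):
            for k in range(4):
                b=np.radians(a+90*k); e=np.array([np.cos(b),np.sin(b)])
                P=np.c_[AX+rr[:,None]*e,zz]; q=proj(n,P).round().astype(int); g=(s[q[:,1],q[:,0]]<70)&(v[q[:,1],q[:,0]]>90)
                u=proj(n,[*(AX+.172*e),.264])[0].round().astype(int); tot[i]+=g.mean()*(v[u[1],u[0]]<75)
    i=np.argsort(-tot)[:5]
    if verbose: print('tree mod90',A[i],tot[i].round(2))
    return A[i[0]]
E
python3 - <<'E'
from h import *
tree(); a=where()
# retreat up, go behind branch at 151 (i.e. at ~122) as a closed peg, r .10
P=lambda a,z,r=.1:[*(AX+r*np.array([np.cos(np.radians(a)),np.sin(np.radians(a))])),z]
plan([([.58,.001,.33],None,-1,3),(P(120,.33),tool(-60),-1,7)])
plan([(P(120,.195),tool(-60),-1,4)],np.array(P(120,.33)),tool(-60))
E
```

```text
tree mod90 [62.  61.  61.5 60.5 59.5] [7.14 7.14 7.1  7.1  6.62]
26.375 [0.5807 0.0011 0.2099] gap -0.0001 j [-1.360e-01  3.220e-01  6.600e-02  1.313e+00 -1.000e-03 -1.420e-01] F [-0. -0. -1.] rad 0.1048 ang 179.9
[[-0.006, 1.0, 0.002], [1.0, 0.006, -0.001], [-0.001, 0.002, -1.0]]
[-1, -0.0001, -0.0002, -0.04, 0, 0, 0, -1, -0.0001, -0.0002, -0.04, 0, 0, 0, -1, -0.0001, -0.0002, -0.04, 0, 0, 0, -1, 0.0123, 0.008, 0, 0.02, 0, 8.62, -1, 0.0134, 0.0061, 0, 0.02, 0, 8.62]
[-1, 0.0141, 0.004, 0, 0.02, 0, 8.62, -1, 0.0146, 0.0018, 0, 0.02, 0, 8.62, -1, 0.0147, -0.0004, 0, 0.02, 0, 8.62, -1, 0.0145, -0.0026, 0, 0.02, 0, 8.62, -1, 0.0139, -0.0047, 0, 0.02, 0, 8.62]
max 0.04 8.62 2.0
[-1, 0, 0, 0.0338, 0, 0, 0, -1, 0, 0, 0.0338, 0, 0, 0, -1, 0, 0, 0.0338, 0, 0, 0, -1, 0, 0, 0.0338, 0, 0, 0, -1, 0, 0, 0, 0, 0, 0]
max 0.0338 0.0 1.0
```

The tree estimator works: it gives 61°, matching the triangulated 151°. Next I use the shut gripper as a peg behind the branch, set deeper.

Request:
{"method": "carry_out", "body": {"moves": [-1, 0, 0, -0.04, 0, 0, 0, -1, 0, 0, -0.04, 0, 0, 0, -1, 0, 0, -0.04, 0, 0, 0, -1, 0.0123, 0.008, 0, 0, 0, 8.62, -1, 0.0134, 0.0061, 0, 0, 0, 8.62]}}

```text
clock: 27.0
tcp_pos: [0.5959, 0.0255, 0.3333]
orientation: [0.001, 0.807, 0.591, 0.0]
wrist_force: [0.8, -0.2, -0.1]
finger_gap: 0.0003
```

Request:
{"method": "carry_out", "body": {"moves": [-1, 0.0141, 0.004, 0, 0, 0, 8.62, -1, 0.0146, 0.0018, 0, 0, 0, 8.62, -1, 0.0147, -0.0004, 0, 0, 0, 8.62, -1, 0.0145, -0.0026, 0, 0, 0, 8.62, -1, 0.0139, -0.0047, 0, 0, 0, 8.62]}}

```text
clock: 27.62
tcp_pos: [0.6385, 0.0882, 0.3339]
orientation: [0.001, 0.971, 0.241, 0.001]
wrist_force: [-0.2, -0.4, 0.2]
finger_gap: 0.0001
```

```bash
python3 - <<'E'
from h import *
a=where();tree()
P=lambda a,z,r=.1:[*(AX+r*np.array([np.cos(np.radians(a)),np.sin(np.radians(a))])),z]
plan([(P(120,.195),tool(-60),-1,4),(None,None,-1,1)]+arc(120,150,5,.1,.195,-1))
E
```

```text
27.625 [0.6385 0.0882 0.3339] gap 0.0001 j [ 1.300e-02  4.800e-01  6.040e-01  1.693e+00 -1.000e-03  1.098e+00] F [-0.2 -0.4  0.2] rad 0.0991 ang 118.3
[[0.884, 0.468, 0.002], [0.468, -0.884, -0.001], [0.001, 0.002, -1.0]]
tree mod90 [60.5 61.  62.  61.5 62.5] [5.14 5.14 5.1  5.05 4.67]
[-1, -0.0009, -0.0002, 0.0346, 0.02, -0.02, -0.44, -1, -0.0009, -0.0002, 0.0346, 0.02, -0.02, -0.44, -1, -0.0009, -0.0001, 0.0346, 0.02, -0.02, -0.44, -1, -0.0009, -0.0001, 0.0346, 0.02, -0.02, -0.44, -1, 0, 0, 0, 0, 0, 0]
[-1, -0.0105, 0.0005, 0, 0, 0, -6, -1, -0.0105, 0.0005, 0, 0, 0, -6, -1, -0.0105, 0.0005, 0, 0, 0, -6, -1, -0.0105, 0.0005, 0, 0, 0, -6, -1, -0.0105, 0.0005, 0, 0, 0, -6]
max 0.0346 6.0 2.0
```

Request:
{"method": "carry_out", "body": {"moves": [-1, -0.0009, 0, 0.0346, 0, 0, -0.44, -1, -0.0009, 0, 0.0346, 0, 0, -0.44, -1, -0.0009, 0, 0.0346, 0, 0, -0.44, -1, -0.0009, 0, 0.0346, 0, 0, -0.44, -1, 0, 0, 0, 0, 0, 0]}}

```text
clock: 28.35
tcp_pos: [0.6349, 0.0846, 0.1919]
orientation: [0.001, 0.964, 0.267, 0.001]
wrist_force: [-0.9, 0.8, 1.4]
finger_gap: 0.0001
```

Request:
{"method": "carry_out", "body": {"moves": [-1, -0.0105, 0.0005, 0, 0, 0, -6, -1, -0.0105, 0.0005, 0, 0, 0, -6, -1, -0.0105, 0.0005, 0, 0, 0, -6, -1, -0.0105, 0.0005, 0, 0, 0, -6, -1, -0.0105, 0.0005, 0, 0, 0, -6]}}

```text
clock: 28.98
tcp_pos: [0.6019, 0.0459, 0.2019]
orientation: [0.004, 0.855, 0.519, 0.006]
wrist_force: [1.1, 1.1, -0.3]
finger_gap: -0.0
```

```bash
python3 - <<'E'
from h import *
a=where();tree()
plan(arc(a,a+20,5,.1,.195,-1))
E
```

```text
28.975 [0.6019 0.0459 0.2019] gap -0.0 j [-0.057  0.357  0.096  1.295  0.     0.423] F [ 1.1  1.1 -0.3] rad 0.0949 ang 151.8
[[0.462, 0.887, 0.016], [0.887, -0.462, -0.001], [0.006, 0.014, -1.0]]
tree mod90 [73.5 72.5 73.  74.  75. ] [6.   6.   6.   5.81 4.86]
[-1, -0.0062, -0.0054, 0.0069, 0.86, -0.3, -3.55, -1, -0.007, 0.0002, 0, 0, 0, -4, -1, -0.007, 0.0002, 0, 0, 0, -4, -1, -0.007, 0.0002, 0, 0, 0, -4, -1, -0.007, 0.0002, 0, 0, 0, -4]
max 0.007 4.0 1.0
```

Request:
{"method": "carry_out", "body": {"moves": [-1, -0.0055, -0.0054, 0.0069, 0.8, 0, -3.3, -1, -0.006, 0.0002, 0, 0, 0, -3.4, -1, -0.006, 0.0002, 0, 0, 0, -3.4, -1, -0.005, 0.0002, 0, 0, 0, -3, -1, 0, 0, 0, 0, 0, 0]}}

```text
clock: 29.7
tcp_pos: [0.5926, 0.0275, 0.2019]
orientation: [0.001, 0.791, 0.611, 0.007]
wrist_force: [-0.4, 1.0, -0.8]
finger_gap: -0.0004
```

```bash
python3 - <<'E'
from h import *
a=where();tree()
E
```

```text
29.7 [0.5926 0.0275 0.2019] gap -0.0004 j [-0.093  0.339  0.07   1.29   0.007  0.162] F [-0.4  1.  -0.8] rad 0.0966 ang 164.1
[[0.253, 0.967, 0.013], [0.968, -0.253, 0.006], [0.009, 0.011, -1.0]]
tree mod90 [84.5 85.  85.5 86.  84. ] [5.38 5.33 5.29 5.24 5.05]
```

Request:
{"method": "carry_out", "body": {"moves": [-1, -0.005, 0, 0, 0, 0, -3, -1, -0.004, 0, 0, 0, 0, -2, -1, 0, 0, 0, 0, 0, 0, -1, 0, 0, 0, 0, 0, 0, -1, 0, 0, 0, 0, 0, 0]}}

```text
clock: 30.42
tcp_pos: [0.5914, 0.0205, 0.2027]
orientation: [0.002, 0.764, 0.645, 0.008]
wrist_force: [-0.1, 0.2, -0.3]
finger_gap: -0.0003
```

```bash
python3 - <<'E'
from h import *
a=where();tree()
P=np.array([.419,.266]);yaw=24.;e=np.array([-np.sin(np.radians(yaw)),np.cos(np.radians(yaw))]);g=P+.07*e;print(g)
T=tool(yaw)
plan([([.59,.04,.2],None,-1,1),([.58,.05,.30],None,-.2,4),([*g,.25],T,-.2,10)])
E
```

```text
30.425 [0.5914 0.0205 0.2027] gap -0.0003 j [-0.106  0.334  0.066  1.289  0.009  0.063] F [-0.1  0.2 -0.3] rad 0.0961 ang 168.3
[[0.168, 0.986, 0.014], [0.986, -0.168, 0.007], [0.01, 0.013, -1.0]]
tree mod90 [88.5 89.  89.5  0.  88. ] [5.29 5.29 5.29 5.19 4.76]
[0.39052843 0.32994818]
[-1, 0.019, -0.0046, 0.0028, 0, 0, 0, -0.2, 0.0023, -0.0026, -0.025, 0, 0, 0, -0.2, 0.0023, -0.0026, -0.025, 0, 0, 0, -0.2, 0.0023, -0.0026, -0.025, 0, 0, 0, -0.2, 0.0023, -0.0026, -0.025, 0, 0, 0]
[-0.2, 0.0244, -0.0234, 0.0049, 0.09, -0.03, -3.37, -0.2, 0.0257, -0.022, 0.005, 0.09, -0.03, -3.37, -0.2, 0.027, -0.0204, 0.005, 0.09, -0.03, -3.37, -0.2, 0.0281, -0.0188, 0.005, 0.09, -0.03, -3.37, -0.2, 0.0292, -0.0171, 0.005, 0.09, -0.03, -3.37]
[-0.2, 0.0301, -0.0153, 0.005, 0.09, -0.03, -3.37, -0.2, 0.031, -0.0135, 0.005, 0.09, -0.03, -3.37, -0.2, 0.0317, -0.0117, 0.005, 0.09, -0.03, -3.37, -0.2, 0.0324, -0.0098, 0.005, 0.09, -0.03, -3.37, -0.2, 0.0329, -0.0079, 0.005, 0.09, -0.03, -3.37]
max 0.0329 3.37 3.0
```

Request:
{"method": "carry_out", "body": {"moves": [-1, 0.019, -0.0046, 0, 0, 0, 0, -1, 0.0023, -0.0026, -0.025, 0, 0, 0, 0.4, 0.0023, -0.0026, -0.035, 0, 0, 0, 0.4, 0.0023, -0.0026, -0.035, 0, 0, 0, 0.4, 0, 0, -0.01, 0, 0, 0], "squeeze": 60}}

```text
clock: 31.15
tcp_pos: [0.5801, 0.053, 0.3088]
orientation: [-0.0, 0.764, 0.645, 0.007]
wrist_force: [0.0, 1.1, -0.4]
finger_gap: 0.0542
```

Request:
{"method": "carry_out", "body": {"moves": [0.4, 0.0244, -0.0234, 0.005, 0, 0, -3.37, 0.4, 0.0257, -0.022, 0.005, 0, 0, -3.37, 0.4, 0.027, -0.0204, 0.005, 0, 0, -3.37, 0.4, 0.0281, -0.0188, 0.005, 0, 0, -3.37, 0.4, 0.0292, -0.0171, 0.005, 0, 0, -3.37]}}

```text
clock: 31.78
tcp_pos: [0.4826, 0.1971, 0.2788]
orientation: [-0.0, 0.659, 0.752, 0.006]
wrist_force: [0.3, 1.0, -0.2]
finger_gap: 0.0599
```

Request:
{"method": "carry_out", "body": {"moves": [0.4, 0.0301, -0.0153, 0.005, 0, 0, -3.37, 0.4, 0.031, -0.0135, 0.005, 0, 0, -3.37, 0.4, 0.0317, -0.0117, 0.005, 0, 0, -3.37, 0.4, 0.028, -0.0098, 0.005, 0, 0, -3.37, 0.4, 0.02, -0.0079, 0.005, 0, 0, -3.37]}}

```text
clock: 32.4
tcp_pos: [0.3853, 0.3256, 0.2475]
orientation: [-0.002, 0.536, 0.844, 0.003]
wrist_force: [0.0, 0.6, -1.5]
finger_gap: 0.0595
```

```bash
python3 - <<'E'
from h import *
a=where();print(tree())
t=snap('top')
for n,im in(('top',t),('scene',snap('scene'))):
  for x,y,a in straw(n,im):
    p=onz(n,x,y,.015)
    if max(a)<65: print(n,p.round(3),np.round(a))
g=np.array([.3905,.330]);T=tool(24)
plan([([*g,.15],T,.4,3),([*g,.06],T,.4,3),([*g,.035],T,.4,2),(None,None,.4,2)])
E
```

```text
32.4 [0.3853 0.3256 0.2475] gap 0.0595 j [ 0.538  0.163 -0.049  1.355  0.006  0.099] F [ 0.   0.6 -1.5] rad 0.4421 ang 132.8
[[-0.425, 0.905, -0.0], [0.905, 0.425, 0.007], [0.007, 0.003, -1.0]]
tree mod90 [89.  89.5 88.5  0.  88. ] [7.48 7.48 7.43 7.33 6.43]
89.0
top [0.417 0.267 0.015] [53. 55.]
top [0.561 0.398 0.015] [54. 55.]
scene [0.567 0.397 0.015] [50. 56.]
scene [0.421 0.265 0.015] [44. 51.]
[0.4, 0.0009, 0.0019, 0.0327, 0.06, -0.12, 0.33, 0.4, 0.0009, 0.0019, 0.0327, 0.06, -0.12, 0.33, 0.4, 0.001, 0.002, 0.0327, 0.06, -0.12, 0.33, 0.4, 0, 0, 0.03, 0, 0, 0, 0.4, 0, 0, 0.03, 0, 0, 0]
[0.4, 0, 0, 0.03, 0, 0, 0, 0.4, 0, 0, 0.0125, 0, 0, 0, 0.4, 0, 0, 0.0125, 0, 0, 0, 0.4, 0, 0, 0, 0, 0, 0, 0.4, 0, 0, 0, 0, 0, 0]
max 0.0327 0.33 2.0
```

Request:
{"method": "carry_out", "body": {"moves": [0.4, 0.0009, 0.0019, 0.0327, 0, 0, 0.33, 0.4, 0.0009, 0.0019, 0.0327, 0, 0, 0.33, 0.4, 0.001, 0.002, 0.0327, 0, 0, 0.33, 0.4, 0, 0, 0.03, 0, 0, 0, 0.4, 0, 0, 0.03, 0, 0, 0]}}

```text
clock: 33.22
tcp_pos: [0.3977, 0.3294, 0.0884]
orientation: [0.001, 0.549, 0.835, 0.007]
wrist_force: [0.2, -0.3, -1.0]
finger_gap: 0.0601
```

Request:
{"method": "carry_out", "body": {"moves": [0.4, 0, 0, 0.03, 0, 0, 0, 0.4, 0, 0, 0.0125, 0, 0, 0, 0.4, 0, 0, 0.0125, 0, 0, 0, 0.4, 0, 0, 0, 0, 0, 0, 0.4, 0, 0, 0, 0, 0, 0]}}

```text
clock: 33.85
tcp_pos: [0.4005, 0.3276, 0.0308]
orientation: [0.001, 0.552, 0.834, 0.006]
wrist_force: [0.3, 0.9, 0.3]
finger_gap: 0.06
```

```bash
python3 - <<'E'
from h import *
a=where();
g=np.array([.3905,.330]);T=tool(24)
plan([([*g,.017],T,.4,3)])
E
```

```text
33.85 [0.4005 0.3276 0.0308] gap 0.06 j [ 0.528  0.317 -0.407  0.834  0.003  0.128] F [0.3 0.9 0.3] rad 0.4335 ang 131.1
[[-0.39, 0.921, 0.009], [0.921, 0.39, 0.009], [0.005, 0.012, -1.0]]
[0.4, 0.002, -0.0028, 0.0046, 0.23, -0.09, -0.35, 0.4, 0.002, -0.0028, 0.0046, 0.23, -0.09, -0.35, 0.4, 0.0021, -0.0028, 0.0046, 0.23, -0.09, -0.35, 0.4, 0, 0, 0, 0, 0, 0, 0.4, 0, 0, 0, 0, 0, 0]
max 0.0046 0.35 1.0
```

Request:
{"method": "carry_out", "body": {"moves": [0.4, 0.002, -0.0028, 0.0046, 0, 0, -0.35, 0.4, 0.002, -0.0028, 0.0046, 0, 0, -0.35, 0.4, 0.0021, -0.0028, 0.0046, 0, 0, -0.35, -1, 0, 0, 0, 0, 0, 0, -1, 0, 0, 0, 0, 0, 0]}}

```text
clock: 34.48
tcp_pos: [0.3905, 0.3312, 0.0177]
orientation: [0.002, 0.544, 0.839, 0.008]
wrist_force: [0.5, 0.4, -0.2]
finger_gap: 0.0241
```

Request:
{"method": "carry_out", "body": {"moves": [-1, 0, 0, 0, 0, 0, 0, -1, 0, 0, 0, 0, 0, 0, -1, 0, 0, 0, 0, 0, 0, -1, 0, 0, 0, 0, 0, 0, -1, 0, 0, 0, 0, 0, 0]}}

```text
clock: 35.1
tcp_pos: [0.3911, 0.3313, 0.018]
orientation: [0.002, 0.544, 0.839, 0.008]
wrist_force: [0.3, -0.1, 0.1]
finger_gap: 0.0002
```

```bash
python3 - <<'E'
from h import *
a=where();s,r=st();p=np.array(s['tcp_pos'])
plan([([p[0],p[1],.10],None,-1,3),([.39,.2,.26],tool(10,60),-1,7)])
E
```

```text
35.1 [0.3911 0.3313 0.018 ] gap 0.0002 j [ 0.544  0.321 -0.44   0.794  0.003  0.123] F [ 0.3 -0.1  0.1] rad 0.4425 ang 131.7
[[-0.408, 0.913, 0.012], [0.913, 0.408, 0.011], [0.005, 0.016, -1.0]]
[-1, 0.0001, 0.0004, -0.0273, 0, 0, 0, -1, 0.0001, 0.0004, -0.0273, 0, 0, 0, -1, 0.0001, 0.0004, -0.0273, 0, 0, 0, -1, -0.0169, -0.0074, -0.0231, -4.14, -0.58, 1.95, -1, -0.0174, -0.0052, -0.0233, -4.14, -0.58, 1.95]
[-1, -0.0178, -0.0029, -0.0235, -4.14, -0.58, 1.95, -1, -0.0181, -0.0006, -0.0234, -4.14, -0.58, 1.95, -1, -0.0183, 0.0017, -0.0232, -4.14, -0.58, 1.95, -1, -0.0184, 0.004, -0.0228, -4.14, -0.58, 1.95, -1, -0.0185, 0.0063, -0.0222, -4.14, -0.58, 1.95]
max 0.0273 4.14 2.0
```

```bash
python3 - <<'E'
from h import *
t=snap('top');b=snap('scene')
q=proj('scene',[[.391,.331,.007],[.391,.331,.018]]);print(q,proj('top',[.391,.331,.01]))
for n,im in(('top',t),('scene',b)):
  for x,y,a in straw(n,im):
    if max(a)<70: print(n,onz(n,x,y,.015).round(3),np.round(a))
cv2.imwrite('pics/p6.png',np.hstack([cv2.resize(t[150:300,100:260],(384,360)),cv2.resize(b[150:310,300:460],(400,360))])[:,:,::-1])
E
```

```text
[[381.83096586 256.21944879]
 [382.29743851 254.47880265]] [[176.06774853 246.72258857]]
top [0.417 0.266 0.015] [53. 54.]
top [0.562 0.399 0.015] [53. 55.]
scene [0.567 0.397 0.015] [50. 56.]
scene [0.424 0.264 0.015] [43. 50.]
```

View pics/p6.png

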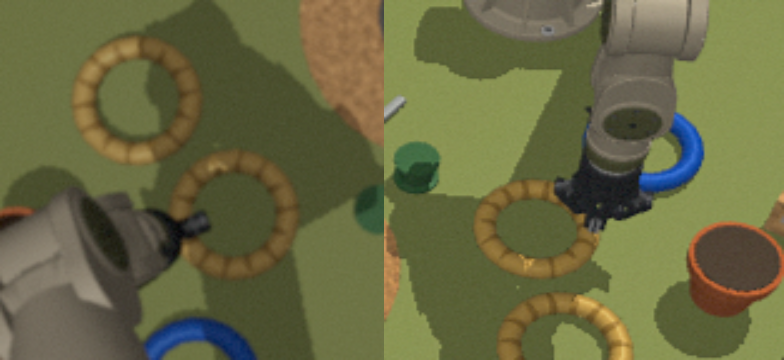

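```bash
python3 - <<'E'
from h import *
print(tri(('top',185.4,242.5),('scene',385,251.3)))
t=snap('top')[215:275,150:230];b=snap('scene')[205:280,340:440]
cv2.imwrite('pics/p7.png',np.hstack([cv2.resize(t,(400,300),interpolation=2),cv2.resize(b,(400,300),interpolation=2)])[:,:,::-1])
where()
E
```

```text
(array([0.39375303, 0.31714868, 0.02577051]), np.float64(0.041996672103208385))
35.3 [0.391  0.3313 0.018 ] gap 0.0001 j [ 0.544  0.321 -0.44   0.794  0.003  0.123] F [-0.2  0.2 -0. ] rad 0.4425 ang 131.7
[[-0.408, 0.913, 0.012], [0.913, 0.408, 0.011], [0.005, 0.016, -1.0]]
```

View pics/p7.png

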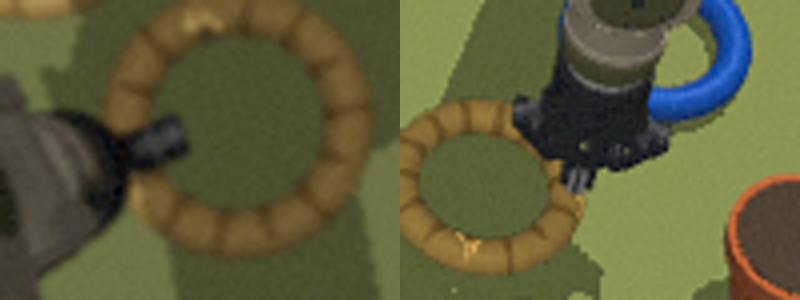

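The gripper shut on nothing. In both close looks the shut tips appear about 25 mm higher than the reported TCP implies; this also explains the rod slipping. I'll check by touching the bench inside the ring.

Request:
{"method": "carry_out", "body": {"moves": [-1, 0, 0, -0.02, 0, 0, 0, -1, -0.035, 0, 0, 0, 0, 0, -1, -0.035, 0, 0, 0, 0, 0, -1, 0, 0, 0.01, 0, 0, 0, -1, 0, 0, 0.01, 0, 0, 0]}}

```text
clock: 35.92
tcp_pos: [0.4211, 0.2669, 0.0182]
orientation: [0.003, 0.543, 0.84, 0.009]
wrist_force: [0.1, -0.0, 0.3]
finger_gap: 0.0
```

Request:
{"method": "carry_out", "body": {"moves": [-1, 0, 0, 0.003, 0, 0, 0, -1, 0, 0, 0.003, 0, 0, 0, -1, 0, 0, 0.003, 0, 0, 0, -1, 0, 0, 0.002, 0, 0, 0, -1, 0, 0, 0, 0, 0, 0]}}

```text
clock: 36.55
tcp_pos: [0.4192, 0.2686, 0.005]
orientation: [0.002, 0.542, 0.84, 0.008]
wrist_force: [-0.5, -1.1, 0.1]
finger_gap: 0.0002
```

Request:
{"method": "carry_out", "body": {"moves": [-1, 0, 0, 0.003, 0, 0, 0, -1, 0, 0, 0.003, 0, 0, 0, -1, 0, 0, 0.002, 0, 0, 0, -1, 0, 0, 0, 0, 0, 0, -1, 0, 0, 0, 0, 0, 0]}}

```text
clock: 37.17
tcp_pos: [0.4196, 0.2687, -0.0033]
orientation: [0.002, 0.542, 0.84, 0.008]
wrist_force: [-0.4, -0.6, -0.1]
finger_gap: 0.0005
```

Request:
{"method": "carry_out", "body": {"moves": [-1, 0, 0, 0.002, 0, 0, 0, -1, 0, 0, 0.002, 0, 0, 0, -1, 0, 0, 0.001, 0, 0, 0, -1, 0, 0, 0, 0, 0, 0, -1, 0, 0, 0, 0, 0, 0]}}

```text
clock: 37.8
tcp_pos: [0.4197, 0.2688, -0.0085]
orientation: [0.002, 0.542, 0.84, 0.008]
wrist_force: [-1.0, 0.3, 0.1]
finger_gap: -0.0001
```

Request:
{"method": "carry_out", "body": {"moves": [-1, 0, 0, 0.002, 0, 0, 0, -1, 0, 0, 0.001, 0, 0, 0, -1, 0, 0, 0.001, 0, 0, 0, -1, 0, 0, 0, 0, 0, 0, -1, 0, 0, 0, 0, 0, 0]}}

```text
clock: 38.42
tcp_pos: [0.4198, 0.2689, -0.0128]
orientation: [0.002, 0.542, 0.84, 0.008]
wrist_force: [0.2, -1.0, 0.2]
finger_gap: -0.0001
```

Request:
{"method": "carry_out", "body": {"moves": [-1, 0, 0, 0.001, 0, 0, 0, -1, 0, 0, 0.001, 0, 0, 0, -1, 0, 0, 0.001, 0, 0, 0, -1, 0, 0, 0, 0, 0, 0, -1, 0, 0, 0, 0, 0, 0]}}

```text
clock: 39.05
tcp_pos: [0.4199, 0.2689, -0.0159]
orientation: [0.002, 0.542, 0.84, 0.008]
wrist_force: [-0.5, 0.4, -0.5]
finger_gap: -0.0002
```

Request:
{"method": "carry_out", "body": {"moves": [-1, 0, 0, 0.001, 0, 0, 0, -1, 0, 0, 0.001, 0, 0, 0, -1, 0, 0, 0, 0, 0, 0, -1, 0, 0, 0, 0, 0, 0, -1, 0, 0, 0, 0, 0, 0]}}

```text
clock: 39.67
tcp_pos: [0.42, 0.269, -0.018]
orientation: [0.002, 0.542, 0.84, 0.008]
wrist_force: [-0.6, -0.5, -0.0]
finger_gap: 0.0003
```

Request:
{"method": "carry_out", "body": {"moves": [-1, 0, 0, 0.001, 0, 0, 0, -1, 0, 0, 0, 0, 0, 0, -1, 0, 0, 0.001, 0, 0, 0, -1, 0, 0, 0, 0, 0, 0, -1, 0, 0, 0, 0, 0, 0]}}

```text
clock: 40.3
tcp_pos: [0.42, 0.269, -0.0202]
orientation: [0.002, 0.542, 0.84, 0.008]
wrist_force: [0.2, -0.8, 0.3]
finger_gap: 0.0001
```

Request:
{"method": "carry_out", "body": {"moves": [-1, 0, 0, 0.001, 0, 0, 0, -1, 0, 0, 0, 0, 0, 0, -1, 0, 0, 0.001, 0, 0, 0, -1, 0, 0, 0, 0, 0, 0, -1, 0, 0, 0, 0, 0, 0]}}

```text
clock: 40.92
tcp_pos: [0.42, 0.269, -0.0223]
orientation: [0.002, 0.542, 0.84, 0.008]
wrist_force: [0.4, -0.5, -0.2]
finger_gap: 0.0002
```

```bash
python3 - <<'E'
from h import *
where()
b=snap('scene')[190:290,320:430]
cv2.imwrite('pics/p8.png',cv2.resize(b,None,fx=5,fy=5,interpolation=2)[:,:,::-1])
print(proj('scene',[[.42,.269,0],[.42,.269,.02]]))
E
```

```text
40.925 [ 0.42    0.269  -0.0223] gap 0.0002 j [ 0.405  0.35  -0.52   0.684  0.006 -0.021] F [ 0.4 -0.5 -0.2] rad 0.3773 ang 134.7
[[-0.413, 0.911, 0.013], [0.911, 0.413, 0.012], [0.006, 0.016, -1.0]]
[[361.13533366 253.9031211 ]
 [361.78085547 250.72950659]]
```

View pics/p8.png

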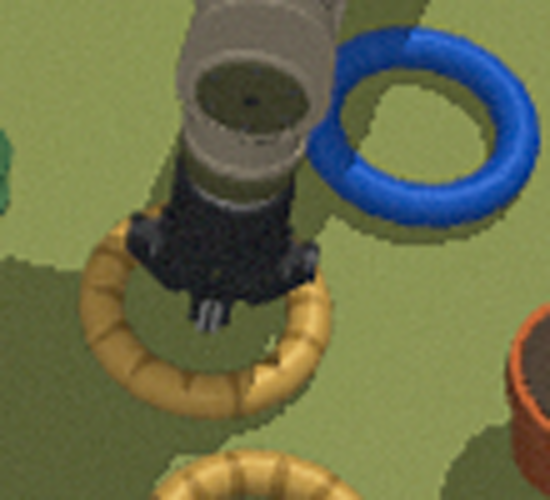

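Request:
{"method": "carry_out", "body": {"moves": [-1, 0, 0, 0.001, 0, 0, 0, -1, 0, 0, 0, 0, 0, 0, -1, 0, 0, 0.001, 0, 0, 0, -1, 0, 0, 0.001, 0, 0, 0, -1, 0, 0, 0, 0, 0, 0]}}

```text
clock: 41.6
tcp_pos: [0.4202, 0.2691, -0.0244]
orientation: [0.002, 0.542, 0.84, 0.009]
wrist_force: [-0.1, -1.0, -0.4]
finger_gap: -0.0002
```

Request:
{"method": "carry_out", "body": {"moves": [-1, 0, 0, 0.001, 0, 0, 0, -1, 0, 0, 0, 0, 0, 0, -1, 0, 0, 0.001, 0, 0, 0, -1, 0, 0, 0.001, 0, 0, 0, -1, 0, 0, 0, 0, 0, 0]}}

```text
clock: 42.22
tcp_pos: [0.4204, 0.2692, -0.0244]
orientation: [0.003, 0.542, 0.84, 0.009]
wrist_force: [-0.1, -1.2, 1.4]
finger_gap: -0.0
```

Request:
{"method": "carry_out", "body": {"moves": [-1, 0, 0, -0.03, 0, 0, 0, -1, 0, 0, -0.03, 0, 0, 0, 0.4, 0.035, 0, 0, 0, 0, 0, 0.4, 0.035, 0, 0, 0, 0, 0, 0.4, 0, 0, 0, 0, 0, 0], "squeeze": 80}}

```text
clock: 42.85
tcp_pos: [0.3907, 0.3336, 0.0364]
orientation: [0.003, 0.543, 0.84, 0.009]
wrist_force: [0.6, -0.3, -0.5]
finger_gap: 0.0543
```

```bash
python3 - <<'E'
from h import *
where()
g=np.array([.3905,.330]);T=tool(24)
plan([([*g,.015],T,.4,2),([*g,-.022],T,.4,3)])
E
```

```text
42.85 [0.3907 0.3336 0.0364] gap 0.0543 j [ 0.548  0.3   -0.416  0.836  0.003  0.125] F [ 0.6 -0.3 -0.5] rad 0.4445 ang 131.6
[[-0.411, 0.912, 0.014], [0.912, 0.411, 0.013], [0.006, 0.018, -1.0]]
[0.4, -0.0017, -0.001, 0.0107, 0.52, -0.17, 0.13, 0.4, -0.0017, -0.0009, 0.0107, 0.52, -0.17, 0.13, 0.4, 0, 0, 0.0123, 0, 0, 0, 0.4, 0, 0, 0.0123, 0, 0, 0, 0.4, 0, 0, 0.0123, 0, 0, 0]
max 0.0123 0.52 1.0
```

Request:
{"method": "carry_out", "body": {"moves": [0.4, -0.0017, -0.001, 0.0107, 0.5, 0, 0, 0.4, -0.0017, -0.001, 0.0107, 0.5, 0, 0, 0.4, 0, 0, 0.0123, 0, 0, 0, 0.4, 0, 0, 0.0123, 0, 0, 0, 0.4, 0, 0, 0.008, 0, 0, 0]}}

```text
clock: 43.48
tcp_pos: [0.3905, 0.3271, -0.0229]
orientation: [-0.003, 0.544, 0.839, 0.0]
wrist_force: [-0.9, -0.1, -0.6]
finger_gap: 0.0597
```

Request:
{"method": "carry_out", "body": {"moves": [0.4, 0, 0, 0.004, 0, 0, 0, -1, 0, 0, 0, 0, 0, 0, -1, 0, 0, 0, 0, 0, 0, -1, 0, 0, 0, 0, 0, 0, -1, 0, 0, 0, 0, 0, 0]}}

```text
clock: 44.1
tcp_pos: [0.3936, 0.3268, -0.024]
orientation: [0.0, 0.544, 0.839, 0.001]
wrist_force: [-0.8, 0.3, -0.8]
finger_gap: 0.0268
```

```bash
python3 - <<'E'
from h import *
a=where();s,r=st();p=np.array(s['tcp_pos'])
plan([([p[0],p[1],.06],None,-1,3),([.39,.24,.22],tool(15,90),-1,7)])
E
```

```text
44.1 [ 0.3936  0.3268 -0.024 ] gap 0.0268 j [ 0.535  0.383 -0.473  0.712  0.001  0.116] F [-0.8  0.3 -0.8] rad 0.4375 ang 131.9
[[-0.407, 0.913, 0.002], [0.913, 0.407, 0.002], [0.001, 0.002, -1.0]]
[-1, 0, 0.0001, -0.028, 0, 0, 0, -1, 0, 0.0001, -0.028, 0, 0, 0, -1, 0, 0.0001, -0.028, 0, 0, 0, -1, -0.0111, -0.0055, -0.0229, 0.02, -0.01, 1.29, -1, -0.0112, -0.0052, -0.0229, 0.02, -0.01, 1.29]
[-1, -0.0113, -0.005, -0.0229, 0.02, -0.01, 1.29, -1, -0.0115, -0.0047, -0.0229, 0.02, -0.01, 1.29, -1, -0.0116, -0.0045, -0.0229, 0.02, -0.01, 1.29, -1, -0.0117, -0.0042, -0.0229, 0.02, -0.01, 1.29, -1, -0.0118, -0.004, -0.0229, 0.02, -0.01, 1.29]
max 0.028 1.29 2.0
```

Request:
{"method": "carry_out", "body": {"moves": [-1, 0, 0, -0.028, 0, 0, 0, -1, 0, 0, -0.028, 0, 0, 0, -1, 0, 0, -0.028, 0, 0, 0, -1, -0.0111, -0.0055, -0.0229, 0, 0, 1.29, -1, -0.0112, -0.0052, -0.0229, 0, 0, 1.29]}}

```text
clock: 44.72
tcp_pos: [0.3892, 0.301, 0.1056]
orientation: [-0.002, 0.563, 0.827, -0.002]
wrist_force: [0.1, 0.3, -1.4]
finger_gap: 0.0272
```

Request:
{"method": "carry_out", "body": {"moves": [-1, -0.0113, -0.005, -0.0229, 0, 0, 1.29, -1, -0.0115, -0.0047, -0.0229, 0, 0, 1.29, -1, -0.0116, -0.0045, -0.0229, 0, 0, 1.29, -1, -0.0117, -0.0042, -0.0229, 0, 0, 1.29, -1, -0.0118, -0.004, -0.0229, 0, 0, 1.29]}}

```text
clock: 45.35
tcp_pos: [0.3856, 0.2373, 0.2221]
orientation: [-0.003, 0.609, 0.793, -0.003]
wrist_force: [-0.2, -0.1, -0.3]
finger_gap: 0.0272
```

```bash
python3 - <<'E'
from h import *
a=where()
plan([([.43,.15,.25],tool(4,45),-1,5)])
E
```

```text
45.35 [0.3856 0.2373 0.2221] gap 0.0272 j [ 0.372  0.079 -0.207  1.293  0.002  0.112] F [-0.2 -0.1 -0.3] rad 0.3818 ang 141.8
[[-0.258, 0.966, -0.009], [0.966, 0.258, -0.001], [0.001, -0.009, -1.0]]
[-1, -0.0192, 0.004, -0.0056, -9.08, -0.86, 2.07, -1, -0.0191, 0.0055, -0.0046, -9.08, -0.86, 2.07, -1, -0.0189, 0.0068, -0.0033, -9.08, -0.86, 2.07, -1, -0.0187, 0.0079, -0.0019, -9.08, -0.86, 2.07, -1, -0.0184, 0.0088, -0.0003, -9.08, -0.86, 2.07]
max 0.0192 9.08 1.0
```

Request:
{"method": "carry_out", "body": {"moves": [-1, -0.0192, 0.004, -0.0056, -9.08, -0.86, 2.07, -1, -0.0191, 0.0055, -0.0046, -9.08, -0.86, 2.07, -1, -0.0189, 0.0068, -0.0033, -9.08, -0.86, 2.07, -1, -0.0187, 0.0079, -0.0019, -9.08, -0.86, 2.07, -1, -0.0184, 0.0088, 0, -9.08, -0.86, 2.07]}}

```text
clock: 45.98
tcp_pos: [0.4333, 0.1482, 0.2518]
orientation: [0.268, 0.629, 0.67, 0.288]
wrist_force: [-0.3, 1.4, -2.1]
finger_gap: 0.0267
```

```bash
python3 - <<'E'
from h import *
a=where()
plan([([.44,.075,.25],tool(0,15),-1,5)])
E
```

```text
45.975 [0.4333 0.1482 0.2518] gap 0.0267 j [ 0.246 -0.564 -0.937  0.398 -0.129  0.128] F [-0.3  1.4 -2.1] rad 0.292 ang 149.7
[[-0.064, 0.69, 0.721], [0.998, 0.042, 0.049], [0.003, 0.723, -0.691]]
[-1, -0.0147, 0.0001, 0.0005, -5.74, -0.67, 0.33, -1, -0.0147, 0.0001, 0.0007, -5.74, -0.67, 0.33, -1, -0.0147, 0.0001, 0.0009, -5.74, -0.67, 0.33, -1, -0.0147, 0.0001, 0.001, -5.74, -0.67, 0.33, -1, -0.0147, 0.0001, 0.0012, -5.74, -0.67, 0.33]
max 0.0147 5.74 1.0
```

```bash
python3 - <<'E'
from h import *
c={}
for n in('top','scene'):
    im=snap(n); h=cv2.cvtColor(im,cv2.COLOR_RGB2HSV); m=cv2.inRange(h,(14,110,60),(28,255,255)); m=cv2.morphologyEx(m,cv2.MORPH_CLOSE,np.ones((5,5)))
    pr=proj(n,[.438,.078,.2716])[0]; print(n,'pred',pr.round(1),proj(n,[.438,.078,.2516])[0].round(1))
    for k in cv2.findContours(m,cv2.RETR_EXTERNAL,cv2.CHAIN_APPROX_NONE)[0]:
        if cv2.contourArea(k)>150:
            x,y,w,hh=cv2.boundingRect(k)
            if np.hypot(x+w/2-pr[0],y+hh/2-pr[1])<90: print('  box',x,y,w,hh,cv2.contourArea(k))
t=snap('top')[150:300,200:340];b=snap('scene')[130:280,250:390]
cv2.imwrite('pics/p9.png',cv2.resize(np.hstack([t,b]),None,fx=2.8,fy=2.8,interpolation=2)[:,:,::-1])
E
```

```text
top pred [254.4 234.2] [254.7 234.2]
  box 219 221 69 51 1523.0
scene pred [314.1 179.2] [313.9 183.4]
  box 295 159 50 29 599.0
```

View pics/p9.png

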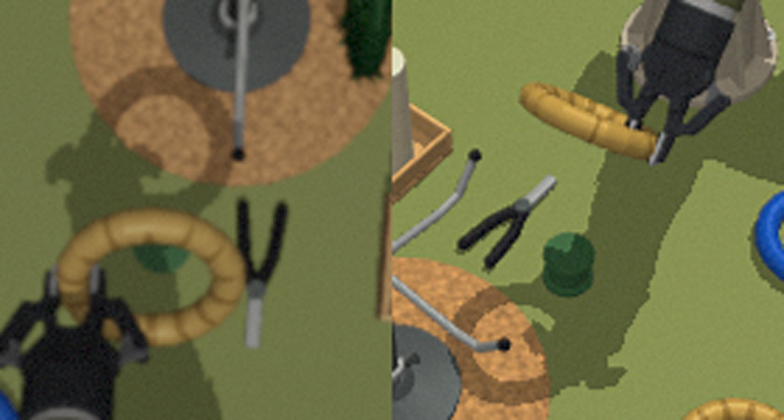

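```bash
python3 - <<'E'
from h import *
print(tri(('top',254.3,248.9),('scene',320.7,172.9)))
E
```

```text
(array([0.40131167, 0.07744244, 0.26667504]), np.float64(0.00016553426322227205))
```

```bash
cat >> h.py <<'E'
O=np.array([-.069,-.014,-.037])
def tcpC(C,p,o=None,yaw=0): 
    T=tool(yaw,p); return (np.array(C)-T.apply(O if o is None else o),T)
E
python3 - <<'E'
from h import *
where()
w=[]
for C,p,n in(((.475,.003,.297),44,7),((.485,.003,.294),44,1),(None,0,2)):
    if C: q,T=tcpC(C,p); w.append((q,T,-1,n)); print(q.round(3))
    else: w.append((None,None,-1,n))
plan(w)
E
```

```text
46.175 [0.4326 0.1487 0.2509] gap 0.0275 j [ 0.247 -0.56  -0.931  0.407 -0.128  0.129] F [ 1.4  0.2 -0.8] rad 0.2928 ang 149.7
[[-0.065, 0.695, 0.716], [0.998, 0.044, 0.049], [0.003, 0.717, -0.697]]
[0.511 0.072 0.281]
[0.521 0.072 0.278]
[-1, -0.0117, 0.0105, 0.0045, -0.02, -0.4, 0.36, -1, -0.0116, 0.0105, 0.0046, -0.02, -0.4, 0.36, -1, -0.0115, 0.0106, 0.0046, -0.02, -0.4, 0.36, -1, -0.0114, 0.0107, 0.0047, -0.02, -0.4, 0.36, -1, -0.0113, 0.0107, 0.0048, -0.02, -0.4, 0.36]
[-1, -0.0112, 0.0108, 0.0049, -0.02, -0.4, 0.36, -1, -0.0111, 0.0109, 0.005, -0.02, -0.4, 0.36, -1, 0, 0.0048, 0.0093, 0, 0, 0, -1, 0, 0, 0, 0, 0, 0, -1, 0, 0, 0, 0, 0, 0]
max 0.0117 0.4 2.0
```

Request:
{"method": "carry_out", "body": {"moves": [-1, -0.0117, 0.0105, 0.0045, 0, -0.4, 0.36, -1, -0.0116, 0.0105, 0.0046, 0, -0.4, 0.36, -1, -0.0115, 0.0106, 0.0046, 0, -0.4, 0.36, -1, -0.0114, 0.0107, 0.0047, 0, -0.4, 0.36, -1, -0.0113, 0.0107, 0.0048, 0, -0.4, 0.36]}}

```text
clock: 46.8
tcp_pos: [0.5035, 0.0972, 0.2904]
orientation: [0.273, 0.643, 0.658, 0.282]
wrist_force: [0.5, -0.0, -0.4]
finger_gap: 0.0267
```

Request:
{"method": "carry_out", "body": {"moves": [-1, -0.0112, 0.0108, 0.0049, 0, -0.4, 0.36, -1, -0.0111, 0.0109, 0.005, 0, -0.4, 0.36, -1, 0, 0.0048, 0.0093, 0, 0, 0, -1, 0, 0, 0, 0, 0, 0, -1, 0, 0, 0, 0, 0, 0]}}

```text
clock: 47.42
tcp_pos: [0.5411, 0.0738, 0.2983]
orientation: [0.275, 0.65, 0.652, 0.279]
wrist_force: [0.2, -0.4, -1.3]
finger_gap: 0.0274
```

```bash
python3 - <<'E'
from h import *
where();tree()
t=snap('top')[120:250,215:335];b=snap('scene')[140:270,230:350]
cv2.imwrite('pics/p10.png',cv2.resize(np.hstack([t,b]),None,fx=3.3,fy=3.3,interpolation=2)[:,:,::-1])
E
```

```text
47.425 [0.5411 0.0738 0.2983] gap 0.0274 j [-0.026 -0.395 -0.751  0.41   0.025 -0.019] F [ 0.2 -0.4 -1.3] rad 0.1617 ang 153.2
[[-0.005, 0.693, 0.721], [1.0, 0.0, 0.006], [0.004, 0.721, -0.693]]
tree mod90 [89.  89.5 88.5  0.  88. ] [6.95 6.95 6.9  6.86 5.95]
```

View pics/p10.png

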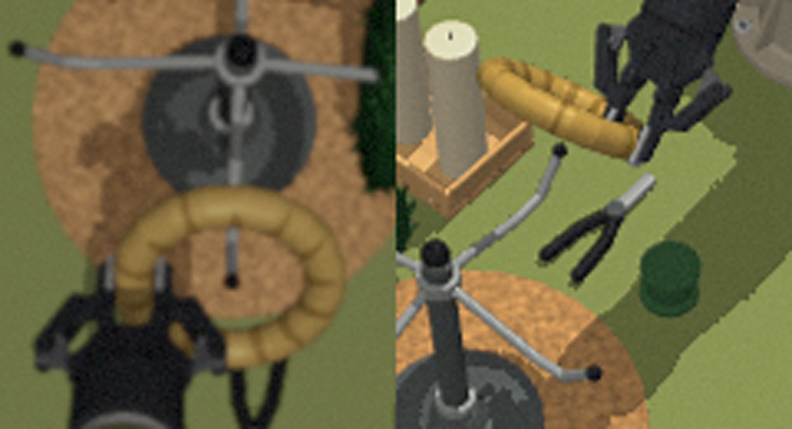

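The branch tip sits inside the ring opening as seen from above, and the grip is good. I go on inserting along the tool axis.

```bash
python3 - <<'E'
from h import *
w=[]
for C,p,n in(((.498,.003,.288),44,3),((.528,.003,.253),44,5),(None,0,2)):
    if C: q,T=tcpC(C,p); w.append((q,T,-1,n)); print(q.round(3))
    else: w.append((None,None,-1,n))
plan(w)
E
```

```text
[0.534 0.072 0.272]
[0.564 0.072 0.237]
[-1, -0.0006, -0.008, 0.0045, 0.06, -0.11, 0.01, -1, -0.0006, -0.008, 0.0045, 0.06, -0.11, 0.01, -1, -0.0006, -0.008, 0.0045, 0.06, -0.11, 0.01, -1, 0, -0.0009, 0.0092, 0, 0, 0, -1, 0, -0.0009, 0.0092, 0, 0, 0]
[-1, 0, -0.0009, 0.0092, 0, 0, 0, -1, 0, -0.0009, 0.0092, 0, 0, 0, -1, 0, -0.0009, 0.0092, 0, 0, 0, -1, 0, 0, 0, 0, 0, 0, -1, 0, 0, 0, 0, 0, 0]
max 0.0092 0.11 2.0
```

Request:
{"method": "carry_out", "body": {"moves": [-1, -0.0006, -0.008, 0.0045, 0, 0, 0, -1, -0.0006, -0.008, 0.0045, 0, 0, 0, -1, -0.0006, -0.008, 0.0045, 0, 0, 0, -1, 0, -0.0009, 0.0092, 0, 0, 0, -1, 0, -0.0009, 0.0092, 0, 0, 0]}}

```text
clock: 48.25
tcp_pos: [0.5456, 0.0725, 0.2556]
orientation: [0.276, 0.649, 0.652, 0.279]
wrist_force: [-0.4, 0.3, -1.4]
finger_gap: 0.0271
```

Request:
{"method": "carry_out", "body": {"moves": [-1, 0, -0.0009, 0.0092, 0, 0, 0, -1, 0, -0.0009, 0.0092, 0, 0, 0, -1, 0, 0, 0.007, 0, 0, 0, -1, 0, 0, 0, 0, 0, 0, -1, 0, 0, 0, 0, 0, 0]}}

```text
clock: 48.88
tcp_pos: [0.5646, 0.0726, 0.2342]
orientation: [0.275, 0.649, 0.652, 0.279]
wrist_force: [0.7, 0.6, -0.5]
finger_gap: 0.027
```

```bash
python3 - <<'E'
from h import *
where();s,r=st();print('C',(np.array(s['tcp_pos'])+r.apply(O)).round(3))
w=[]
# pitch to 28 about the ring's top tube point while lowering to 6 mm above contact
def top(x,z,p): 
    u=np.array([np.sin(np.radians(p)),0,np.cos(np.radians(p))]); return np.array([x,.003,z])-.07*u
for C,p,n in((top(.5605,.262,44),44,5),(top(.5605,.262,26),26,4),(None,0,1)):
    if C is not None: q,T=tcpC(C,p); w.append((q,T,-1,n)); print(q.round(3))
    else: w.append((None,None,-1,n))
plan(w)
E
```

```text
48.875 [0.5646 0.0726 0.2342] gap 0.027 j [-0.029 -0.29  -0.857  0.199  0.027 -0.021] F [ 0.7  0.6 -0.5] rad 0.1405 ang 149.4
[[-0.005, 0.693, 0.721], [1.0, 0.001, 0.006], [0.004, 0.721, -0.693]]
C [0.529 0.003 0.249]
[0.548 0.072 0.196]
[0.569 0.072 0.195]
[-1, -0.0001, -0.0078, 0.0029, 0.02, -0.07, 0.01, -1, -0.0001, -0.0078, 0.0029, 0.02, -0.07, 0.01, -1, -0.0001, -0.0078, 0.0029, 0.02, -0.07, 0.01, -1, -0.0001, -0.0078, 0.0029, 0.02, -0.07, 0.01, -1, -0.0001, -0.0078, 0.0029, 0.02, -0.07, 0.01]
[-1, 0, 0.0035, 0.0039, -4.5, 0, 0, -1, 0, 0.0032, 0.0041, -4.5, 0, 0, -1, 0, 0.0029, 0.0044, -4.5, 0, 0, -1, 0, 0.0025, 0.0046, -4.5, 0, 0, -1, 0, 0, 0, 0, 0, 0]
max 0.0078 4.5 2.0
```

Request:
{"method": "carry_out", "body": {"moves": [-1, 0, -0.0078, 0.0029, 0, 0, 0, -1, 0, -0.0078, 0.0029, 0, 0, 0, -1, 0, -0.0078, 0.0029, 0, 0, 0, -1, 0, -0.006, 0.002, 0, 0, 0, -1, 0, 0, 0, 0, 0, 0]}}

```text
clock: 49.5
tcp_pos: [0.5502, 0.0727, 0.2035]
orientation: [0.275, 0.649, 0.652, 0.279]
wrist_force: [-0.4, 0.1, -1.7]
finger_gap: 0.0273
```

Request:
{"method": "carry_out", "body": {"moves": [-1, 0, 0.0035, 0.0039, -4.5, 0, 0, -1, 0, 0.0032, 0.0041, -4.5, 0, 0, -1, 0, 0.0029, 0.0044, -4.5, 0, 0, -1, 0, 0.0025, 0.0046, -4.5, 0, 0, -1, 0, 0, 0, 0, 0, 0]}}

```text
clock: 50.12
tcp_pos: [0.6103, 0.082, 0.249]
orientation: [0.353, 0.614, 0.612, 0.353]
wrist_force: [0.2, -0.0, -4.3]
finger_gap: 0.0271
```

```bash
python3 - <<'E'
from h import *
where();s,r=st();C=np.array(s['tcp_pos'])+r.apply(O);print('C',C.round(3),'top tube',(C+.07*r.apply([0,1,0])).round(3))
tree()
E
```

```text
50.125 [0.6103 0.082  0.249 ] gap 0.0271 j [ 0.008 -0.226 -1.028 -0.275 -0.009  0.007] F [ 0.2 -0.  -4.3] rad 0.1105 ang 132.9
[[0.003, 0.503, 0.865], [1.0, -0.003, -0.002], [0.002, 0.865, -0.503]]
C [0.571 0.013 0.255] top tube [0.606 0.013 0.316]
tree mod90 [88.5 88.  87.5 89.  87. ] [6.76 6.76 6.71 6.71 5.95]
```

```bash
python3 - <<'E'
from h import *
def top(x,z,p,y=.005): 
    u=np.array([np.sin(np.radians(p)),0,np.cos(np.radians(p))]); return np.array([x,y,z])-.07*u
w=[]
for C,p,n in((top(.585,.295,36),36,4),(top(.563,.268,42),42,5),(None,0,1)):
    if C is not None: q,T=tcpC(C,p); w.append((q,T,-1,n)); print(q.round(3))
    else: w.append((None,None,-1,n))
plan(w)
E
```

```text
[0.582 0.074 0.228]
[0.553 0.074 0.202]
[-1, -0.0019, -0.0083, -0.0034, 1.48, 0.04, -0.04, -1, -0.0019, -0.0084, -0.0032, 1.48, 0.04, -0.04, -1, -0.0019, -0.0085, -0.0029, 1.48, 0.04, -0.04, -1, -0.0019, -0.0085, -0.0027, 1.48, 0.04, -0.04, -1, 0, -0.0077, -0.0016, 1.2, 0, 0]
[-1, 0, -0.0077, -0.0014, 1.2, 0, 0, -1, 0, -0.0077, -0.0013, 1.2, 0, 0, -1, 0, -0.0078, -0.0011, 1.2, 0, 0, -1, 0, -0.0078, -0.0009, 1.2, 0, 0, -1, 0, 0, 0, 0, 0, 0]
max 0.0085 1.48 2.0
```

Request:
{"method": "carry_out", "body": {"moves": [-1, -0.0019, -0.0083, -0.0034, 1.48, 0, 0, -1, -0.0019, -0.0084, -0.0032, 1.48, 0, 0, -1, -0.0019, -0.0085, -0.0029, 1.48, 0, 0, -1, -0.0019, -0.0085, -0.0027, 1.48, 0, 0, -1, 0, -0.0077, -0.0016, 1.2, 0, 0]}}

```text
clock: 50.85
tcp_pos: [0.5791, 0.0731, 0.23]
orientation: [0.319, 0.633, 0.631, 0.317]
wrist_force: [0.7, 0.1, -0.9]
finger_gap: 0.027
```

Request:
{"method": "carry_out", "body": {"moves": [-1, 0, -0.0077, -0.0014, 1.2, 0, 0, -1, 0, -0.0077, -0.0013, 1.2, 0, 0, -1, 0, -0.006, -0.0011, 1.2, 0, 0, -1, 0, 0, 0, 0, 0, 0, -1, 0, 0, 0, 0, 0, 0]}}

```text
clock: 51.48
tcp_pos: [0.5628, 0.0732, 0.2161]
orientation: [0.299, 0.642, 0.641, 0.297]
wrist_force: [-0.4, 0.2, -2.2]
finger_gap: 0.0269
```

```bash
python3 - <<'E'
from h import *
where();s,r=st();C=np.array(s['tcp_pos'])+r.apply(O);print('C',C.round(3),'top tube',(C+.07*r.apply([0,1,0])).round(3))
tree()
def top(x,z,p,y=.005): 
    u=np.array([np.sin(np.radians(p)),0,np.cos(np.radians(p))]); return np.array([x,y,z])-.07*u
w=[]
for C,p,n in((top(.563,.258,42),42,4),(None,0,1)):
    if C is not None: q,T=tcpC(C,p); w.append((q,T,-1,n)); print(q.round(3))
    else: w.append((None,None,-1,n))
plan(w)
t=snap('top')[120:250,215:335];b=snap('scene')[140:270,230:350]
cv2.imwrite('pics/p11.png',cv2.resize(np.hstack([t,b]),None,fx=3.3,fy=3.3,interpolation=2)[:,:,::-1])
E
```

```text
51.475 [0.5628 0.0732 0.2161] gap 0.0269 j [-0.018 -0.289 -0.967  0.024  0.01  -0.01 ] F [-0.4  0.2 -2.2] rad 0.1424 ang 149.5
[[0.004, 0.646, 0.764], [1.0, -0.001, -0.004], [-0.002, 0.764, -0.646]]
C [0.525 0.004 0.229] top tube [0.57  0.004 0.283]
tree mod90 [87.5 89.  88.5 88.  87. ] [6.9  6.9  6.9  6.9  6.14]
[0.553 0.074 0.192]
[-1, 0.0002, -0.0062, 0.0021, 0.44, 0.06, -0.02, -1, 0.0002, -0.0062, 0.0021, 0.44, 0.06, -0.02, -1, 0.0002, -0.0062, 0.0022, 0.44, 0.06, -0.02, -1, 0.0002, -0.0062, 0.0022, 0.44, 0.06, -0.02, -1, 0, 0, 0, 0, 0, 0]
max 0.0062 0.44 1.0
```

View pics/p11.png

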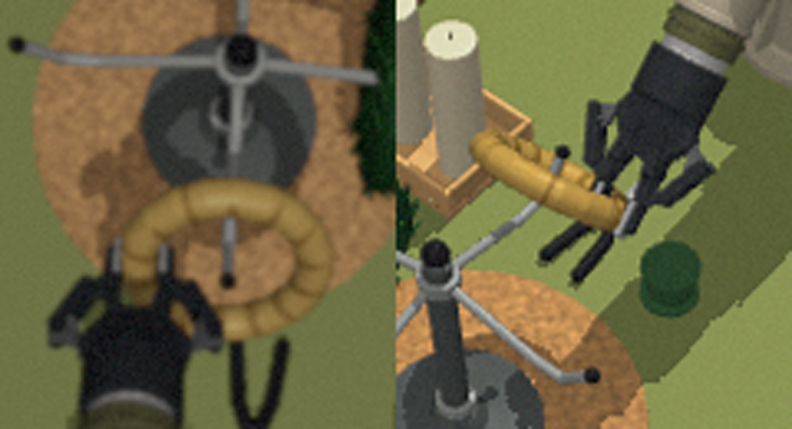

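Seen from both sides, the branch runs through the ring with the tip ball on the robot side. I lower it onto the dip.

```bash
python3 - <<'E'
from h import *
def top(x,z,p,y=.005): 
    u=np.array([np.sin(np.radians(p)),0,np.cos(np.radians(p))]); return np.array([x,y,z])-.07*u
w=[]
for C,p,n in((top(.563,.252,45),45,5),):
    q,T=tcpC(C,p); w.append((q,T,-1,n)); print(q.round(3))
plan(w)
E
```

```text
[0.55  0.074 0.186]
[-1, 0.0002, -0.0062, 0.0018, 0.95, 0.04, -0.01, -1, 0.0002, -0.0062, 0.0019, 0.95, 0.04, -0.01, -1, 0.0002, -0.0062, 0.002, 0.95, 0.04, -0.01, -1, 0.0002, -0.0061, 0.0021, 0.95, 0.04, -0.01, -1, 0.0002, -0.0061, 0.0023, 0.95, 0.04, -0.01]
max 0.0062 0.95 1.0
```

Request:
{"method": "carry_out", "body": {"moves": [-1, 0.0002, -0.0062, 0.0018, 0.95, 0, 0, -1, 0.0002, -0.0062, 0.0019, 0.95, 0, 0, -1, 0.0002, -0.0062, 0.002, 0.95, 0, 0, -1, 0.0002, -0.0061, 0.0021, 0.95, 0, 0, -1, 0, -0.004, 0.0015, 0.9, 0, 0]}}

```text
clock: 52.3
tcp_pos: [0.5492, 0.074, 0.1861]
orientation: [0.27, 0.655, 0.653, 0.268]
wrist_force: [0.3, 0.1, -1.1]
finger_gap: 0.0273
```

```bash
cat >> h.py <<'E'
def ringC():
    s,r=st();C=np.array(s['tcp_pos'])+r.apply(O);print('C',C.round(3),'top tube',(C+.07*r.apply([0,1,0])).round(3))
E
python3 - <<'E'
from h import *
where();ringC();tree()
E
```

```text
52.3 [0.5492 0.074  0.1861] gap 0.0273 j [-0.015 -0.254 -0.945  0.099  0.007 -0.009] F [ 0.3  0.1 -1.1] rad 0.1547 ang 151.8
[[0.004, 0.711, 0.704], [1.0, -0.001, -0.004], [-0.002, 0.704, -0.711]]
C [0.513 0.005 0.203] top tube [0.563 0.005 0.252]
tree mod90 [88.  88.5 89.  87.5 87. ] [6.86 6.86 6.86 6.81 6.05]
```

Request:
{"method": "carry_out", "body": {"moves": [-1, 0, -0.0021, 0.0021, 0, 0, 0, -1, 0, 0, 0, 0, 0, 0, -1, 0, -0.0021, 0.0021, 0, 0, 0, -1, 0, 0, 0, 0, 0, 0, -1, 0, 0, 0, 0, 0, 0]}}

```text
clock: 53.02
tcp_pos: [0.5497, 0.074, 0.1804]
orientation: [0.271, 0.655, 0.653, 0.268]
wrist_force: [0.7, 0.2, -0.8]
finger_gap: 0.0268
```

Request:
{"method": "carry_out", "body": {"moves": [-1, 0, -0.0021, 0.0021, 0, 0, 0, -1, 0, 0, 0, 0, 0, 0, -1, 0, -0.0021, 0.0021, 0, 0, 0, -1, 0, 0, 0, 0, 0, 0, -1, 0, 0, 0, 0, 0, 0]}}

```text
clock: 53.65
tcp_pos: [0.5497, 0.074, 0.1741]
orientation: [0.271, 0.655, 0.653, 0.268]
wrist_force: [-0.3, -0.3, -0.9]
finger_gap: 0.0271
```

```bash
python3 - <<'E'
from h import *
where();ringC()
E
```

```text
53.65 [0.5497 0.074  0.1741] gap 0.0271 j [-0.015 -0.235 -0.969  0.054  0.007 -0.009] F [-0.3 -0.3 -0.9] rad 0.1542 ang 151.8
[[0.004, 0.709, 0.705], [1.0, -0.001, -0.004], [-0.002, 0.705, -0.709]]
C [0.513 0.005 0.191] top tube [0.563 0.005 0.24 ]
```

Request:
{"method": "carry_out", "body": {"moves": [-1, 0, -0.0021, 0.0021, 0, 0, 0, -1, 0, 0, 0, 0, 0, 0, -1, 0, -0.0021, 0.0021, 0, 0, 0, -1, 0, 0, 0, 0, 0, 0, -1, 0, 0, 0, 0, 0, 0]}}

```text
clock: 54.28
tcp_pos: [0.552, 0.0738, 0.1714]
orientation: [0.273, 0.654, 0.652, 0.27]
wrist_force: [-1.3, -0.3, 1.6]
finger_gap: 0.0269
```

Request:
{"method": "carry_out", "body": {"moves": [-1, 0, -0.0021, 0.0021, 0, 0, 0, -1, 0, 0, 0, 0, 0, 0, -1, 0, -0.0021, 0.0021, 0, 0, 0, -1, 0, 0, 0, 0, 0, 0, -1, 0, 0, 0, 0, 0, 0]}}

```text
clock: 54.9
tcp_pos: [0.5554, 0.0733, 0.1696]
orientation: [0.277, 0.652, 0.651, 0.273]
wrist_force: [0.3, -0.9, 1.0]
finger_gap: 0.0264
```

```bash
python3 - <<'E'
from h import *
where();ringC();tree()
E
```

```text
54.9 [0.5554 0.0733 0.1696] gap 0.0264 j [-0.015 -0.217 -0.986  0.004  0.005 -0.01 ] F [ 0.3 -0.9  1. ] rad 0.1488 ang 150.9
[[0.004, 0.698, 0.716], [1.0, -0.0, -0.006], [-0.004, 0.716, -0.698]]
C [0.519 0.005 0.186] top tube [0.568 0.004 0.236]
tree mod90 [88.  87.5 87.  88.5 86.5] [6.81 6.81 6.76 6.71 6.1 ]
```

Request:
{"method": "carry_out", "body": {"moves": [-0.2, 0, 0, 0, 0, 0, 0, -0.1, 0, 0, 0, 0, 0, 0, 0.1, 0, 0, 0, 0, 0, 0, 0.2, 0, 0, 0, 0, 0, 0, 0.2, 0, 0, 0, 0, 0, 0]}}

```text
clock: 55.62
tcp_pos: [0.5531, 0.0733, 0.1665]
orientation: [0.274, 0.653, 0.651, 0.271]
wrist_force: [-0.6, -0.8, 1.0]
finger_gap: 0.0511
```

Request:
{"method": "carry_out", "body": {"moves": [0.2, 0, 0, -0.01, 0, 0, 0, 0.2, 0, 0, -0.015, 0, 0, 0, 0.2, 0, 0, -0.02, 0, 0, 0, 0.2, 0, 0, -0.03, 0, 0, 0, 0.2, 0, 0, -0.03, 0, 0, 0]}}

```text
clock: 56.25
tcp_pos: [0.4743, 0.0739, 0.2413]
orientation: [0.273, 0.654, 0.652, 0.27]
wrist_force: [0.2, 0.0, 0.5]
finger_gap: 0.0514
```

```bash
python3 - <<'E'
from h import *
where();tree()
t=snap('top')[90:270,120:400];b=snap('scene')[140:340,160:400]
cv2.imwrite('pics/p12.png',np.hstack([cv2.resize(t,(420,400)),cv2.resize(b,(380,400))])[:,:,::-1])
E
```

```text
56.25 [0.4743 0.0739 0.2413] gap 0.0514 j [-0.017 -0.511 -0.93   0.364  0.006 -0.011] F [0.2 0.  0.5] rad 0.2234 ang 161.0
[[0.005, 0.705, 0.709], [1.0, -0.001, -0.006], [-0.004, 0.709, -0.705]]
tree mod90 [88.  87.5 87.  88.5 89. ] [6.86 6.86 6.86 6.81 6.76]
```

View pics/p12.png

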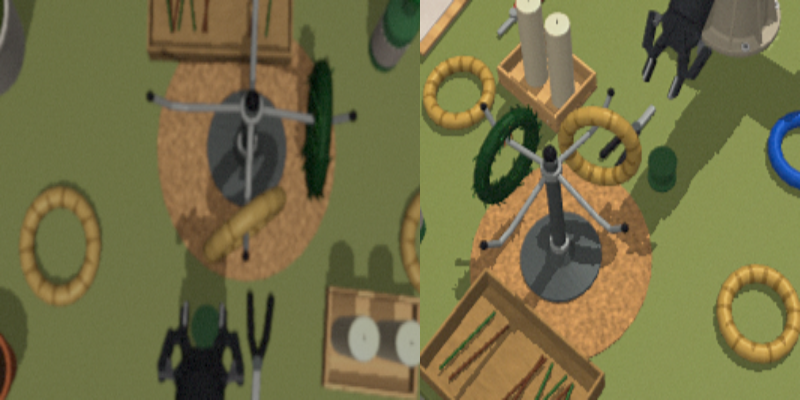

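Wreath 1 hangs in the dip, swung slightly in yaw, and the stand is at 178°. Next turn: the bare branch at 88° is pushed to 180° with the shut gripper.

```bash
cat >> h.py <<'E'
def parc(a0,a1,n,z=.188,rad=.1):
    return [([*(AX+rad*np.array([np.cos(np.radians(a)),np.sin(np.radians(a))])),z],tool(a-90),-1,1) for a in np.linspace(a0,a1,n+1)[1:]]
def pp(a,z,rad=.1): return [*(AX+rad*np.array([np.cos(np.radians(a)),np.sin(np.radians(a))])),z]
E
python3 - <<'E'
from h import *
plan([([.45,.16,.36],tool(0,75),-1,4),([.55,.2,.37],tool(-15,90),-1,4),(pp(63,.36),tool(-27),-1,6),(None,None,-1,1)])
plan([(pp(63,.19),tool(-27),-1,5)],np.array(pp(63,.36)),tool(-27))
E
```

```text
[-1, 0.0214, 0.0165, -0.0255, 7.57, 0.08, -0.04, -1, 0.0214, 0.013, -0.0275, 7.57, 0.08, -0.04, -1, 0.0215, 0.0093, -0.0289, 7.57, 0.08, -0.04, -1, 0.0215, 0.0054, -0.0299, 7.57, 0.08, -0.04, -1, 0.01, 0.0248, 0.0041, 3.73, -0.49, 3.73]
[-1, 0.0116, 0.0243, 0.0024, 3.73, -0.49, 3.73, -1, 0.0132, 0.0236, 0.0007, 3.73, -0.49, 3.73, -1, 0.0147, 0.0227, -0.0009, 3.73, -0.49, 3.73, -1, -0.0099, 0.0339, 0.0017, 0, 0, 2, -1, -0.0087, 0.0342, 0.0017, 0, 0, 2]
[-1, -0.0075, 0.0345, 0.0017, 0, 0, 2, -1, -0.0063, 0.0347, 0.0017, 0, 0, 2, -1, -0.0051, 0.0349, 0.0017, 0, 0, 2, -1, -0.0039, 0.0351, 0.0017, 0, 0, 2, -1, 0, 0, 0, 0, 0, 0]
max 0.0351 7.57 3.0
[-1, 0, 0, 0.034, 0, 0, 0, -1, 0, 0, 0.034, 0, 0, 0, -1, 0, 0, 0.034, 0, 0, 0, -1, 0, 0, 0.034, 0, 0, 0, -1, 0, 0, 0.034, 0, 0, 0]
max 0.034 0.0 1.0
```

Request:
{"method": "carry_out", "body": {"moves": [-1, 0.0214, 0.0165, -0.0255, 7.57, 0, 0, -1, 0.0214, 0.013, -0.0275, 7.57, 0, 0, -1, 0.0215, 0.0093, -0.0289, 7.57, 0, 0, -1, 0.0215, 0.0054, -0.0299, 7.57, 0, 0, -1, 0.01, 0.0248, 0.0041, 3.73, -0.49, 3.73]}}

```text
clock: 57.08
tcp_pos: [0.4655, 0.172, 0.3405]
orientation: [0.055, 0.731, 0.679, 0.048]
wrist_force: [0.2, -0.5, 0.1]
finger_gap: -0.0001
```

Request:
{"method": "carry_out", "body": {"moves": [-1, 0.0116, 0.0243, 0.0024, 3.73, -0.49, 3.73, -1, 0.0132, 0.0236, 0.0007, 3.73, -0.49, 3.73, -1, 0.0147, 0.0227, -0.0009, 3.73, -0.49, 3.73, -1, -0.0099, 0.0339, 0.0017, 0, 0, 2, -1, -0.0087, 0.0342, 0.0017, 0, 0, 2]}}

```text
clock: 57.7
tcp_pos: [0.6109, 0.1672, 0.3244]
orientation: [-0.016, 0.818, 0.575, -0.03]
wrist_force: [0.1, 0.5, 0.3]
finger_gap: -0.0
```

Request:
{"method": "carry_out", "body": {"moves": [-1, -0.0075, 0.0345, 0.0017, 0, 0, 2, -1, -0.0063, 0.0347, 0.0017, 0, 0, 2, -1, -0.0051, 0.0349, 0.0017, 0, 0, 2, -1, -0.0039, 0.0251, 0.0017, 0, 0, 2, -1, 0, 0, 0, 0, 0, 0]}}

```text
clock: 58.32
tcp_pos: [0.727, 0.0913, 0.2864]
orientation: [-0.02, 0.858, 0.512, -0.041]
wrist_force: [0.4, 0.1, -0.7]
finger_gap: 0.0002
```

```bash
python3 - <<'E'
from h import *
where();tree()
plan([(pp(63,.30),tool(-27),-1,3),(pp(63,.188),tool(-27),-1,4),(None,None,-1,3)])
E
```

```text
58.325 [0.727  0.0913 0.2864] gap 0.0002 j [ 0.018  0.902  1.259  2.019 -0.007  0.512] F [ 0.4  0.1 -0.7] rad 0.0994 ang 65.3
[[0.471, 0.877, -0.091], [0.88, -0.474, -0.008], [-0.051, -0.076, -0.996]]
tree mod90 [87.5 88.  88.5 89.  89.5] [4.81 4.76 4.62 4.52 4.14]
[-1, -0.0004, 0.0012, -0.0026, -1.29, 0.84, -0.39, -1, -0.0004, 0.0012, -0.0026, -1.29, 0.84, -0.39, -1, -0.0004, 0.0013, -0.0025, -1.29, 0.84, -0.39, -1, 0, 0, 0.028, 0, 0, 0, -1, 0, 0, 0.028, 0, 0, 0]
[-1, 0, 0, 0.028, 0, 0, 0, -1, 0, 0, 0.028, 0, 0, 0, -1, 0, 0, 0, 0, 0, 0, -1, 0, 0, 0, 0, 0, 0, -1, 0, 0, 0, 0, 0, 0]
max 0.028 1.29 2.0
```

Request:
{"method": "carry_out", "body": {"moves": [-1, 0, 0, 0.02, -1.3, 0.84, 0, -1, 0, 0.002, 0.025, -1.3, 0.84, 0, -1, 0, 0.002, 0.025, -1.3, 0.84, 0, -1, 0, 0, 0.02, 0, 0, 0, -1, 0, 0, 0.008, 0, 0, 0]}}

```text
clock: 59.05
tcp_pos: [0.7383, 0.0955, 0.207]
orientation: [0.009, 0.856, 0.517, 0.015]
wrist_force: [-0.4, -0.1, 0.5]
finger_gap: -0.0
```

```bash
python3 - <<'E'
from h import *
a=where();tree()
plan(parc(a,a+60,10))
E
```

```text
59.05 [0.7383 0.0955 0.207 ] gap -0.0 j [ 0.021  0.645  0.569  1.461 -0.     0.506] F [-0.4 -0.1  0.5] rad 0.1082 ang 60.8
[[0.466, 0.884, 0.034], [0.885, -0.466, 0.001], [0.016, 0.03, -0.999]]
tree mod90 [87.5 88.  88.5 89.  89.5] [5.19 5.19 5.05 5.   4.43]
[-1, -0.0087, -0.0114, 0.0186, 1.73, -0.86, -4.63, -1, -0.0005, -0.0105, 0, 0, 0, -6, -1, -0.0005, -0.0105, 0, 0, 0, -6, -1, -0.0005, -0.0105, 0, 0, 0, -6, -1, -0.0005, -0.0105, 0, 0, 0, -6]
[-1, -0.0005, -0.0105, 0, 0, 0, -6, -1, -0.0005, -0.0105, 0, 0, 0, -6, -1, -0.0005, -0.0105, 0, 0, 0, -6, -1, -0.0005, -0.0105, 0, 0, 0, -6, -1, -0.0005, -0.0105, 0, 0, 0, -6]
max 0.0186 6.0 2.0
```

Request:
{"method": "carry_out", "body": {"moves": [-1, -0.008, 0, 0.0186, 1.73, -0.86, 0, -1, -0.0005, -0.0105, 0, 0, 0, -6, -1, -0.0005, -0.0105, 0, 0, 0, -6, -1, -0.0005, -0.0105, 0, 0, 0, -6, -1, -0.0005, -0.0105, 0, 0, 0, -6]}}

```text
clock: 59.78
tcp_pos: [0.6981, 0.0978, 0.1865]
orientation: [-0.001, 0.726, 0.688, 0.0]
wrist_force: [1.6, 0.8, 0.4]
finger_gap: 0.0001
```

```bash
python3 - <<'E'
from h import *
a=where();tree()
plan(parc(a,a+54,10))
E
```

```text
59.775 [0.6981 0.0978 0.1865] gap 0.0001 j [0.025 0.588 0.422 1.406 0.002 0.079] F [1.6 0.8 0.4] rad 0.0976 ang 82.6
[[0.054, 0.999, -0.001], [0.999, -0.054, 0.001], [0.001, -0.001, -1.0]]
tree mod90 [4.5 4.  5.  3.5 5.5] [4.1  4.1  3.43 3.38 3.29]
[-1, 0.0028, -0.0081, -0.0013, -0.14, -0.05, -1.3, -1, -0.0004, -0.0094, 0, 0, 0, -5.4, -1, -0.0004, -0.0094, 0, 0, 0, -5.4, -1, -0.0004, -0.0094, 0, 0, 0, -5.4, -1, -0.0004, -0.0094, 0, 0, 0, -5.4]
[-1, -0.0004, -0.0094, 0, 0, 0, -5.4, -1, -0.0004, -0.0094, 0, 0, 0, -5.4, -1, -0.0004, -0.0094, 0, 0, 0, -5.4, -1, -0.0004, -0.0094, 0, 0, 0, -5.4, -1, -0.0004, -0.0094, 0, 0, 0, -5.4]
max 0.0094 5.4 2.0
```

Request:
{"method": "carry_out", "body": {"moves": [-1, 0.0015, -0.0081, 0, 0, 0, -2, -1, -0.0004, -0.0094, 0, 0, 0, -5.4, -1, -0.0004, -0.0094, 0, 0, 0, -5.4, -1, -0.0004, -0.0094, 0, 0, 0, -5.4, -1, -0.0004, -0.0094, 0, 0, 0, -5.4]}}

```text
clock: 60.5
tcp_pos: [0.6542, 0.0935, 0.1862]
orientation: [-0.0, 0.567, 0.824, 0.001]
wrist_force: [0.2, 0.7, 1.5]
finger_gap: -0.0001
```

Request:
{"method": "carry_out", "body": {"moves": [-1, -0.0004, -0.0094, 0, 0, 0, -5.4, -1, -0.0004, -0.0094, 0, 0, 0, -5.4, -1, -0.0004, -0.0094, 0, 0, 0, -5.4, -1, -0.0004, -0.0094, 0, 0, 0, -5.4, -1, 0, 0, 0, 0, 0, 0]}}

```text
clock: 61.12
tcp_pos: [0.6217, 0.0747, 0.1862]
orientation: [-0.001, 0.397, 0.918, 0.003]
wrist_force: [-0.4, -0.5, -0.3]
finger_gap: 0.0
```

```bash
python3 - <<'E'
from h import *
a=where();tree()
plan(parc(a,170,10))
E
```

```text
61.125 [0.6217 0.0747 0.1862] gap 0.0 j [-0.012  0.419  0.15   1.301  0.006 -0.765] F [-0.4 -0.5 -0.3] rad 0.0975 ang 130.9
[[-0.684, 0.729, 0.001], [0.729, 0.684, 0.006], [0.003, 0.005, -1.0]]
tree mod90 [52.5 52.  53.  53.5 54. ] [3.9  3.86 3.81 3.76 3.52]
[-1, 0.0027, -0.0072, -0.0019, 0.29, -0.18, -1.65, -1, -0.0002, -0.0068, 0, 0, 0, -3.91, -1, -0.0002, -0.0068, 0, 0, 0, -3.91, -1, -0.0002, -0.0068, 0, 0, 0, -3.91, -1, -0.0002, -0.0068, 0, 0, 0, -3.91]
[-1, -0.0002, -0.0068, 0, 0, 0, -3.91, -1, -0.0002, -0.0068, 0, 0, 0, -3.91, -1, -0.0002, -0.0068, 0, 0, 0, -3.91, -1, -0.0002, -0.0068, 0, 0, 0, -3.91, -1, -0.0002, -0.0068, 0, 0, 0, -3.91]
max 0.0072 3.91 2.0
```

Request:
{"method": "carry_out", "body": {"moves": [-1, 0.0015, -0.0071, 0, 0, 0, -1.65, -1, -0.0002, -0.0071, 0, 0, 0, -4, -1, -0.0002, -0.0071, 0, 0, 0, -4, -1, -0.0002, -0.0071, 0, 0, 0, -4, -1, -0.0002, -0.0071, 0, 0, 0, -4]}}

```text
clock: 61.85
tcp_pos: [0.5998, 0.0495, 0.1859]
orientation: [0.001, 0.246, 0.969, 0.004]
wrist_force: [0.9, 0.8, 0.1]
finger_gap: 0.0004
```

Request:
{"method": "carry_out", "body": {"moves": [-1, -0.0002, -0.0071, 0, 0, 0, -4, -1, -0.0002, -0.0071, 0, 0, 0, -4, -1, -0.0002, -0.0071, 0, 0, 0, -4, -1, 0, -0.005, 0, 0, 0, -3, -1, 0, 0, 0, 0, 0, 0]}}

```text
clock: 62.48
tcp_pos: [0.5897, 0.0249, 0.1859]
orientation: [0.002, 0.112, 0.994, 0.005]
wrist_force: [0.2, -0.1, -0.3]
finger_gap: -0.0002
```

```bash
python3 - <<'E'
from h import *
a=where();tree()
for n in('top','scene'):
  for x,y,b in straw(n):
    p=onz(n,x,y,.015)
    if max(b)<65: print(n,p.round(3),np.round(b))
P=np.array([.564,.398]);
for yaw in(20.,30.):
    e=np.array([-np.sin(np.radians(yaw)),np.cos(np.radians(yaw))]);g=P+.068*e;print(yaw,g.round(3),np.hypot(*g))
E
```

```text
62.475 [0.5897 0.0249 0.1859] gap -0.0002 j [-0.1    0.344  0.039  1.261  0.01  -1.445] F [ 0.2 -0.1 -0.3] rad 0.0987 ang 166.0
[[-0.975, 0.224, 0.006], [0.224, 0.975, 0.01], [-0.003, 0.011, -1.0]]
tree mod90 [86.5 85.5 86.  87.  87.5] [4.81 4.76 4.76 4.62 4.57]
top [0.533 0.387 0.015] [54. 55.]
scene [0.539 0.387 0.015] [49. 55.]
scene [-0.461 -0.258  0.015] [54. 61.]
20.0 [0.541 0.462] 0.7111633912851867
30.0 [0.53  0.457] 0.699748685640812
```

Looking again paid off: wreath 2 was knocked to about (0.536, 0.387). I nudge the branch to 180° and then go to the new place.

Request:
{"method": "carry_out", "body": {"moves": [-1, 0.001, -0.005, 0, 0, 0, 0, -1, 0, -0.0025, 0, 0, 0, 0, -1, 0, 0, 0, 0, 0, 0, -1, 0, 0.02, 0, 0, 0, 0, -1, 0, 0, -0.03, 0, 0, 0]}}

```text
clock: 63.3
tcp_pos: [0.5902, 0.039, 0.2139]
orientation: [-0.0, 0.113, 0.994, 0.006]
wrist_force: [0.7, -0.8, 0.8]
finger_gap: 0.0
```

```bash
python3 - <<'E'
from h import *
where();tree()
P=np.array([.536,.387]);yaw=30.;e=np.array([-np.sin(np.radians(yaw)),np.cos(np.radians(yaw))]);g=P+.068*e
plan([([.57,.07,.30],tool(70),.4,3),([*g,.20],tool(30),.4,11),(None,None,.4,1)])
E
```

```text
63.3 [0.5902 0.039  0.2139] gap 0.0 j [-0.076  0.343  0.106  1.334  0.011 -1.421] F [ 0.7 -0.8  0.8] rad 0.1026 ang 158.2
[[-0.975, 0.224, 0.001], [0.224, 0.974, 0.011], [0.002, 0.011, -1.0]]
tree mod90 [89.5  0.  89.   0.5 87.5] [5.19 5.19 5.14 5.1  4.29]
[0.4, 0.0097, 0.0089, -0.027, 0.25, 0.14, 2.35, 0.4, 0.0102, 0.0084, -0.027, 0.25, 0.14, 2.35, 0.4, 0.0106, 0.0078, -0.027, 0.25, 0.14, 2.35, 0.4, 0.0175, 0.03, 0.0091, 0, 0, 3.64, 0.4, 0.0194, 0.0288, 0.0091, 0, 0, 3.64]
[0.4, 0.0212, 0.0275, 0.0091, 0, 0, 3.64, 0.4, 0.0229, 0.0261, 0.0091, 0, 0, 3.64, 0.4, 0.0245, 0.0246, 0.0091, 0, 0, 3.64, 0.4, 0.026, 0.023, 0.0091, 0, 0, 3.64, 0.4, 0.0274, 0.0213, 0.0091, 0, 0, 3.64]
[0.4, 0.0287, 0.0196, 0.0091, 0, 0, 3.64, 0.4, 0.0299, 0.0177, 0.0091, 0, 0, 3.64, 0.4, 0.0309, 0.0158, 0.0091, 0, 0, 3.64, 0.4, 0.0319, 0.0138, 0.0091, 0, 0, 3.64, 0.4, 0, 0, 0, 0, 0, 0]
max 0.0319 3.64 3.0
```

Request:
{"method": "carry_out", "body": {"moves": [-1, 0.0097, 0.0089, -0.027, 0, 0, 2.35, -1, 0.0102, 0.0084, -0.027, 0, 0, 2.35, -1, 0.0106, 0.0078, -0.027, 0, 0, 2.35, 0.4, 0.0175, 0.03, 0.0091, 0, 0, 3.64, 0.4, 0.0194, 0.0288, 0.0091, 0, 0, 3.64]}}

```text
clock: 64.03
tcp_pos: [0.5584, 0.1426, 0.2832]
orientation: [0.004, 0.241, 0.97, 0.007]
wrist_force: [1.0, 0.4, 0.7]
finger_gap: 0.0357
```

Request:
{"method": "carry_out", "body": {"moves": [0.4, 0.0212, 0.0275, 0.0091, 0, 0, 3.64, 0.4, 0.0229, 0.0261, 0.0091, 0, 0, 3.64, 0.4, 0.0245, 0.0246, 0.0091, 0, 0, 3.64, 0.4, 0.026, 0.023, 0.0091, 0, 0, 3.64, 0.4, 0.0274, 0.0213, 0.0091, 0, 0, 3.64]}}

```text
clock: 64.65
tcp_pos: [0.528, 0.3235, 0.2355]
orientation: [0.003, 0.396, 0.918, 0.007]
wrist_force: [0.6, -0.3, -0.1]
finger_gap: 0.06
```

Request:
{"method": "carry_out", "body": {"moves": [0.4, 0.0287, 0.0196, 0.0091, 0, 0, 3.64, 0.4, 0.0299, 0.0177, 0.0091, 0, 0, 3.64, 0.4, 0.0309, 0.0158, 0.0091, 0, 0, 3.64, 0.4, 0.02, 0.01, 0.0091, 0, 0, 3, 0.4, 0, 0, 0, 0, 0, 0]}}

```text
clock: 65.28
tcp_pos: [0.5049, 0.4589, 0.194]
orientation: [0.001, 0.505, 0.863, 0.006]
wrist_force: [0.3, 0.0, -0.7]
finger_gap: 0.0597
```

```bash
python3 - <<'E'
from h import *
where();tree()
P=np.array([.536,.387]);yaw=30.;e=np.array([-np.sin(np.radians(yaw)),np.cos(np.radians(yaw))]);g=P+.068*e
plan([([*g,.12],tool(30),.4,3),([*g,.03],tool(30),.4,4),([*g,.0],tool(30),.4,2),(None,None,.4,1)])
E
```

```text
65.275 [0.5049 0.4589 0.194 ] gap 0.0597 j [0.619 0.524 0.334 1.37  0.003 0.107] F [ 0.3  0.  -0.7] rad 0.4922 ang 111.5
[[-0.489, 0.872, 0.007], [0.872, 0.489, 0.009], [0.004, 0.011, -1.0]]
tree mod90 [89.5 89.   0.  88.5  0.5] [7.05 7.   6.95 6.14 6.05]
[0.4, -0.0028, -0.0033, 0.0251, 0.23, -0.08, -0.26, 0.4, -0.0028, -0.0032, 0.0251, 0.23, -0.08, -0.26, 0.4, -0.0027, -0.0031, 0.0251, 0.23, -0.08, -0.26, 0.4, 0, 0, 0.0225, 0, 0, 0, 0.4, 0, 0, 0.0225, 0, 0, 0]
[0.4, 0, 0, 0.0225, 0, 0, 0, 0.4, 0, 0, 0.0225, 0, 0, 0, 0.4, 0, 0, 0.015, 0, 0, 0, 0.4, 0, 0, 0.015, 0, 0, 0, 0.4, 0, 0, 0, 0, 0, 0]
max 0.0251 0.26 2.0
```

Request:
{"method": "carry_out", "body": {"moves": [0.4, -0.0028, -0.0033, 0.0251, 0.2, 0, -0.26, 0.4, -0.0028, -0.0032, 0.0251, 0.2, 0, -0.26, 0.4, -0.0027, -0.0031, 0.0251, 0.2, 0, -0.26, 0.4, 0, 0, 0.0225, 0, 0, 0, 0.4, 0, 0, 0.0225, 0, 0, 0]}}

```text
clock: 66.0
tcp_pos: [0.5068, 0.4427, 0.0784]
orientation: [0.002, 0.501, 0.865, 0.006]
wrist_force: [-0.3, 0.3, 0.8]
finger_gap: 0.06
```

```bash
python3 - <<'E'
from h import *
where()
P=np.array([.536,.387]);yaw=30.;e=np.array([-np.sin(np.radians(yaw)),np.cos(np.radians(yaw))]);g=P+.068*e
plan([([*g,.02],tool(30),.4,3),([*g,-.021],tool(30),.4,3),(None,None,.4,4)])
E
```

```text
66.0 [0.5068 0.4427 0.0784] gap 0.06 j [0.598 0.549 0.09  1.099 0.002 0.077] F [-0.3  0.3  0.8] rad 0.4765 ang 112.0
[[-0.498, 0.867, 0.009], [0.867, 0.497, 0.009], [0.003, 0.012, -1.0]]
[0.4, 0.0017, -0.0011, 0.0195, 0.23, -0.06, -0.05, 0.4, 0.0017, -0.001, 0.0195, 0.23, -0.06, -0.05, 0.4, 0.0017, -0.0009, 0.0195, 0.23, -0.06, -0.05, 0.4, 0, 0, 0.0137, 0, 0, 0, 0.4, 0, 0, 0.0137, 0, 0, 0]
[0.4, 0, 0, 0.0137, 0, 0, 0, 0.4, 0, 0, 0, 0, 0, 0, 0.4, 0, 0, 0, 0, 0, 0, 0.4, 0, 0, 0, 0, 0, 0, 0.4, 0, 0, 0, 0, 0, 0]
max 0.0195 0.23 2.0
```

Request:
{"method": "carry_out", "body": {"moves": [0.4, 0.0017, -0.0011, 0.0195, 0.2, 0, 0, 0.4, 0.0017, -0.001, 0.0195, 0.2, 0, 0, 0.4, 0.0017, -0.0009, 0.0195, 0.2, 0, 0, 0.4, 0, 0, 0.0137, 0, 0, 0, 0.4, 0, 0, 0.0137, 0, 0, 0]}}

```text
clock: 66.62
tcp_pos: [0.5041, 0.4434, -0.0098]
orientation: [-0.0, 0.503, 0.864, 0.002]
wrist_force: [-0.3, -0.1, -0.3]
finger_gap: 0.0594
```

Request:
{"method": "carry_out", "body": {"moves": [0.4, 0, 0, 0.009, 0, 0, 0, 0.4, 0, 0, 0, 0, 0, 0, 0.4, 0, 0, 0, 0, 0, 0, 0.4, 0, 0, 0, 0, 0, 0, 0.4, 0, 0, 0, 0, 0, 0]}}

```text
clock: 67.25
tcp_pos: [0.5044, 0.4439, -0.0192]
orientation: [-0.0, 0.502, 0.865, 0.003]
wrist_force: [-0.2, -0.2, -0.1]
finger_gap: 0.0596
```

Request:
{"method": "carry_out", "body": {"moves": [0.4, 0, 0, 0.004, 0, 0, 0, -1, 0, 0, 0, 0, 0, 0, -1, 0, 0, 0, 0, 0, 0, -1, 0, 0, 0, 0, 0, 0, -1, 0, 0, 0, 0, 0, 0]}}

```text
clock: 67.88
tcp_pos: [0.5051, 0.4442, -0.0222]
orientation: [0.0, 0.502, 0.865, 0.003]
wrist_force: [0.1, 0.4, 0.5]
finger_gap: 0.0285
```

```bash
python3 - <<'E'
from h import *
a=where();s,r=st();p=np.array(s['tcp_pos'])
d=np.array([.536,.387])-p[:2];print('O xy',r.inv().apply([*d,0]).round(4))
plan([([p[0],p[1],.06],None,-1,3),([.46,.33,.24],tool(20,70),-1,7)])
plan([([.45,.2,.27],tool(5,45),-1,5)],np.array([.46,.33,.24]),tool(20,70))
E
```

```text
67.875 [ 0.5051  0.4442 -0.0222] gap 0.0285 j [ 0.601  0.635 -0.026  0.903  0.002  0.083] F [0.1 0.4 0.5] rad 0.4785 ang 112.1
[[-0.495, 0.869, 0.004], [0.869, 0.495, 0.006], [0.003, 0.006, -1.0]]
O xy [-0.065  -0.0015 -0.0002]
[-1, 0.0001, 0.0002, -0.0274, 0, 0, 0, -1, 0.0001, 0.0002, -0.0274, 0, 0, 0, -1, 0.0001, 0.0002, -0.0274, 0, 0, 0, -1, -0.0109, -0.0135, -0.0258, -2.8, -0.27, 1.36, -1, -0.0113, -0.012, -0.0264, -2.8, -0.27, 1.36]
[-1, -0.0117, -0.0104, -0.0269, -2.8, -0.27, 1.36, -1, -0.0121, -0.0088, -0.0273, -2.8, -0.27, 1.36, -1, -0.0124, -0.0072, -0.0276, -2.8, -0.27, 1.36, -1, -0.0127, -0.0055, -0.0279, -2.8, -0.27, 1.36, -1, -0.0129, -0.0038, -0.0281, -2.8, -0.27, 1.36]
max 0.0281 2.8 2.0
[-1, -0.0237, -0.0081, -0.0093, -4.97, -1.62, 2.55, -1, -0.0243, -0.0062, -0.0093, -4.97, -1.62, 2.55, -1, -0.0248, -0.0043, -0.009, -4.97, -1.62, 2.55, -1, -0.0252, -0.0024, -0.0086, -4.97, -1.62, 2.55, -1, -0.0255, -0.0006, -0.008, -4.97, -1.62, 2.55]
max 0.0255 4.97 1.0
```

Request:
{"method": "carry_out", "body": {"moves": [-1, 0, 0, -0.0274, 0, 0, 0, -1, 0, 0, -0.0274, 0, 0, 0, -1, 0, 0, -0.0274, 0, 0, 0, -1, -0.0109, -0.0135, -0.0258, -2.8, -0.27, 1.36, -1, -0.0113, -0.012, -0.0264, -2.8, -0.27, 1.36]}}

```text
clock: 68.5
tcp_pos: [0.4897, 0.4099, 0.1085]
orientation: [0.027, 0.523, 0.851, 0.04]
wrist_force: [-0.5, -0.4, 0.2]
finger_gap: 0.0288
```

Request:
{"method": "carry_out", "body": {"moves": [-1, -0.0117, -0.0104, -0.0269, -2.8, -0.27, 1.36, -1, -0.0121, -0.0088, -0.0273, -2.8, -0.27, 1.36, -1, -0.0124, -0.0072, -0.0276, -2.8, -0.27, 1.36, -1, -0.0127, -0.0055, -0.0279, -2.8, -0.27, 1.36, -1, -0.0129, -0.0038, -0.0281, -2.8, -0.27, 1.36]}}

```text
clock: 69.12
tcp_pos: [0.4546, 0.3253, 0.2391]
orientation: [0.099, 0.567, 0.806, 0.14]
wrist_force: [0.6, -0.2, -0.8]
finger_gap: 0.0287
```

Request:
{"method": "carry_out", "body": {"moves": [-1, -0.0237, -0.0081, -0.0093, -4.97, -1.62, 2.55, -1, -0.0243, -0.0062, -0.0093, -4.97, -1.62, 2.55, -1, -0.0248, -0.0043, -0.009, -4.97, -1.62, 2.55, -1, -0.0252, -0.0024, -0.0086, -4.97, -1.62, 2.55, -1, -0.015, 0, -0.008, -4.97, -1.62, 2.55]}}

```text
clock: 69.75
tcp_pos: [0.4412, 0.2019, 0.2712]
orientation: [0.263, 0.628, 0.675, 0.285]
wrist_force: [0.5, 1.1, -1.7]
finger_gap: 0.0286
```

```bash
sed -i 's/^O=.*/O=np.array([-.067,-.0015,-.038])/' h.py; cat >> h.py <<'E'
def hplan(L,y=.002):
    """list of (('C'|'top'),x,z,pitch,n)"""
    w=[]
    for k,x,z,p,n in L:
        u=np.array([np.sin(np.radians(p)),0,np.cos(np.radians(p))]); C=np.array([x,y,z])-(.07*u if k=='top' else 0)
        q,T=tcpC(C,p); w.append((q,T,-1,n)); print('tcp',q.round(3))
    plan(w)
E
python3 - <<'E'
from h import *
where();ringC();tree()
hplan([('C',.455,.30,44,6),('C',.475,.305,44,4)])
E
```

```text
69.75 [0.4412 0.2019 0.2712] gap 0.0286 j [ 0.429 -0.463 -0.835  0.435 -0.249  0.256] F [ 0.5  1.1 -1.7] rad 0.3163 ang 140.6
[[-0.074, 0.698, 0.712], [0.997, 0.05, 0.055], [0.003, 0.714, -0.7]]
C [0.418 0.133 0.297] top tube [0.467 0.136 0.347]
tree mod90 [89.5 89.   0.   0.5 88.5] [7.05 7.   6.95 6.81 6.14]
tcp [0.483 0.069 0.275]
tcp [0.503 0.069 0.28 ]
[-1, -0.0227, 0.0048, 0.0033, -0.12, -0.53, 0.5, -1, -0.0226, 0.005, 0.0035, -0.12, -0.53, 0.5, -1, -0.0225, 0.0052, 0.0037, -0.12, -0.53, 0.5, -1, -0.0224, 0.0053, 0.004, -0.12, -0.53, 0.5, -1, -0.0223, 0.0055, 0.0042, -0.12, -0.53, 0.5]
[-1, -0.0222, 0.0057, 0.0044, -0.12, -0.53, 0.5, -1, 0, 0.0044, 0.0027, 0, 0, 0, -1, 0, 0.0044, 0.0027, 0, 0, 0, -1, 0, 0.0044, 0.0027, 0, 0, 0, -1, 0, 0.0044, 0.0027, 0, 0, 0]
max 0.0227 0.53 2.0
```

Request:
{"method": "carry_out", "body": {"moves": [-1, -0.0227, 0.0048, 0.0033, 0, -0.53, 0.5, -1, -0.0226, 0.005, 0.0035, 0, -0.53, 0.5, -1, -0.0225, 0.0052, 0.0037, 0, -0.53, 0.5, -1, -0.0224, 0.0053, 0.004, 0, -0.53, 0.5, -1, -0.0223, 0.0055, 0.0042, 0, -0.53, 0.5]}}

```text
clock: 70.47
tcp_pos: [0.4777, 0.0927, 0.2743]
orientation: [0.266, 0.646, 0.661, 0.274]
wrist_force: [0.3, -0.6, -0.1]
finger_gap: 0.0287
```

Request:
{"method": "carry_out", "body": {"moves": [-1, -0.015, 0.0057, 0.0044, 0, -0.53, 0.5, -1, 0, 0.0044, 0.0027, 0, 0, 0, -1, 0, 0, 0, 0, 0, 0, -1, 0, 0, 0, 0, 0, 0, -1, 0, 0, 0, 0, 0, 0]}}

```text
clock: 71.1
tcp_pos: [0.4919, 0.0783, 0.2765]
orientation: [0.266, 0.65, 0.658, 0.271]
wrist_force: [-0.4, -0.3, -1.5]
finger_gap: 0.0286
```

```bash
python3 - <<'E'
from h import *
where();ringC();tree()
hplan([('C',.475,.303,44,2),('C',.525,.255,44,7),('C',.525,.255,44,1)])
E
```

```text
71.1 [0.4919 0.0783 0.2765] gap 0.0286 j [-0.02  -0.483 -0.824  0.452  0.026 -0.022] F [-0.4 -0.3 -1.5] rad 0.2084 ang 158.2
[[-0.013, 0.712, 0.702], [1.0, 0.007, 0.011], [0.003, 0.702, -0.712]]
C [0.465 0.011 0.302] top tube [0.515 0.011 0.351]
tree mod90 [89.5 89.   0.   0.5 88.5] [6.05 6.   5.95 5.81 5.14]
tcp [0.503 0.069 0.278]
tcp [0.553 0.069 0.23 ]
tcp [0.553 0.069 0.23 ]
[-1, -0.0047, 0.0044, 0.0036, -0.7, -0.32, 0.2, -1, -0.0046, 0.0044, 0.0036, -0.7, -0.32, 0.2, -1, 0, 0, 0.0099, 0, 0, 0, -1, 0, 0, 0.0099, 0, 0, 0, -1, 0, 0, 0.0099, 0, 0, 0]
[-1, 0, 0, 0.0099, 0, 0, 0, -1, 0, 0, 0.0099, 0, 0, 0, -1, 0, 0, 0.0099, 0, 0, 0, -1, 0, 0, 0.0099, 0, 0, 0, -1, 0, 0, 0, 0, 0, 0]
max 0.0099 0.7 2.0
```

Request:
{"method": "carry_out", "body": {"moves": [-1, -0.0047, 0.0044, 0.0036, -0.7, -0.32, 0.2, -1, -0.0046, 0.0044, 0.0036, -0.7, -0.32, 0.2, -1, 0, 0, 0.0099, 0, 0, 0, -1, 0, 0, 0.0099, 0, 0, 0, -1, 0, 0, 0.0099, 0, 0, 0]}}

```text
clock: 71.82
tcp_pos: [0.5267, 0.0685, 0.2564]
orientation: [0.277, 0.651, 0.65, 0.277]
wrist_force: [0.2, -0.1, -0.8]
finger_gap: 0.0285
```

Request:
{"method": "carry_out", "body": {"moves": [-1, 0, 0, 0.0099, 0, 0, 0, -1, 0, 0, 0.0099, 0, 0, 0, -1, 0, 0, 0.0099, 0, 0, 0, -1, 0, 0, 0.008, 0, 0, 0, -1, 0, 0, 0, 0, 0, 0]}}

```text
clock: 72.45
tcp_pos: [0.5558, 0.0686, 0.2263]
orientation: [0.276, 0.651, 0.651, 0.276]
wrist_force: [-0.6, 0.7, -0.5]
finger_gap: 0.0287
```

```bash
python3 - <<'E'
from h import *
where();ringC();tree()
hplan([('top',.5605,.266,44,5),('top',.5605,.252,45,4),('top',.5605,.252,45,1)])
E
```

```text
72.45 [0.5558 0.0686 0.2263] gap 0.0287 j [-0.035 -0.302 -0.884  0.186  0.025 -0.024] F [-0.6  0.7 -0.5] rad 0.1463 ang 152.5
[[0.0, 0.695, 0.719], [1.0, -0.0, -0.0], [-0.0, 0.719, -0.695]]
C [0.527 0.002 0.252] top tube [0.576 0.002 0.302]
tree mod90 [89.5 89.   0.   0.5 88.5] [6.52 6.48 6.43 6.38 5.57]
tcp [0.54  0.069 0.19 ]
tcp [0.539 0.069 0.177]
tcp [0.539 0.069 0.177]
[-1, 0.0001, -0.0074, 0.0029, 0.01, 0, 0, -1, 0.0001, -0.0074, 0.0029, 0.01, 0, 0, -1, 0.0001, -0.0074, 0.0029, 0.01, 0, 0, -1, 0.0001, -0.0074, 0.0029, 0.01, 0, 0, -1, 0.0001, -0.0074, 0.0029, 0.01, 0, 0]
[-1, 0, -0.0027, 0.0021, 0.25, 0, 0, -1, 0, -0.0027, 0.0021, 0.25, 0, 0, -1, 0, -0.0027, 0.0022, 0.25, 0, 0, -1, 0, -0.0027, 0.0022, 0.25, 0, 0, -1, 0, 0, 0, 0, 0, 0]
max 0.0074 0.25 2.0
```

Request:
{"method": "carry_out", "body": {"moves": [-1, 0, -0.0074, 0.0029, 0, 0, 0, -1, 0, -0.0074, 0.0029, 0, 0, 0, -1, 0, -0.0074, 0.0029, 0, 0, 0, -1, 0, -0.0074, 0.0029, 0, 0, 0, -1, 0, -0.006, 0.0029, 0, 0, 0]}}

```text
clock: 73.18
tcp_pos: [0.5403, 0.0687, 0.1901]
orientation: [0.277, 0.651, 0.65, 0.277]
wrist_force: [-0.7, 0.2, -1.0]
finger_gap: 0.0283
```

Request:
{"method": "carry_out", "body": {"moves": [-1, 0, -0.0027, 0.0021, 0.25, 0, 0, -1, 0, -0.0027, 0.0021, 0.25, 0, 0, -1, 0, -0.0027, 0.0022, 0.25, 0, 0, -1, 0, 0, 0, 0, 0, 0, -1, 0, 0, 0, 0, 0, 0]}}

```text
clock: 73.8
tcp_pos: [0.5394, 0.0686, 0.1789]
orientation: [0.273, 0.653, 0.652, 0.272]
wrist_force: [1.2, -0.6, -0.7]
finger_gap: 0.0287
```

Request:
{"method": "carry_out", "body": {"moves": [-1, 0, -0.0021, 0.0021, 0, 0, 0, -1, 0, 0, 0, 0, 0, 0, -1, 0, -0.0015, 0.0015, 0, 0, 0, -1, 0, 0, 0, 0, 0, 0, -1, 0, 0, 0, 0, 0, 0]}}

```text
clock: 74.42
tcp_pos: [0.5408, 0.0686, 0.1756]
orientation: [0.274, 0.652, 0.652, 0.274]
wrist_force: [-1.3, 0.6, 0.6]
finger_gap: 0.0289
```

```bash
python3 - <<'E'
from h import *
where();ringC();tree()
E
```

```text
74.425 [0.5408 0.0686 0.1756] gap 0.0289 j [-0.037 -0.266 -0.997  0.044  0.026 -0.026] F [-1.3  0.6  0.6] rad 0.1597 ang 155.0
[[0.0, 0.7, 0.714], [1.0, 0.0, -0.0], [-0.001, 0.714, -0.7]]
C [0.513 0.002 0.201] top tube [0.562 0.002 0.251]
tree mod90 [89.5 89.   0.   0.5 88.5] [6.52 6.48 6.43 6.29 5.62]
```

Contact: the lowering stalled at the predicted height (ring top 251 mm against 249 mm). I release and back off along the tool axis, then start the move towards the next turn.

Request:
{"method": "carry_out", "body": {"moves": [-0.2, 0, 0, 0, 0, 0, 0, -0.1, 0, 0, 0, 0, 0, 0, 0.1, 0, 0, 0, 0, 0, 0, 0.2, 0, 0, 0, 0, 0, 0, 0.2, 0, 0, 0, 0, 0, 0]}}

```text
clock: 75.15
tcp_pos: [0.5407, 0.0686, 0.1753]
orientation: [0.274, 0.652, 0.652, 0.274]
wrist_force: [0.5, 0.1, 0.8]
finger_gap: 0.0516
```

Request:
{"method": "carry_out", "body": {"moves": [0.2, 0, 0, -0.01, 0, 0, 0, 0.2, 0, 0, -0.015, 0, 0, 0, 0.2, 0, 0, -0.02, 0, 0, 0, 0.2, 0, 0, -0.03, 0, 0, 0, 0.2, 0, 0, -0.03, 0, 0, 0]}}

```text
clock: 75.78
tcp_pos: [0.4616, 0.0687, 0.2497]
orientation: [0.272, 0.653, 0.653, 0.272]
wrist_force: [0.1, -1.0, -1.0]
finger_gap: 0.051
```

```bash
cat >> h.py <<'E'
def straws():
    for n in('top','scene'):
        im=snap(n); h=cv2.cvtColor(im,cv2.COLOR_RGB2HSV); m=cv2.inRange(h,(14,110,60),(28,255,255)); m=cv2.morphologyEx(m,cv2.MORPH_CLOSE,np.ones((3,3)))
        for k in cv2.findContours(m,cv2.RETR_EXTERNAL,cv2.CHAIN_APPROX_NONE)[0]:
            if 200<cv2.contourArea(k)<3500:
                x,y,w,hh=cv2.boundingRect(k);c=(x+w/2,y+hh/2);print(n,'box',(x,y,w,hh),'z.015',onz(n,*c,.015)[:2].round(3),'z.18',onz(n,*c,.18)[:2].round(3))
E
python3 - <<'E'
from h import *
where();tree();straws()
plan([([.45,.16,.34],tool(0,75),-1,4),([.55,.2,.35],tool(-15,90),-1,4),(pp(63,.31),tool(-27),-1,6),(None,None,-1,1)])
E
```

```text
75.775 [0.4616 0.0687 0.2497] gap 0.051 j [-0.049 -0.558 -0.927  0.412  0.034 -0.035] F [ 0.1 -1.  -1. ] rad 0.2339 ang 163.2
[[0.0, 0.704, 0.711], [1.0, 0.0, -0.0], [-0.0, 0.711, -0.704]]
tree mod90 [89.5 89.   0.   0.5 88.5] [6.29 6.24 6.24 6.14 5.38]
top box (85, 235, 47, 43) z.015 [0.356 0.537] z.18 [0.367 0.473]
top box (68, 170, 19, 41) z.015 [0.558 0.643] z.18 [0.543 0.565]
top box (455, 152, 98, 120) z.015 [ 0.527 -0.698] z.18 [ 0.516 -0.602]
scene box (49, 248, 55, 60) z.015 [ 1.052 -0.42 ] z.18 [ 1.077 -0.3  ]
scene box (378, 30, 57, 71) z.015 [-0.55  -0.089] z.18 [-0.338 -0.008]
scene box (309, 0, 67, 77) z.015 [-0.554 -0.437] z.18 [-0.341 -0.315]
[-1, 0.0228, 0.0138, -0.0181, 7.61, 0.01, 0, -1, 0.0228, 0.0112, -0.0198, 7.61, 0.01, 0, -1, 0.0228, 0.0085, -0.0211, 7.61, 0.01, 0, -1, 0.0228, 0.0056, -0.022, 7.61, 0.01, 0, -1, 0.01, 0.0248, 0.0041, 3.73, -0.49, 3.73]
[-1, 0.0116, 0.0243, 0.0024, 3.73, -0.49, 3.73, -1, 0.0132, 0.0236, 0.0007, 3.73, -0.49, 3.73, -1, 0.0147, 0.0227, -0.0009, 3.73, -0.49, 3.73, -1, -0.0099, 0.0339, 0.0067, 0, 0, 2, -1, -0.0087, 0.0342, 0.0067, 0, 0, 2]
[-1, -0.0075, 0.0345, 0.0067, 0, 0, 2, -1, -0.0063, 0.0347, 0.0067, 0, 0, 2, -1, -0.0051, 0.0349, 0.0067, 0, 0, 2, -1, -0.0039, 0.0351, 0.0067, 0, 0, 2, -1, 0, 0, 0, 0, 0, 0]
max 0.0351 7.61 3.0
```

Wreath 2 is released and the stand is at 180°. I repeat the turning sequence that worked.

Request:
{"method": "carry_out", "body": {"moves": [-1, 0.0264, 0.0195, -0.0108, 7.57, 0, 0, -1, 0.0214, 0.013, -0.0275, 7.57, 0, 0, -1, 0.0215, 0.0093, -0.0289, 7.57, 0, 0, -1, 0.0215, 0.0054, -0.0299, 7.57, 0, 0, -1, 0.01, 0.0248, 0.0041, 3.73, -0.49, 3.73]}}

```text
clock: 76.6
tcp_pos: [0.4657, 0.1715, 0.3426]
orientation: [0.056, 0.729, 0.68, 0.051]
wrist_force: [1.0, -0.6, 0.1]
finger_gap: 0.0
```

Request:
{"method": "carry_out", "body": {"moves": [-1, 0.0116, 0.0243, 0.0024, 3.73, -0.49, 3.73, -1, 0.0132, 0.0236, 0.0007, 3.73, -0.49, 3.73, -1, 0.0147, 0.0227, -0.0009, 3.73, -0.49, 3.73, -1, -0.0099, 0.0339, 0.0017, 0, 0, 2, -1, -0.0087, 0.0342, 0.0017, 0, 0, 2]}}

```text
clock: 77.22
tcp_pos: [0.6109, 0.1675, 0.327]
orientation: [-0.016, 0.817, 0.576, -0.027]
wrist_force: [0.5, -0.3, 0.1]
finger_gap: -0.0001
```

Request:
{"method": "carry_out", "body": {"moves": [-1, -0.0075, 0.0345, 0.0017, 0, 0, 2, -1, -0.0063, 0.0347, 0.0017, 0, 0, 2, -1, -0.0051, 0.0349, 0.0017, 0, 0, 2, -1, -0.0039, 0.0251, 0.0017, 0, 0, 2, -1, 0, 0, 0, 0, 0, 0]}}

```text
clock: 77.85
tcp_pos: [0.7273, 0.0925, 0.2893]
orientation: [-0.02, 0.856, 0.515, -0.038]
wrist_force: [-0.7, 0.3, -0.7]
finger_gap: -0.0001
```

Request:
{"method": "carry_out", "body": {"moves": [-1, 0, 0, 0.02, -1.3, 0.84, 0, -1, 0, 0.002, 0.025, -1.3, 0.84, 0, -1, 0, 0.002, 0.025, -1.3, 0.84, 0, -1, 0, 0, 0.02, 0, 0, 0, -1, 0, 0, 0.008, 0, 0, 0]}}

```text
clock: 78.47
tcp_pos: [0.7365, 0.0929, 0.1891]
orientation: [0.002, 0.856, 0.516, 0.005]
wrist_force: [-0.4, -0.4, -0.3]
finger_gap: 0.0002
```

Request:
{"method": "carry_out", "body": {"moves": [-1, -0.008, 0, 0.0186, 1.73, -0.86, 0, -1, -0.0005, -0.0105, 0, 0, 0, -6, -1, -0.0005, -0.0105, 0, 0, 0, -6, -1, -0.0005, -0.0105, 0, 0, 0, -6, -1, -0.0005, -0.0105, 0, 0, 0, -6]}}

```text
clock: 79.1
tcp_pos: [0.6971, 0.0963, 0.1685]
orientation: [-0.009, 0.726, 0.688, -0.007]
wrist_force: [2.2, 1.5, 1.4]
finger_gap: -0.0001
```

```bash
cat >> h.py <<'E'
def hang(a):
    """straw-coloured share of a ring hanging at branch angle a, best over yaw"""
    b=np.radians(a); e=np.array([np.cos(b),np.sin(b)]); best=[]
    ims={n:cv2.inRange(cv2.cvtColor(snap(n),cv2.COLOR_RGB2HSV),(14,120,90),(28,255,255)) for n in('top','scene')}
    for yw in range(-40,41,5):
        t=np.radians(a+90+yw); d=np.array([np.cos(t),np.sin(t)]); th=np.linspace(0,2*np.pi,60)
        P=np.c_[AX+.125*e+.07*np.cos(th)[:,None]*d,.179+.07*np.sin(th)]
        best.append((*[float((ims[n][tuple(proj(n,P).round().astype(int).T[::-1])]>0).mean().round(2)) for n in ims],yw))
    print('hang',a,sorted(best,key=lambda v:-v[0]-v[1])[:2])
E
python3 - <<'E'
from h import *
a=where();t=tree()
plan(parc(a,168.6,20))
hang(t+180 if t<45 else t+90)
E
```

```text
79.1 [0.6971 0.0963 0.1685] gap -0.0001 j [0.021 0.61  0.415 1.399 0.004 0.074] F [2.2 1.5 1.4] rad 0.096 ang 83.1
[[0.053, 0.998, -0.023], [0.999, -0.053, 0.004], [0.003, -0.023, -1.0]]
tree mod90 [7.  7.5 8.  6.5 6. ] [3.57 3.52 3.33 2.81 2.76]
[-1, 0.0044, -0.0065, -0.0192, -1.4, -0.11, -0.58, -1, -0.0003, -0.0075, 0, 0, 0, -4.28, -1, -0.0003, -0.0075, 0, 0, 0, -4.28, -1, -0.0003, -0.0075, 0, 0, 0, -4.28, -1, -0.0003, -0.0075, 0, 0, 0, -4.28]
[-1, -0.0003, -0.0075, 0, 0, 0, -4.28, -1, -0.0003, -0.0075, 0, 0, 0, -4.28, -1, -0.0003, -0.0075, 0, 0, 0, -4.28, -1, -0.0003, -0.0075, 0, 0, 0, -4.28, -1, -0.0003, -0.0075, 0, 0, 0, -4.28]
[-1, -0.0003, -0.0075, 0, 0, 0, -4.28, -1, -0.0003, -0.0075, 0, 0, 0, -4.28, -1, -0.0003, -0.0075, 0, 0, 0, -4.28, -1, -0.0003, -0.0075, 0, 0, 0, -4.28, -1, -0.0003, -0.0075, 0, 0, 0, -4.28]
[-1, -0.0003, -0.0075, 0, 0, 0, -4.28, -1, -0.0003, -0.0075, 0, 0, 0, -4.28, -1, -0.0003, -0.0075, 0, 0, 0, -4.28, -1, -0.0003, -0.0075, 0, 0, 0, -4.28, -1, -0.0003, -0.0075, 0, 0, 0, -4.28]
max 0.0192 4.28 4.0
hang 187.0 [(0.77, 0.0, 30), (0.77, 0.0, 35)]
```

Request:
{"method": "carry_out", "body": {"moves": [-1, 0.003, -0.0065, -0.0192, -1.4, 0, -0.58, -1, -0.0003, -0.0075, 0, 0, 0, -4.28, -1, -0.0003, -0.0075, 0, 0, 0, -4.28, -1, -0.0003, -0.0075, 0, 0, 0, -4.28, -1, -0.0003, -0.0075, 0, 0, 0, -4.28]}}

```text
clock: 79.92
tcp_pos: [0.665, 0.0959, 0.1873]
orientation: [0.0, 0.614, 0.79, 0.002]
wrist_force: [1.9, 0.9, 0.5]
finger_gap: 0.0003
```

Request:
{"method": "carry_out", "body": {"moves": [-1, -0.0003, -0.0075, 0, 0, 0, -4.28, -1, -0.0003, -0.0075, 0, 0, 0, -4.28, -1, -0.0003, -0.0075, 0, 0, 0, -4.28, -1, -0.0003, -0.0075, 0, 0, 0, -4.28, -1, -0.0003, -0.0075, 0, 0, 0, -4.28]}}

```text
clock: 80.55
tcp_pos: [0.6343, 0.081, 0.1867]
orientation: [0.0, 0.454, 0.891, 0.005]
wrist_force: [-0.1, 1.4, 0.6]
finger_gap: -0.0001
```

Request:
{"method": "carry_out", "body": {"moves": [-1, -0.0003, -0.0075, 0, 0, 0, -4.28, -1, -0.0003, -0.0075, 0, 0, 0, -4.28, -1, -0.0003, -0.0075, 0, 0, 0, -4.28, -1, -0.0003, -0.0075, 0, 0, 0, -4.28, -1, -0.0003, -0.0075, 0, 0, 0, -4.28]}}

```text
clock: 81.18
tcp_pos: [0.6107, 0.0545, 0.1858]
orientation: [-0.0, 0.279, 0.96, 0.007]
wrist_force: [-0.4, 1.0, 0.7]
finger_gap: -0.0002
```

Request:
{"method": "carry_out", "body": {"moves": [-1, -0.0003, -0.0075, 0, 0, 0, -4.28, -1, -0.0003, -0.0075, 0, 0, 0, -4.28, -1, -0.0003, -0.0075, 0, 0, 0, -4.28, -1, -0.0003, -0.0075, 0, 0, 0, -4.28, -1, 0, 0, 0, 0, 0, 0]}}

```text
clock: 81.8
tcp_pos: [0.5998, 0.0267, 0.1849]
orientation: [-0.001, 0.133, 0.991, 0.008]
wrist_force: [-0.1, 0.6, -0.4]
finger_gap: 0.0002
```

```bash
python3 - <<'E'
from h import *
a=where();t=tree();b=t+180 if t<45 else t+90
hang(b+90);hang(b+180)
for n in('top','scene'):
  for x,y,c in straw(n):
    if max(c)<65 and 35<min(c): print(n,onz(n,x,y,.015).round(3),np.round(c))
P=np.array([.562,-.409]);yaw=-40.;e=np.array([-np.sin(np.radians(yaw)),np.cos(np.radians(yaw))]);g=P+.068*e;print(g)
s,r=st();p=np.array(s['tcp_pos']);bk=p+[.0,.02,.0]
plan([(bk,None,-1,1),([p[0]-.02,p[1]+.02,.30],None,-1,3),([.49,-.08,.32],tool(20),.4,6),([*g,.2],tool(-40),.4,9),(None,None,.4,1)])
E
```

```text
81.8 [0.5998 0.0267 0.1849] gap 0.0002 j [-0.098  0.369  0.072  1.275  0.016 -1.402] F [-0.1  0.6 -0.4] rad 0.0894 ang 163.3
[[-0.965, 0.263, 0.0], [0.263, 0.965, 0.016], [0.004, 0.016, -1.0]]
tree mod90 [85.5 86.  86.5 87.  87.5] [4.19 4.14 4.14 3.95 3.76]
hang 265.5 [(1.0, 0.95, -25), (1.0, 0.9, -20)]
hang 355.5 [(0.45, 0.97, 10), (0.4, 0.93, 5)]
scene [-0.461 -0.257  0.015] [47. 60.]
[ 0.60570956 -0.35690898]
[-1, 0.0052, 0.0193, 0.0003, 0, 0, 0, -1, 0.0066, -0.0011, -0.0383, 0, 0, 0, -1, 0.0066, -0.0011, -0.0383, 0, 0, 0, -1, 0.0066, -0.0011, -0.0383, 0, 0, 0, 0.4, 0.0089, -0.0243, -0.0037, 0.12, -0.1, 9.15]
[0.4, 0.0049, -0.0254, -0.0036, 0.12, -0.1, 9.15, 0.4, 0.0008, -0.0259, -0.0036, 0.12, -0.1, 9.15, 0.4, -0.0034, -0.0257, -0.0035, 0.12, -0.1, 9.15, 0.4, -0.0074, -0.0249, -0.0035, 0.12, -0.1, 9.15, 0.4, -0.0113, -0.0234, -0.0034, 0.12, -0.1, 9.15]
[0.4, -0.0333, 0.0016, 0.0133, 0, 0, 6.67, 0.4, -0.0329, 0.0054, 0.0133, 0, 0, 6.67, 0.4, -0.0321, 0.0092, 0.0133, 0, 0, 6.67, 0.4, -0.0308, 0.0129, 0.0133, 0, 0, 6.67, 0.4, -0.0291, 0.0163, 0.0133, 0, 0, 6.67]
[0.4, -0.027, 0.0196, 0.0133, 0, 0, 6.67, 0.4, -0.0245, 0.0226, 0.0133, 0, 0, 6.67, 0.4, -0.0217, 0.0253, 0.0133, 0, 0, 6.67, 0.4, -0.0186, 0.0276, 0.0133, 0, 0, 6.67, 0.4, 0, 0, 0, 0, 0, 0]
max 0.0383 9.15 4.0
```

Both hung wreaths show clearly in both views (ring coverage 0.9 and up in the scene view). I nudge to 180°, back off and go above wreath 3.

Request:
{"method": "carry_out", "body": {"moves": [-1, 0.001, -0.005, 0, 0, 0, 0, -1, 0, -0.002, 0, 0, 0, 0, -1, 0, 0, 0, 0, 0, 0, -1, 0, 0.02, 0, 0, 0, 0, -1, 0, 0, -0.03, 0, 0, 0]}}

```text
clock: 82.82
tcp_pos: [0.6006, 0.0413, 0.2133]
orientation: [-0.003, 0.132, 0.991, 0.008]
wrist_force: [0.8, -0.2, 0.2]
finger_gap: -0.0001
```

Request:
{"method": "carry_out", "body": {"moves": [-1, 0.0066, 0, -0.0383, 0, 0, 0, -1, 0.0066, 0, -0.0383, 0, 0, 0, -1, 0.0066, 0, -0.0183, 0, 0, 0, -1, 0.005, -0.02, -0.0037, 0, 0, 8, 0.4, 0.0089, -0.0243, -0.0037, 0, 0, 9.15]}}

```text
clock: 83.45
tcp_pos: [0.5554, 0.0145, 0.32]
orientation: [-0.003, 0.279, 0.96, 0.009]
wrist_force: [-0.6, -0.1, -0.6]
finger_gap: 0.0173
```

Request:
{"method": "carry_out", "body": {"moves": [0.4, 0.0049, -0.0254, -0.0036, 0, 0, 9.15, 0.4, 0.0008, -0.0259, -0.0036, 0, 0, 9.15, 0.4, -0.0034, -0.0257, -0.0035, 0, 0, 9.15, 0.4, -0.0074, -0.0249, -0.0035, 0, 0, 9.15, 0.4, -0.0113, -0.0234, -0.0034, 0, 0, 9.15]}}

```text
clock: 84.08
tcp_pos: [0.4645, -0.0767, 0.3372]
orientation: [-0.006, 0.639, 0.769, 0.007]
wrist_force: [-1.0, -0.2, -0.1]
finger_gap: 0.0597
```

Request:
{"method": "carry_out", "body": {"moves": [0.4, -0.0333, 0.0016, 0.0133, 0, 0, 6.67, 0.4, -0.0329, 0.0054, 0.0133, 0, 0, 6.67, 0.4, -0.0321, 0.0092, 0.0133, 0, 0, 6.67, 0.4, -0.0308, 0.0129, 0.0133, 0, 0, 6.67, 0.4, -0.0291, 0.0163, 0.0133, 0, 0, 6.67]}}

```text
clock: 84.7
tcp_pos: [0.5049, -0.2378, 0.27]
orientation: [-0.005, 0.837, 0.547, 0.007]
wrist_force: [-0.4, -0.3, -0.6]
finger_gap: 0.0601
```

```bash
python3 - <<'E'
from h import *
where();tree()
# ring fit for wreath 3 on the bench: best straw share of a flat ring (tube z .015), minus hole share
for n in('top','scene'):
    m=cv2.inRange(cv2.cvtColor(snap(n),cv2.COLOR_RGB2HSV),(14,110,90),(28,255,255))>0
    th=np.linspace(0,2*np.pi,72,endpoint=False); B=[]
    def sh(c,r): 
        q=proj(n,np.c_[c[0]+r*np.cos(th),c[1]+r*np.sin(th),np.full(72,.02)]).round().astype(int); return m[q[:,1].clip(0,419),q[:,0].clip(0,559)].mean()
    for x in np.arange(.5,.63,.004):
        for y in np.arange(-.47,-.34,.004): B.append((sh((x,y),.07)+.5*sh((x,y),.06)+.5*sh((x,y),.08)-sh((x,y),.095)-sh((x,y),.045),x,y))
    B.sort(reverse=True); print(n,np.mean(B[:5],0).round(3))
P=np.array([.562,-.409]);yaw=-40.;e=np.array([-np.sin(np.radians(yaw)),np.cos(np.radians(yaw))]);g=P+.068*e
plan([([*g,.12],tool(-40),.4,7),([*g,.03],tool(-40),.4,4),(None,None,.4,4)])
E
```

```text
84.7 [ 0.5049 -0.2378  0.27  ] gap 0.0601 j [-0.594  0.273  0.145  1.446  0.017 -0.181] F [-0.4 -0.3 -0.6] rad 0.2994 ang 232.9
[[0.402, 0.916, 0.007], [0.916, -0.402, 0.016], [0.018, -0.001, -1.0]]
tree mod90 [88.  87.5 87.  88.5 89. ] [6.33 6.29 6.29 6.29 6.19]Traceback (most recent call last):
  File "<stdin>", line 10, in <module>
  File "<stdin>", line 8, in sh
  File "h.py", line 16, in proj
    K,Rm,t=cal(n); p=(Rm@np.atleast_2d(P).T).T+t; q=(K@p.T).T; return q[:,:2]/q[:,2:]
           ~~~^^^
  File "h.py", line 9, in cal
    c=env.calibration(n); K=np.array(c['camera_matrix'],float); Rm=cv2.Rodrigues(np.array(c['rvec'],float))[0]; t=np.array(c['tvec'],float).ravel()
ValueError: time passes only in moves, steps and waits
```

```bash
sed -i 's/^import numpy as np, cv2/import numpy as np, cv2, functools/; s/^def cal(n):/@functools.lru_cache(None)\ndef cal(n):/' h.py
python3 - <<'E'
from h import *
for n in('top','scene'):
    m=cv2.inRange(cv2.cvtColor(snap(n),cv2.COLOR_RGB2HSV),(14,110,90),(28,255,255))>0
    th=np.linspace(0,2*np.pi,72,endpoint=False); B=[]
    def sh(c,r): 
        q=proj(n,np.c_[c[0]+r*np.cos(th),c[1]+r*np.sin(th),np.full(72,.02)]).round().astype(int); return m[q[:,1].clip(0,419),q[:,0].clip(0,559)].mean()
    for x in np.arange(.5,.63,.005):
        for y in np.arange(-.47,-.34,.005): B.append((sh((x,y),.07)+.5*sh((x,y),.06)+.5*sh((x,y),.08)-sh((x,y),.095)-sh((x,y),.045),x,y))
    B.sort(reverse=True); print(n,np.mean(B[:5],0).round(3))
P=np.array([.562,-.409]);yaw=-40.;e=np.array([-np.sin(np.radians(yaw)),np.cos(np.radians(yaw))]);g=P+.068*e
plan([([*g,.12],tool(-40),.4,7),([*g,.02],tool(-40),.4,4),(None,None,.4,4)])
E
```

```text
top [ 0.522  0.562 -0.408]
scene [ 1.858  0.566 -0.407]
[0.4, -0.0104, 0.0202, 0.0213, -0.03, -0.14, 2.37, 0.4, -0.0095, 0.0206, 0.0213, -0.03, -0.14, 2.37, 0.4, -0.0086, 0.0209, 0.0213, -0.03, -0.14, 2.37, 0.4, -0.0076, 0.0212, 0.0214, -0.03, -0.14, 2.37, 0.4, -0.0067, 0.0215, 0.0214, -0.03, -0.14, 2.37]
[0.4, -0.0058, 0.0218, 0.0214, -0.03, -0.14, 2.37, 0.4, -0.0048, 0.022, 0.0215, -0.03, -0.14, 2.37, 0.4, 0, 0, 0.025, 0, 0, 0, 0.4, 0, 0, 0.025, 0, 0, 0, 0.4, 0, 0, 0.025, 0, 0, 0]
[0.4, 0, 0, 0.025, 0, 0, 0, 0.4, 0, 0, 0, 0, 0, 0, 0.4, 0, 0, 0, 0, 0, 0, 0.4, 0, 0, 0, 0, 0, 0, 0.4, 0, 0, 0, 0, 0, 0]
max 0.025 2.37 3.0
```

Request:
{"method": "carry_out", "body": {"moves": [0.4, -0.0104, 0.0202, 0.0113, 0, 0, 2.37, 0.4, -0.0095, 0.0206, 0.0213, 0, 0, 2.37, 0.4, -0.0086, 0.0209, 0.0213, 0, 0, 2.37, 0.4, -0.0076, 0.0212, 0.0214, 0, 0, 2.37, 0.4, -0.0067, 0.0215, 0.0214, 0, 0, 2.37]}}

```text
clock: 85.58
tcp_pos: [0.583, -0.317, 0.18]
orientation: [-0.001, 0.886, 0.463, 0.01]
wrist_force: [0.5, -0.3, -0.9]
finger_gap: 0.06
```

Request:
{"method": "carry_out", "body": {"moves": [0.4, -0.0058, 0.0198, 0.0214, 0, 0, 2.37, 0.4, -0.0048, 0.014, 0.0215, 0, 0, 2.37, 0.4, 0, 0, 0.02, 0, 0, 0, 0.4, 0, 0, 0.01, 0, 0, 0, 0.4, 0, 0, 0, 0, 0, 0]}}

```text
clock: 86.2
tcp_pos: [0.6087, -0.3409, 0.1057]
orientation: [-0.001, 0.904, 0.427, 0.01]
wrist_force: [-0.0, -0.1, -0.2]
finger_gap: 0.0597
```

```bash
python3 - <<'E'
from h import *
where()
P=np.array([.564,-.4075]);yaw=-40.;e=np.array([-np.sin(np.radians(yaw)),np.cos(np.radians(yaw))]);g=P+.068*e
T=tool(-40)
plan([([*g,.04],T,.4,4),([*g,-.0],T,.4,3),([*g,-.022],T,.4,3)])
E
```

```text
86.2 [ 0.6087 -0.3409  0.1057] gap 0.0597 j [-0.635  0.586  0.22   1.198  0.02   0.054] F [-0.  -0.1 -0.2] rad 0.3504 ang 257.3
[[0.635, 0.772, 0.017], [0.772, -0.636, 0.011], [0.02, 0.006, -1.0]]
[0.4, -0.0033, 0.002, 0.0164, 0.09, -0.29, 0.14, 0.4, -0.0032, 0.0021, 0.0164, 0.09, -0.29, 0.14, 0.4, -0.0031, 0.0021, 0.0164, 0.09, -0.29, 0.14, 0.4, -0.003, 0.0021, 0.0164, 0.09, -0.29, 0.14, 0.4, 0, 0, 0.0133, 0, 0, 0]
[0.4, 0, 0, 0.0133, 0, 0, 0, 0.4, 0, 0, 0.0133, 0, 0, 0, 0.4, 0, 0, 0.0073, 0, 0, 0, 0.4, 0, 0, 0.0073, 0, 0, 0, 0.4, 0, 0, 0.0073, 0, 0, 0]
max 0.0164 0.29 2.0
```

Request:
{"method": "carry_out", "body": {"moves": [0.4, -0.0033, 0.002, 0.0164, 0, -0.29, 0.14, 0.4, -0.0032, 0.0021, 0.0164, 0, -0.29, 0.14, 0.4, -0.0031, 0.0021, 0.0164, 0, -0.29, 0.14, 0.4, -0.003, 0.0021, 0.0164, 0, -0.29, 0.14, 0.4, 0, 0, 0.0133, 0, 0, 0]}}

```text
clock: 86.82
tcp_pos: [0.6091, -0.3575, 0.0243]
orientation: [0.005, 0.907, 0.422, 0.002]
wrist_force: [0.2, -0.2, 0.0]
finger_gap: 0.0595
```

Request:
{"method": "carry_out", "body": {"moves": [0.4, 0, 0, 0.0133, 0, 0, 0, 0.4, 0, 0, 0.0133, 0, 0, 0, 0.4, 0, 0, 0.0073, 0, 0, 0, 0.4, 0, 0, 0.0073, 0, 0, 0, 0.4, 0, 0, 0.005, 0, 0, 0]}}

```text
clock: 87.45
tcp_pos: [0.609, -0.3575, -0.0261]
orientation: [0.004, 0.907, 0.422, 0.001]
wrist_force: [1.0, 0.7, -1.0]
finger_gap: 0.0599
```

Request:
{"method": "carry_out", "body": {"moves": [-1, 0, 0, 0, 0, 0, 0, -1, 0, 0, 0, 0, 0, 0, -1, 0, 0, 0, 0, 0, 0, -1, 0, 0, 0, 0, 0, 0, -1, 0, 0, 0, 0, 0, 0]}}

```text
clock: 88.08
tcp_pos: [0.61, -0.3577, -0.0245]
orientation: [0.005, 0.906, 0.422, 0.002]
wrist_force: [0.3, -0.2, -1.8]
finger_gap: 0.029
```

```bash
python3 - <<'E'
from h import *
where();s,r=st();p=np.array(s['tcp_pos'])
d=np.array([.564,-.4075])-p[:2];print('O xy',r.inv().apply([*d,0]).round(4))
# lift straight, then clear of candles (tops .208): carry ring high, round over x~.5, pitch on the way
plan([([p[0],p[1],.12],None,-1,5),([.56,-.28,.30],tool(-35,90),-1,5),([.50,-.12,.33],tool(-15,70),-1,5),([.47,.04,.30],tool(0,46),-1,5)])
E
```

```text
88.075 [ 0.61   -0.3577 -0.0245] gap 0.029 j [-0.643  0.693  0.076  0.943 -0.001  0.056] F [ 0.3 -0.2 -1.8] rad 0.3665 ang 258.1
[[0.643, 0.766, 0.008], [0.766, -0.643, -0.008], [-0.001, 0.011, -1.0]]
O xy [-0.0677 -0.0032  0.    ]
[-1, 0, 0.0003, -0.0289, 0, 0, 0, -1, 0, 0.0003, -0.0289, 0, 0, 0, -1, 0, 0.0003, -0.0289, 0, 0, 0, -1, 0, 0.0003, -0.0289, 0, 0, 0, -1, 0, 0.0003, -0.0289, 0, 0, 0]
[-1, 0.0054, -0.0172, -0.0362, 0.13, 0.01, -1.01, -1, 0.0057, -0.0172, -0.0362, 0.13, 0.01, -1.01, -1, 0.0061, -0.0172, -0.0361, 0.13, 0.01, -1.01, -1, 0.0064, -0.0172, -0.0361, 0.13, 0.01, -1.01, -1, 0.0067, -0.0171, -0.036, 0.13, 0.01, -1.01]
[-1, 0.0193, -0.0282, -0.006, -3.96, 0.7, -3.96, -1, 0.0213, -0.0263, -0.0076, -3.96, 0.7, -3.96, -1, 0.0231, -0.0242, -0.0091, -3.96, 0.7, -3.96, -1, 0.0249, -0.0219, -0.0104, -3.96, 0.7, -3.96, -1, 0.0264, -0.0193, -0.0115, -3.96, 0.7, -3.96]
[-1, 0.0294, -0.0153, 0.0008, -4.77, 1.6, -2.56, -1, 0.03, -0.014, 0.0004, -4.77, 1.6, -2.56, -1, 0.0306, -0.0127, 0.0002, -4.77, 1.6, -2.56, -1, 0.0311, -0.0113, 0, -4.77, 1.6, -2.56, -1, 0.0316, -0.0099, 0, -4.77, 1.6, -2.56]
max 0.0362 4.77 4.0
```

Request:
{"method": "carry_out", "body": {"moves": [-1, 0, 0, -0.0289, 0, 0, 0, -1, 0, 0, -0.0289, 0, 0, 0, -1, 0, 0, -0.0289, 0, 0, 0, -1, 0, 0, -0.0289, 0, 0, 0, -1, 0, 0, -0.0289, 0, 0, 0]}}

```text
clock: 88.7
tcp_pos: [0.6057, -0.3547, 0.1183]
orientation: [0.001, 0.907, 0.422, -0.001]
wrist_force: [0.1, -0.2, -1.1]
finger_gap: 0.0295
```

Request:
{"method": "carry_out", "body": {"moves": [-1, 0.0054, -0.0172, -0.0362, 0, 0, -1.01, -1, 0.0057, -0.0172, -0.0362, 0, 0, -1.01, -1, 0.0061, -0.0172, -0.0361, 0, 0, -1.01, -1, 0.0064, -0.0172, -0.0361, 0, 0, -1.01, -1, 0.0067, -0.0171, -0.036, 0, 0, -1.01]}}

```text
clock: 89.32
tcp_pos: [0.5545, -0.2763, 0.302]
orientation: [-0.001, 0.887, 0.462, -0.001]
wrist_force: [0.6, -0.4, -1.0]
finger_gap: 0.0293
```

Request:
{"method": "carry_out", "body": {"moves": [-1, 0.0193, -0.0282, -0.006, -3.96, 0.7, -3.96, -1, 0.0213, -0.0263, -0.0076, -3.96, 0.7, -3.96, -1, 0.0231, -0.0242, -0.0091, -3.96, 0.7, -3.96, -1, 0.0249, -0.0219, -0.0104, -3.96, 0.7, -3.96, -1, 0.0264, -0.0193, -0.0115, -3.96, 0.7, -3.96]}}

```text
clock: 89.95
tcp_pos: [0.494, -0.1144, 0.334]
orientation: [0.143, 0.777, 0.603, 0.109]
wrist_force: [0.2, -0.3, -1.3]
finger_gap: 0.0295
```

Request:
{"method": "carry_out", "body": {"moves": [-1, 0.0294, -0.0153, 0.0008, -4.77, 1.6, -2.56, -1, 0.03, -0.014, 0.0004, -4.77, 1.6, -2.56, -1, 0.0306, -0.0127, 0.0002, -4.77, 1.6, -2.56, -1, 0.028, -0.0113, 0, -4.77, 1.6, -2.56, -1, 0.02, -0.0099, 0, -4.77, 1.6, -2.56]}}

```text
clock: 90.58
tcp_pos: [0.4577, 0.0361, 0.3022]
orientation: [0.274, 0.645, 0.659, 0.273]
wrist_force: [-0.4, -0.4, -0.9]
finger_gap: 0.0294
```

```bash
python3 - <<'E'
from h import *
where();ringC();tree()
hplan([('C',.465,.31,44,3),('C',.475,.303,44,2),('C',.525,.255,44,7),('C',.525,.255,44,3)],y=.006)
E
```

```text
90.575 [0.4577 0.0361 0.3022] gap 0.0294 j [-0.209 -0.61  -0.814  0.585  0.155 -0.167] F [-0.4 -0.4 -0.9] rad 0.2305 ang 171.2
[[-0.019, 0.701, 0.713], [1.0, 0.019, 0.007], [-0.009, 0.713, -0.701]]
C [ 0.431 -0.031  0.328] top tube [ 0.48  -0.03   0.378]
tree mod90 [88.  87.5 87.  88.5 89. ] [6.24 6.19 6.19 6.19 6.14]
tcp [0.493 0.073 0.285]
tcp [0.503 0.073 0.278]
tcp [0.553 0.073 0.23 ]
tcp [0.553 0.073 0.23 ]
[-1, 0.0119, 0.0067, 0.0122, -0.34, -0.15, 0.34, -1, 0.0119, 0.0065, 0.0122, -0.34, -0.15, 0.34, -1, 0.012, 0.0064, 0.0122, -0.34, -0.15, 0.34, -1, 0, 0.001, 0.006, 0, 0, 0, -1, 0, 0.001, 0.006, 0, 0, 0]
[-1, 0, 0, 0.0099, 0, 0, 0, -1, 0, 0, 0.0099, 0, 0, 0, -1, 0, 0, 0.0099, 0, 0, 0, -1, 0, 0, 0.0099, 0, 0, 0, -1, 0, 0, 0.0099, 0, 0, 0]
[-1, 0, 0, 0.0099, 0, 0, 0, -1, 0, 0, 0.0099, 0, 0, 0, -1, 0, 0, 0, 0, 0, 0, -1, 0, 0, 0, 0, 0, 0, -1, 0, 0, 0, 0, 0, 0]
max 0.0122 0.34 3.0
```

Request:
{"method": "carry_out", "body": {"moves": [-1, 0.0119, 0.0067, 0.0122, -0.34, -0.15, 0.34, -1, 0.0119, 0.0065, 0.0122, -0.34, -0.15, 0.34, -1, 0.0115, 0.0064, 0.01, -0.34, -0.15, 0.34, -1, 0, 0, 0.003, 0, 0, 0, -1, 0, 0, 0, 0, 0, 0]}}

```text
clock: 91.3
tcp_pos: [0.4975, 0.0703, 0.2884]
orientation: [0.278, 0.653, 0.648, 0.275]
wrist_force: [0.1, -0.7, -1.2]
finger_gap: 0.0299
```

Request:
{"method": "carry_out", "body": {"moves": [-1, 0, 0, 0.0099, 0, 0, 0, -1, 0, 0, 0.0099, 0, 0, 0, -1, 0, 0, 0.0099, 0, 0, 0, -1, 0, 0, 0.0099, 0, 0, 0, -1, 0, 0, 0.0099, 0, 0, 0]}}

```text
clock: 91.92
tcp_pos: [0.5356, 0.0679, 0.2527]
orientation: [0.279, 0.654, 0.647, 0.275]
wrist_force: [0.4, -1.0, -1.6]
finger_gap: 0.0295
```

Request:
{"method": "carry_out", "body": {"moves": [-1, 0, 0, 0.0099, 0, 0, 0, -1, 0, 0, 0.007, 0, 0, 0, -1, 0, 0, 0, 0, 0, 0, -1, 0, 0, 0, 0, 0, 0, -1, 0, 0, 0, 0, 0, 0]}}

```text
clock: 92.55
tcp_pos: [0.5487, 0.0679, 0.2391]
orientation: [0.278, 0.654, 0.648, 0.274]
wrist_force: [0.4, -0.5, -1.5]
finger_gap: 0.0296
```

```bash
python3 - <<'E'
from h import *
where();ringC();tree()
hplan([('top',.5605,.266,44,5),('top',.5605,.253,45,4),('top',.5605,.253,45,1)],y=.006)
E
```

```text
92.55 [0.5487 0.0679 0.2391] gap 0.0296 j [-0.029 -0.332 -0.867  0.233  0.012 -0.014] F [ 0.4 -0.5 -1.5] rad 0.1523 ang 153.9
[[0.011, 0.695, 0.719], [1.0, -0.006, -0.009], [-0.002, 0.719, -0.695]]
C [0.52  0.001 0.264] top tube [0.568 0.001 0.315]
tree mod90 [88.  88.5 87.  87.5 86.5] [4.86 4.81 4.81 4.81 4.67]
tcp [0.54  0.073 0.19 ]
tcp [0.539 0.073 0.178]
tcp [0.539 0.073 0.178]
[-1, 0.001, -0.0082, 0.0056, 0, 0.1, -0.07, -1, 0.001, -0.0082, 0.0056, 0, 0.1, -0.07, -1, 0.001, -0.0082, 0.0056, 0, 0.1, -0.07, -1, 0.001, -0.0082, 0.0056, 0, 0.1, -0.07, -1, 0.001, -0.0082, 0.0056, 0, 0.1, -0.07]
[-1, 0, -0.0025, 0.002, 0.25, 0, 0, -1, 0, -0.0025, 0.002, 0.25, 0, 0, -1, 0, -0.0025, 0.002, 0.25, 0, 0, -1, 0, -0.0025, 0.002, 0.25, 0, 0, -1, 0, 0, 0, 0, 0, 0]
max 0.0082 0.25 2.0
```

Request:
{"method": "carry_out", "body": {"moves": [-1, 0.001, -0.0052, 0.0096, 0, 0, 0, -1, 0.001, -0.0082, 0.0056, 0, 0, 0, -1, 0.001, -0.0082, 0.0056, 0, 0, 0, -1, 0.001, -0.0082, 0.0046, 0, 0, 0, -1, 0.001, -0.0092, 0.0026, 0, 0, 0]}}

```text
clock: 93.28
tcp_pos: [0.5413, 0.0732, 0.1886]
orientation: [0.278, 0.654, 0.647, 0.274]
wrist_force: [-0.1, -0.7, -1.5]
finger_gap: 0.0298
```

Request:
{"method": "carry_out", "body": {"moves": [-1, 0, -0.0025, 0.002, 0.25, 0, 0, -1, 0, -0.0025, 0.002, 0.25, 0, 0, -1, 0, -0.0025, 0.002, 0.25, 0, 0, -1, 0, 0, 0, 0, 0, 0, -1, 0, 0, 0, 0, 0, 0]}}

```text
clock: 93.9
tcp_pos: [0.5402, 0.0733, 0.1783]
orientation: [0.274, 0.656, 0.649, 0.27]
wrist_force: [-0.3, 0.1, -0.4]
finger_gap: 0.0297
```

Request:
{"method": "carry_out", "body": {"moves": [-1, 0, -0.0021, 0.0021, 0, 0, 0, -1, 0, 0, 0, 0, 0, 0, -1, 0, -0.0015, 0.0015, 0, 0, 0, -1, 0, 0, 0, 0, 0, 0, -1, 0, 0, 0, 0, 0, 0]}}

```text
clock: 94.52
tcp_pos: [0.5407, 0.0732, 0.1735]
orientation: [0.274, 0.656, 0.649, 0.27]
wrist_force: [0.2, -0.2, -1.5]
finger_gap: 0.0296
```

```bash
python3 - <<'E'
from h import *
where();ringC();tree()
E
```

```text
94.525 [0.5407 0.0732 0.1735] gap 0.0296 j [-0.013 -0.257 -0.993  0.044  0.    -0.002] F [ 0.2 -0.2 -1.5] rad 0.1619 ang 153.5
[[0.011, 0.703, 0.711], [1.0, -0.006, -0.009], [-0.002, 0.711, -0.703]]
C [0.512 0.007 0.199] top tube [0.561 0.006 0.249]
tree mod90 [88.  88.5 87.  87.5 89. ] [5.86 5.81 5.81 5.81 5.67]
```

Request:
{"method": "carry_out", "body": {"moves": [-1, 0, -0.0018, 0.0018, 0, 0, 0, -1, 0, 0, 0, 0, 0, 0, -1, 0, -0.0018, 0.0018, 0, 0, 0, -1, 0, 0, 0, 0, 0, 0, -1, 0, 0, 0, 0, 0, 0]}}

```text
clock: 95.25
tcp_pos: [0.5432, 0.073, 0.1716]
orientation: [0.277, 0.655, 0.648, 0.272]
wrist_force: [1.1, -0.0, 1.6]
finger_gap: 0.0293
```

Request:
{"method": "carry_out", "body": {"moves": [-0.2, 0, 0, 0, 0, 0, 0, -0.1, 0, 0, 0, 0, 0, 0, 0.1, 0, 0, 0, 0, 0, 0, 0.2, 0, 0, 0, 0, 0, 0, 0.2, 0, 0, 0, 0, 0, 0]}}

```text
clock: 95.88
tcp_pos: [0.5418, 0.0731, 0.1697]
orientation: [0.275, 0.655, 0.649, 0.271]
wrist_force: [-0.7, 0.1, -0.1]
finger_gap: 0.0511
```

Request:
{"method": "carry_out", "body": {"moves": [0.2, 0, 0, -0.01, 0, 0, 0, 0.2, 0, 0, -0.015, 0, 0, 0, 0.2, 0, 0, -0.02, 0, 0, 0, 0.2, 0, 0, -0.03, 0, 0, 0, 0.2, 0, 0, -0.03, 0, 0, 0]}}

```text
clock: 96.5
tcp_pos: [0.4628, 0.074, 0.2442]
orientation: [0.274, 0.656, 0.649, 0.27]
wrist_force: [0.8, -0.8, 0.6]
finger_gap: 0.0511
```

Request:
{"method": "carry_out", "body": {"moves": [0.2, 0, 0, -0.01, 0, 0, 0, 0.2, 0, 0, 0, 0, 0, 0, 0.2, 0, 0, 0, 0, 0, 0, 0.2, 0, 0, 0, 0, 0, 0, 0.2, 0, 0, 0, 0, 0, 0]}}

```text
clock: 97.12
tcp_pos: [0.4546, 0.0743, 0.2541]
orientation: [0.276, 0.655, 0.649, 0.271]
wrist_force: [-0.2, 0.1, -0.1]
finger_gap: 0.0513
```

Request:
{"method": "carry_out", "body": {"moves": [0.2, 0, 0, 0, 0, 0, 0, 0.2, 0, 0, 0, 0, 0, 0, 0.2, 0, 0, 0, 0, 0, 0, 0.2, 0, 0, 0, 0, 0, 0, 0.2, 0, 0, 0, 0, 0, 0]}}

```text
clock: 97.75
tcp_pos: [0.4545, 0.0743, 0.2529]
orientation: [0.275, 0.656, 0.649, 0.271]
wrist_force: [0.7, -0.4, 0.6]
finger_gap: 0.0515
```

```bash
python3 - <<'E'
from h import *
where();t=tree();b=t+180 if t<45 else t+90
for k in(0,90,180):hang(b+k)
t=snap('top')[60:270,200:410];s=snap('scene')[120:330,150:360]
cv2.imwrite('pics/p13.png',cv2.resize(np.hstack([t,s]),(800,400),interpolation=2)[:,:,::-1])
E
```

```text
97.75 [0.4545 0.0743 0.2529] gap 0.0515 j [-0.012 -0.573 -0.925  0.427 -0.    -0.003] F [ 0.7 -0.4  0.6] rad 0.2423 ang 162.4
[[0.011, 0.703, 0.711], [1.0, -0.006, -0.009], [-0.002, 0.712, -0.703]]
tree mod90 [88.5 87.5 88.  87.  89. ] [5.57 5.57 5.57 5.52 5.38]
hang 178.5 [(0.95, 1.0, -35), (0.93, 1.0, -40)]
hang 268.5 [(1.0, 0.95, -30), (1.0, 0.95, -25)]
hang 358.5 [(0.92, 1.0, -25), (0.88, 1.0, -30)]
```

View pics/p13.png

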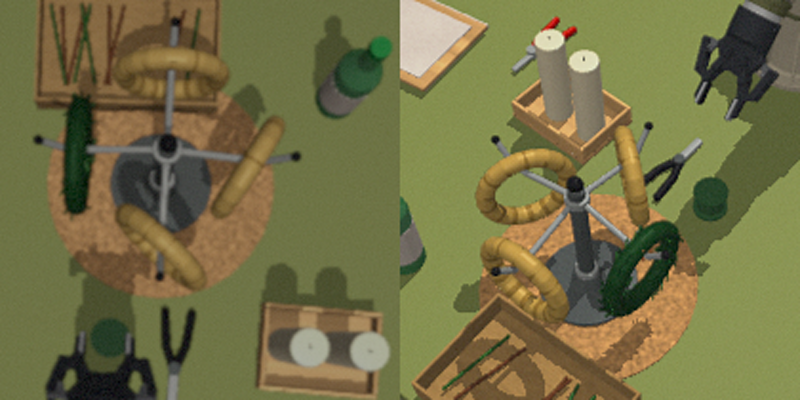

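All three straw wreaths hang in the dips of their branches, the candles stand upright in the tray and the arm is clear. I let everything settle, check for movement and hand in.

Request:
{"method": "carry_out", "body": {"moves": [0.2, 0, 0, -0.01, 0, 0, 0, 0.2, 0, 0, 0, 0, 0, 0, 0.2, 0, 0, 0, 0, 0, 0, 0.2, 0, 0, 0, 0, 0, 0, 0.2, 0, 0, 0, 0, 0, 0]}}

```text
clock: 98.88
tcp_pos: [0.4469, 0.0744, 0.2608]
orientation: [0.275, 0.656, 0.649, 0.271]
wrist_force: [0.6, -0.3, -0.6]
finger_gap: 0.0509
```

Request:
{"method": "carry_out", "body": {"moves": [0.2, 0, 0, 0, 0, 0, 0, 0.2, 0, 0, 0, 0, 0, 0, 0.2, 0, 0, 0, 0, 0, 0, 0.2, 0, 0, 0, 0, 0, 0, 0.2, 0, 0, 0, 0, 0, 0]}}

```text
clock: 99.5
tcp_pos: [0.4469, 0.0744, 0.2604]
orientation: [0.275, 0.656, 0.649, 0.271]
wrist_force: [-0.1, -0.0, -0.2]
finger_gap: 0.0514
```

Request:
{"method": "carry_out", "body": {"moves": [0.2, 0, 0, 0, 0, 0, 0, 0.2, 0, 0, 0, 0, 0, 0, 0.2, 0, 0, 0, 0, 0, 0, 0.2, 0, 0, 0, 0, 0, 0, 0.2, 0, 0, 0, 0, 0, 0]}}

```text
clock: 100.12
tcp_pos: [0.4469, 0.0743, 0.2604]
orientation: [0.275, 0.656, 0.649, 0.27]
wrist_force: [-0.7, -1.1, -0.9]
finger_gap: 0.0513
```

Request:
{"method": "carry_out", "body": {"moves": [0.2, 0, 0, 0, 0, 0, 0, 0.2, 0, 0, 0, 0, 0, 0, 0.2, 0, 0, 0, 0, 0, 0, 0.2, 0, 0, 0, 0, 0, 0, 0.2, 0, 0, 0, 0, 0, 0]}}

```text
clock: 100.75
tcp_pos: [0.4469, 0.0744, 0.2604]
orientation: [0.275, 0.656, 0.649, 0.271]
wrist_force: [-0.2, -0.4, -0.7]
finger_gap: 0.051
```

Request:
{"method": "carry_out", "body": {"moves": [0.2, 0, 0, 0, 0, 0, 0, 0.2, 0, 0, 0, 0, 0, 0, 0.2, 0, 0, 0, 0, 0, 0, 0.2, 0, 0, 0, 0, 0, 0, 0.2, 0, 0, 0, 0, 0, 0]}}

```text
clock: 101.38
tcp_pos: [0.4469, 0.0744, 0.2604]
orientation: [0.275, 0.656, 0.649, 0.271]
wrist_force: [0.5, 0.2, -0.7]
finger_gap: 0.0515
```

```bash
python3 - <<'E'
from h import *
a=snap('scene').astype(int)
for k in(0,90,180):hang(178+k)
tree(); d=np.abs(snap('scene').astype(int)-a).max(2)[150:330,190:340]; print('changed px',(d>40).sum(), 'max',d.max())
if (d>40).sum()<60: print('hand in',env.hand_in())
E
```

```text
hang 178 [(0.95, 1.0, -40), (0.95, 1.0, -35)]
hang 268 [(1.0, 0.95, -30), (1.0, 0.93, -25)]
hang 358 [(0.92, 1.0, -25), (0.87, 1.0, -30)]
tree mod90 [88.5 87.5 88.  87.  89. ] [5.57 5.57 5.57 5.52 5.38]
changed px 0 max 32
the job is handed in; nothing more can be done
hand in None
```

The job is handed in. Both candles stand upright in the tray, and all three straw wreaths hang one to a branch in the dips. I turned the stand so that an empty branch pointed towards the robot before each wreath.

**Last checks**
- Each ring matched the straw colour in both views, at 92 to 100 %.
- Nothing moved between pictures taken after more than 3 s of waiting, and the gripper was clear of everything.
- The stand ended about 2° short of straight towards the robot.
- The wreaths hang turned about 25 to 40° sideways on their rods.

**What went wrong or disagreed**
- **Tool length:** the fingertips were about 35 mm shorter than the stated tool data, confirmed by touching the bench.
- **First turn:** because of that, my first two turning tries slipped off the rod. The stand turned about 30° each time, and on the first try probably because the gripper pushed the tied-on fir wreath instead of the bare branch. I finished the turn on a bare branch.
- **First grasp:** the first grasp of wreath 1 closed on nothing, and I regrasped it lower.
- **Knocked wreath:** the second wreath had been knocked about 3 cm aside, so I measured it again before picking it up.
- **Third turn:** the shut gripper sat about 2 cm too low when it first met the branch. The measured force stayed at about 3 N, and I raised it.

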